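# Turn the nest blocks window up for viewing

### The arm

A 6-joint arm with a two-finger parallel gripper is mounted at the origin on the work surface. World frame = base frame: x ahead of the robot, y to its left, z up, the work surface at z = 0. Lengths are in mm, angles in degrees, forces in N, time in s.
With the tool pointing down it reaches from about 300 to 825 mm from the base axis. Payload 5.4 kg.
Tool frame: the origin (TCP) lies at the very end of the fingers, on their centre line; the grasp point (between the pads) lies 19 mm behind it; z points along the fingers, y is the line along which they close (so a half turn about z gives the same grasp; the last joint's range is limited). The gripper opens to 92 mm and grips with 3 to 60 N. Pads are 20 mm wide; open, the fingers measure 128 mm over their backs; the gripper's body (75 mm by 189 mm) begins 69 mm behind the grasp point.
Start: joints at [51.79, 9.076, 91.501, -0, 79.423, -12.038], TCP at [253.627, 516.023, 214.601] pointing down, gripper open.
Joint ranges: [-166.64, 166.64], [-54.1, 131.32], [10.49, 154.53], [-73.88, 253.88], [9.74, 151.15], [-171.62, 171.62]. Speed limits (degrees/s): [147.25, 147.25, 180, 180, 180, 180].

### API

Orientations are given as [roll, pitch, yaw] about the fixed x, y, z axes, in that order (R = Rz(yaw) Ry(pitch) Rx(roll)).
In Python, from bench import robot gives the robot as it stands. The module is installed in compiled form; this text tells all that it offers.
- The arm moves only by the tool send_rows, never from a script. Its argument "commands" is a list of rows, each an object with "dr": the turn, a rotation vector about the tool's x, y, z in rad, a list of three; "offset": the shift along the tool's x, y, z in mm, a list of three; "hand": the finger opening in mm, from 0 to 91.9. A call has 1 to 12 rows; each row shifts and turns the commanded pose from where the row before left it, along the tool's axes as they then stand; what a row does not reach is not made up. A row lasts 1/8 s, in which the tool goes at most 62.5 mm and 10.7 degrees, less where a joint would pass 70% of its speed; a pose out of reach is approached as far as the arm can. A call with a gripper value outside its range is refused whole. The fingers move at their own pace and stop on an object; the grip force is fixed at half the most. Time passes only in rows, so rows that do not move let the fingers close. It gives the time, the measured TCP pose, the force, the opening and the grip force at its end, in the units of the state.
- robot.get_obs(): the state, without advancing time (a new reading comes with each control period).
- robot.camera(name): name is "scene" or "top"; returns a dict with "frame" (480x640x3 uint8, red, green, blue), "range_z" (480x640 float32, mm along the optical axis (not along the pixel's ray), 0 where there is no reading), "fx", "fy", "cx", "cy" (pixels), "k1" (the pictures are not rectified: a ray, as slopes to the right and down, at radius r is drawn at 1 + k1 r^2 times it, then the intrinsics apply), "pose" (4x4, takes a point from camera to world coordinates). Camera axes: x right, y down, z forward; pixel columns grow to the right and rows downward; lengths in mm; the calibration is good to about 2 mm. A picture is of the moment at which its call begins.
- robot.job_done(): hands the job in; it is judged then, once.
Trained networks look in the newest picture that a camera, given by its name, has taken for a name from the list of things; names that differ only in an ending like _2 or _b are one class to them, and where a whole thing is asked for, a point or a joint stands for the part that bears it (a point fixed in the world has none). Each returns a list of dicts, best first, with "confidence" (0 to 1); they miss things now and then, are a little off and sometimes report something else, mostly with a low value. They report only what shows in the picture. A call takes as long as a camera call. They do not tell look-alikes from the thing itself.
- robot.outline_of(camera, name): "mask" (480x640 bool, what is visible of it) and "extent" ([left, top, right, bottom] in pixels, round what is visible of it).
The state is a dict: "time_s": time; "qpos": joint angles; "joint_velocities": joint speeds; "joint_torque": joint torques, N m; "ee_pos": TCP position; "tool_rot": TCP orientation; "wrist_force": force on the tool from outside, world axes, zero at the start; "wrist_torque": the same for the moment, N m; "opening": finger opening in mm; "grip_force": force on a finger pad.
Only numpy, scipy, OpenCV 4.12 (cv2) and the standard library are available. Lean on these libraries where they do the work, as an engineer would, in place of code of your own. Each camera call takes 0.05 s, during which the arm holds its last target. There are 200 camera calls.

### The job

Nest blocks (two or three, each with a green, yellow or red tag end) lie window down: bring each one window up onto the viewing ramp of its own colour, tag end at the high end and pushed down snug against the ramp's lip. Do them cleanest culture first, green, then yellow, then red, skipping any that is missing, and turn each over by way of the slide-jaw fixture: stand it in there on its plain end, tag end up with its thickness between the jaws, slide the jaw until you feel it bear on the block, let go of the block, then take it anew to lay it down. Finish with the jaw slid fully open, and leave the other things on the bench alone.

Things in the scene. Friction and masses are not known exactly. Their poses are not given: they have to be found in the camera images.
- nest_green: Nest block: a rigid white plastic block 96 x 44 x 40 mm (along its x, y, z), about 0.15 to 0.31 kg, with a green tag end: its last 16 mm at the +x end are green. Origin at the block's centre. The amber viewing window is flush in its -z face (96 x 44 mm). At the start it lies on the table window down (+z up), tag end towards the middle of the table (roughly -y of the world). May be absent
- nest_green_tag (a point): Centre of the green tag end face, 48 mm from the block's centre along its +x
- ramp_green: Fixed raised viewing stand with green lip and cheeks: grey foot 70 x 100 x 12 mm and a post under the sloping bed. Origin on the table under the bed's origin; z up, +y is the high side. Bed and lip are 70 mm wide; from bed y = -10 to +31 mm only a rib 30 mm wide is left, so a seated nest's upper end overhangs and its sides are free for fingers there. A nest does not slide down by itself
- ramp_green_bed: The stand's bed, sloping 15 degrees: y points up the slope, z is normal to it. Origin on the bed's surface, 62 mm above the table, under the centre of a nest seated against the lip (nest centre at x = 0, y = 0, z = 20 mm). Lip face at y = -48 mm, 18 mm high. Two cheeks 12 mm high, from y = -48 to -14 mm, inner faces at x = +-28 mm, leave 6 mm of play on each side of a nest
- nest_yellow: Nest block: a rigid white plastic block 96 x 44 x 40 mm (along its x, y, z), about 0.15 to 0.31 kg, with a yellow tag end: its last 16 mm at the +x end are yellow. Origin at the block's centre. The amber viewing window is flush in its -z face (96 x 44 mm). At the start it lies on the table window down (+z up), tag end towards the middle of the table (roughly -y of the world). May be absent
- nest_yellow_tag (a point): Centre of the yellow tag end face, 48 mm from the block's centre along its +x
- ramp_yellow: Fixed raised viewing stand with yellow lip and cheeks: grey foot 70 x 100 x 12 mm and a post under the sloping bed. Origin on the table under the bed's origin; z up, +y is the high side. Bed and lip are 70 mm wide; from bed y = -10 to +31 mm only a rib 30 mm wide is left, so a seated nest's upper end overhangs and its sides are free for fingers there. A nest does not slide down by itself
- ramp_yellow_bed: The stand's bed, sloping 15 degrees: y points up the slope, z is normal to it. Origin on the bed's surface, 62 mm above the table, under the centre of a nest seated against the lip (nest centre at x = 0, y = 0, z = 20 mm). Lip face at y = -48 mm, 18 mm high. Two cheeks 12 mm high, from y = -48 to -14 mm, inner faces at x = +-28 mm, leave 6 mm of play on each side of a nest
- nest_red: Nest block: a rigid white plastic block 96 x 44 x 40 mm (along its x, y, z), about 0.15 to 0.31 kg, with a red tag end: its last 16 mm at the +x end are red. Origin at the block's centre. The amber viewing window is flush in its -z face (96 x 44 mm). At the start it lies on the table window down (+z up), tag end towards the middle of the table (roughly -y of the world). May be absent
- nest_red_tag (a point): Centre of the red tag end face, 48 mm from the block's centre along its +x
- ramp_red: Fixed raised viewing stand with red lip and cheeks: grey foot 70 x 100 x 12 mm and a post under the sloping bed. Origin on the table under the bed's origin; z up, +y is the high side. Bed and lip are 70 mm wide; from bed y = -10 to +31 mm only a rib 30 mm wide is left, so a seated nest's upper end overhangs and its sides are free for fingers there. A nest does not slide down by itself
- ramp_red_bed: The stand's bed, sloping 15 degrees: y points up the slope, z is normal to it. Origin on the bed's surface, 62 mm above the table, under the centre of a nest seated against the lip (nest centre at x = 0, y = 0, z = 20 mm). Lip face at y = -48 mm, 18 mm high. Two cheeks 12 mm high, from y = -48 to -14 mm, inner faces at x = +-28 mm, leave 6 mm of play on each side of a nest
- fixture: Fixed slide-jaw fixture. Origin on the table under the clamping place, z up. Steel bed 76 mm wide (x), y = -150 to +54 mm, top 15 mm above the table. Fixed blue jaw's face at y = +20 mm; both jaws 64 mm wide, 55 mm above the table at the top; open towards +x, -x and up. A nest stood on its plain end and clamped by its 40 mm thickness has its centre at x = 0, y = 0, z = 63 mm
- jaw (a joint): The sliding blue jaw: 0 = fully open (face at fixture y = -46 mm, gap 66 mm); grows to 0.055 m as it closes towards fixture +y. Bears on a clamped nest (40 mm thick) at 0.026 m. Takes 3 to 5 N to slide, stays where left, keeps up to 3 N of clamp, so a nest can be drawn straight up out of it. May start anywhere from open to nearly shut
- jaw_handle (a point): (axes as the fixture) On the axis of the jaw's handle, a black upright post 18 x 18 mm, 13 mm below its top (top 68 mm above the table); the post is free above the carriage, whose top is 26 mm above the table. Moves with the jaw, 64 mm behind (fixture -y of) the jaw's face; pinch it from above to push or pull the jaw
- dish: Bystander, leave alone: pink feeding dish, 64 mm wide, 20 mm high
- forceps: Bystander, leave alone: steel forceps, 150 mm
- brush: Bystander, leave alone: brush lying on the table
- spray: Bystander, leave alone: white spray bottle, 170 mm high
- jar: Bystander, leave alone: amber jar, 80 mm high
Things that resemble listed ones, but are neither listed nor needed, are in the scene too. Leave any pink look-alike of the ramp_red alone. Leave any blue look-alike of the nest_yellow alone.

How it is judged (in metres and radians):
On the way, in this order (a step that is already met when the one before it is completed fails the run):
1. the green nest stands clamped in the fixture, tag end up, seated on the bed, the jaw bearing on it, and is let go (angle between nest_green's own x axis and vertical below 0.12 rad and angle between the y axis of nest_green and the x axis of fixture, either way round below 0.2 rad and x of nest_green in the frame of fixture between -0.015 and 0.015 m and y of nest_green in the frame of fixture between -0.006 and 0.006 m and z of nest_green in the frame of fixture between 0.058 and 0.068 m and y of nest_green in the frame of jaw_handle between 0.08 and 0.0875 m and contact force between the fingers and nest_green below 0.1 N), for 0.3 s.
2. the yellow nest stands clamped in the fixture, tag end up, seated on the bed, the jaw bearing on it, and is let go (angle between nest_yellow's own x axis and vertical below 0.12 rad and angle between the y axis of nest_yellow and the x axis of fixture, either way round below 0.2 rad and x of nest_yellow in the frame of fixture between -0.015 and 0.015 m and y of nest_yellow in the frame of fixture between -0.006 and 0.006 m and z of nest_yellow in the frame of fixture between 0.058 and 0.068 m and y of nest_yellow in the frame of jaw_handle between 0.08 and 0.0875 m and contact force between the fingers and nest_yellow below 0.1 N), for 0.3 s.
3. the red nest stands clamped in the fixture, tag end up, seated on the bed, the jaw bearing on it, and is let go (angle between nest_red's own x axis and vertical below 0.12 rad and angle between the y axis of nest_red and the x axis of fixture, either way round below 0.2 rad and x of nest_red in the frame of fixture between -0.015 and 0.015 m and y of nest_red in the frame of fixture between -0.006 and 0.006 m and z of nest_red in the frame of fixture between 0.058 and 0.068 m and y of nest_red in the frame of jaw_handle between 0.08 and 0.0875 m and contact force between the fingers and nest_red below 0.1 N), for 0.3 s.
At the end, for the whole second after the job is handed in: Every nest present rests released on the bed of its own colour's ramp, window up, tag end at the high end, its lower end within 4 mm of the lip, within 10 mm of the bed's centre line and 8 degrees of its direction; the jaw is within 6 mm of fully open (angle between each of nest_green, nest_yellow, nest_red's own z axis and vertical above 2.75 rad and angle between the x axis of nest_green and the y axis of ramp_green_bed, either way round below 0.14 rad and y of nest_green_tag in the frame of ramp_green_bed above 0.03 m and x of nest_green in the frame of ramp_green_bed between -0.01 and 0.01 m and y of nest_green in the frame of ramp_green_bed between -0.006 and 0.004 m and z of nest_green in the frame of ramp_green_bed between 0.015 and 0.025 m and linear speed of each of nest_green, nest_yellow, nest_red below 0.02 m/s and contact force between the fingers and nest_green below 0.1 N and angle between the x axis of nest_yellow and the y axis of ramp_yellow_bed, either way round below 0.14 rad and y of nest_yellow_tag in the frame of ramp_yellow_bed above 0.03 m and x of nest_yellow in the frame of ramp_yellow_bed between -0.01 and 0.01 m and y of nest_yellow in the frame of ramp_yellow_bed between -0.006 and 0.004 m and z of nest_yellow in the frame of ramp_yellow_bed between 0.015 and 0.025 m and contact force between the fingers and nest_yellow below 0.1 N and angle between the x axis of nest_red and the y axis of ramp_red_bed, either way round below 0.14 rad and y of nest_red_tag in the frame of ramp_red_bed above 0.03 m and x of nest_red in the frame of ramp_red_bed between -0.01 and 0.01 m and y of nest_red in the frame of ramp_red_bed between -0.006 and 0.004 m and z of nest_red in the frame of ramp_red_bed between 0.015 and 0.025 m and contact force between the fingers and nest_red below 0.1 N and value of joint jaw below 0.006 m); the robot touches nothing.
It fails at once if a bystander (dish, forceps, brush, spray bottle, jar) is pushed away by more than 4 cm (distance of any of dish, forceps, brush, spray, jar from where it was at the start of the episode above 0.04 m).
Of nest_green, nest_yellow, nest_red only 2 to 3 are there at a start; the rules pass over those that are not, and their reading is None.
At some moment in a run one of nest_green, nest_yellow, nest_red may be knocked a few centimetres aside while the robot is not near it.
It also fails if it takes over 210 s, if anything falls off the work surface, if the arm or the gripper's body presses on something with over 40 N, if the wrist force passes 120 N, or if a joint passes its speed limit or range.

## Working session

There is one attempt and no reset: what is moved stays moved. The work goes in short steps, Python scripts to look and compute and a tool call to move; the robot and the scene stay as the last step left them, time stands still between calls to the robot, and variables do not carry over. Pictures are saved under pics/ and viewed, at most 14 in all, crops included, and the job is handed in when it is done.

Besides the shell and the picture viewer there is one more tool, called after "Request:" as name(argument=value, ...) on one line, values as JSON. send_rows: Moves the arm, as the interface text tells. Its arguments: {"type":"object","properties":{"commands":{"type":"array","items":{"type":"object","properties":{"dr":{"type":"array","items":{"type":"number"}},"offset":{"type":"array","items":{"type":"number"}},"hand":{"type":"number"}}}}},"required":["commands"]}

```bash
mkdir -p pics
python3 - <<'E'
from bench import robot
import cv2
o=robot.get_obs(); print({k:o[k] for k in('time_s','ee_pos','tool_rot','opening','wrist_force')})
for c in('scene','top'):
    d=robot.camera(c); cv2.imwrite(f'pics/{c}0.png',d['frame'][:,:,::-1]); print(c,d['fx'],d['cx'],d['cy'],d['k1'],d['pose'].round(3).tolist())
    for n in('nest_green','nest_yellow','nest_red','ramp_green','ramp_yellow','ramp_red','fixture','jaw','jaw_handle'):
        try: print(n,[(round(r['confidence'],2),r['extent']) for r in robot.outline_of(c,n)][:4])
        except Exception as e: print(n,e)
E
```

```text
{'time_s': 0.0, 'ee_pos': array([253.22567288, 515.529777  , 213.61487842]), 'tool_rot': array([-1.79892080e+02, -2.10897486e-02,  1.53831804e+02]), 'opening': 91.56597867796802, 'wrist_force': array([-0.11987038,  0.79482569, -1.03309642])}
scene 493.48854150169416 312.7354817949589 236.01352723559276 -0.08445875036439796 [[-0.081, 0.796, -0.6, 1127.302], [0.997, 0.06, -0.055, 93.08], [-0.008, -0.602, -0.798, 824.304], [0.0, 0.0, 0.0, 1.0]]
nest_green [(0.8, [400.8, 173.6, 450.1, 201.2]), (0.45, [286.2, 298.6, 330.1, 372.8])]
nest_yellow [(0.95, [399.7, 218.2, 451.9, 246.6]), (0.58, [473.9, 235.5, 505.0, 287.7])]
nest_red [(0.67, [397.4, 270.1, 453.5, 301.3])]
ramp_green [(0.67, [131.6, 183.8, 192.8, 233.7])]
ramp_yellow [(0.74, [126.1, 144.9, 181.8, 192.3])]
ramp_red [(0.89, [89.6, 229.4, 163.1, 284.1]), (0.64, [236.7, 145.1, 290.5, 193.5]), (0.18, [201.6, 261.4, 228.8, 362.2])]
fixture [(0.64, [209.9, 207.7, 306.4, 255.0])]
jaw [(0.61, [225.6, 208.7, 265.2, 245.3]), (0.29, [402.1, 175.2, 446.9, 201.2])]
jaw_handle [(0.73, [223.2, 213.9, 266.4, 246.8])]
top 478.7956035958491 319.36
[... 179 characters left out ...]
st_green [(0.69, [212.3, 294.8, 253.4, 316.3])]
nest_yellow [(0.97, [181.4, 213.9, 201.5, 254.4]), (0.83, [218.3, 251.2, 258.9, 268.4])]
nest_red [(0.77, [221.4, 204.9, 259.7, 224.9]), (0.6, [307.3, 130.7, 333.3, 171.4])]
ramp_green [(0.96, [429.2, 256.2, 476.3, 283.2]), (0.48, [377.5, 152.0, 395.4, 226.2]), (0.34, [352.0, 166.0, 360.9, 213.1])]
ramp_yellow [(0.93, [445.2, 300.1, 495.9, 328.0]), (0.64, [360.9, 238.7, 397.2, 263.0]), (0.31, [220.9, 202.5, 260.0, 224.2])]
ramp_red [(0.65, [366.3, 240.1, 396.1, 264.5]), (0.61, [350.6, 304.8, 398.8, 336.1])]
fixture [(0.69, [327.5, 233.1, 409.2, 271.3])]
jaw [(0.96, [359.5, 238.1, 395.4, 262.6])]
jaw_handle [(0.93, [365.4, 236.9, 396.4, 265.9])]
```

View pics/scene0.png

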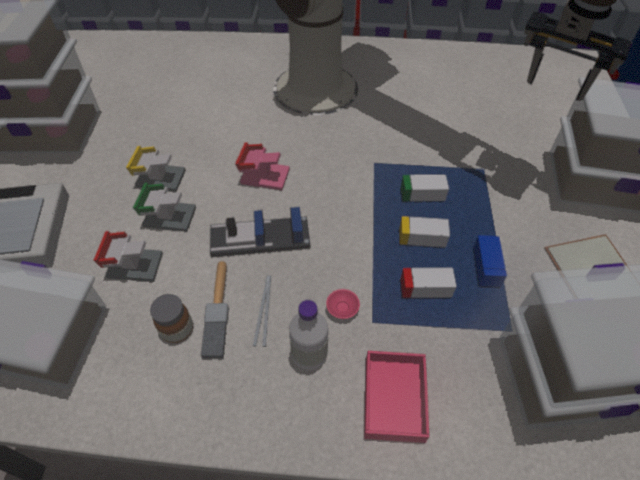

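View pics/top0.png

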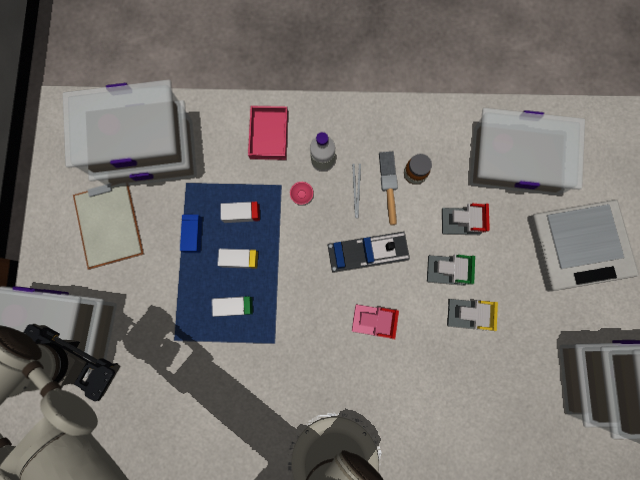

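Scene view: three nests on the blue mat, green (425,187), yellow (425,232) and red (428,283), with a blue look-alike at (490,260). The ramps are at left: yellow (155,167), green (165,207) and red (130,255), with a pink decoy at (262,165). The fixture is at (258,232). The top view agrees, with +y to the left and +x up. All nests' tags point to -y and all ramp lips are on the -y side.

```bash
cat > h.py <<'E'
import numpy as np, cv2
from bench import robot
def cloud(d):
    u,v=np.meshgrid(np.arange(640),np.arange(480))
    xd=(u-d['cx'])/d['fx']; yd=(v-d['cy'])/d['fy']; x,y=xd.copy(),yd.copy()
    for _ in range(8):
        s=1+d['k1']*(x*x+y*y); x,y=xd/s,yd/s
    z=d['range_z'].astype(float); P=np.dstack([x*z,y*z,z])
    W=P@d['pose'][:3,:3].T+d['pose'][:3,3]; W[z<=0]=np.nan
    return W
def hsv(d): return cv2.cvtColor(d['frame'],cv2.COLOR_RGB2HSV).astype(int)
def near(W,c,r): return np.hypot(W[...,0]-c[0],W[...,1]-c[1])<r
def rect(P):
    (cx,cy),(w,h),a=cv2.minAreaRect(P[:,:2].astype(np.float32)); 
    if w<h: w,h,a=h,w,a+90
    return [round(float(t),1) for t in (cx,cy,w,h,(a+90)%180-90)]  # long-side direction from x
HUE={'green':(45,85),'yellow':(18,35),'red':(170,190),'blue':(100,125)}
def colm(H,c):
    h=H[...,0].copy(); 
    if c=='red': h[h<10]+=180
    return (h>=HUE[c][0])&(h<=HUE[c][1])&(H[...,1]>110)&(H[...,2]>40)
E
python3 - <<'E'
from h import *
for c in('scene','top'):
    d=robot.camera(c); W=cloud(d); H=hsv(d); print('==',c)
    for n in('green','yellow','red'):
        for k in('nest','ramp'):
            r=robot.outline_of(c,f'{k}_{n}')
            for q in r:
                if q['confidence']<.4: continue
                m=q['mask']&np.isfinite(W[...,0]); P=W[m]
                if k=='nest': P2=P[P[:,2]>34]; t=W[m&colm(H,n)]
                else: P2=W[m&colm(H,n)]; P2=P2[P2[:,2]>40]; t=P
                if len(P2)<5: print(k,n,'few'); continue
                print(k,n,round(q['confidence'],2),len(P2),rect(P2),'zmed',np.median(P2[:,2]).round(1),'other',np.median(t,0).round(0) if len(t) else 0)
    for n in('fixture',):
        q=robot.outline_of(c,n)[0]; m=q['mask']; P=W[m]; print(n,rect(P[np.isfinite(P[:,0])]))
        f=np.nanmedian(P,0); m=near(W,f,160)&colm(H,'blue')&(W[...,2]>45)
        k,L=cv2.connectedComponents(m.astype(np.uint8))
        for i in range(1,k):
            Q=W[L==i]
            if len(Q)>8: print(' blue',len(Q),rect(Q),np.median(Q[:,2]).round(1))
        m=near(W,f,160)&(W[...,2]>61)&(W[...,2]<85); Q=W[m]; print(' post',len(Q),rect(Q) if len(Q)>3 else 0,np.median(Q,0))
E
```

```text
== scene
nest green 0.8 698 [373.0, 271.5, 96.3, 47.6, -84.6] zmed 39.5 other [378. 231.  39.]
ramp green 0.78 56 [476.8, -312.6, 67.7, 34.1, -0.0] zmed 65.2 other [ 491. -284.   42.]
ramp green few
ramp green few
nest yellow 0.91 944 [558.0, 391.5, 97.7, 46.5, -0.5] zmed 40.3 other 0
nest yellow 0.81 843 [495.6, 263.3, 94.9, 46.3, 89.9] zmed 39.3 other [506. 222.  38.]
ramp yellow 0.65 302 [365.9, -361.3, 72.3, 46.3, -5.2] zmed 63.1 other [ 376. -334.   45.]
ramp yellow few
ramp red 0.65 534 [344.7, -97.0, 85.0, 70.8, 81.8] zmed 60.5 other [357. -94.  38.]
ramp red 0.61 400 [611.6, -349.4, 70.6, 44.4, -1.1] zmed 63.0 other [ 620. -321.   44.]
fixture [503.6, -76.4, 205.5, 120.3, -79.2]
 blue 175 [509.4, 2.3, 59.3, 17.0, 11.0] 54.3
 blue 147 [523.6, -71.2, 59.0, 13.2, 12.0] 54.0
 post 79 [534.0, -126.7, 19.6, 18.0, 10.0] [ 535.25099566 -126.0267262    66.07921851]
== top
nest green 0.97 672 [370.2, 269.0, 97.0, 43.9, -85.0] zmed 40.1 other [374. 229.  40.]
nest green 0.49 766 [609.2, -329.3, 91.0, 70.6, 89.4] zmed 59.7 other 0
ramp green 0.79 218 [476.7, -313.1, 67.7, 44.6, -3.6] zmed 64.2 other [ 475. -285.   53.]
nest yellow 0.79 636 [493.3, 261.1, 95.7, 44.2, 88.8] zmed 40.2 other [493. 219.  39.]
nest yellow 0.61 629 [555.2, 388.2, 95.4, 45.2, 1.2] zmed 39.7 other 0
ramp yellow 0.65 257 [364.9, -363.0, 67.7, 45.5, -4.8] zmed 63.9 other [ 366. -335.   53.]
nest red 0.56 580 [614.9, 261.3, 95.9, 43.0, -84.8] zmed 40.1 other [617. 220.  39.]
nest red 0.52 707 [763.1, 49.1, 62.1, 57.3, -89.5] zmed 114.2 other 0
ramp red 0.75 247 [609.5, -352.1, 69.6, 45.9, -0.1] zmed 64.0 other [ 603. -324.   52.]
ramp red 0.65 800 [343.1, -98.5, 90.4, 68.5, 82.5] zmed 60.2 other [343. -91.  53.]
fixture [523.8, -75.4, 205.0, 82.5, -79.5]
 blue 166 [520.3, -73.8, 62.6, 17.1, 10.9] 54.9
 blue 197 [506.4, 0.2, 62.7, 19.8, 11.0] 54.7
 post 94 [440.9, -122.3, 192.9, 70.2, -19.7] [ 524.12790881 -123.85499956   66.66882156]
```

```bash
cat >> h.py <<'E'
from scipy.spatial.transform import Rotation as R
R0=np.array([[0,1,0],[1,0,0],[0,0,-1.]])
def ori(yaw,phi): return (R.from_euler('z',yaw-90,degrees=True)*R.from_euler('x',phi,degrees=True)).as_matrix()@R0
def now():
    o=robot.get_obs(); return np.array(o['ee_pos']),R.from_euler('xyz',o['tool_rot'],degrees=True).as_matrix()
def plan(cur,grasp,yaw,phi,n,back=0,name=''):
    """identical rows from cur (p,R) to the pose whose grasp point is grasp, backed off along -z"""
    p,A=cur; B=ori(yaw,phi); t=np.array(grasp,float)+(19-back)*B[:,2]
    dr=R.from_matrix(A.T@B).as_rotvec()/n; r=R.from_rotvec(dr).as_matrix()
    S=sum(np.linalg.matrix_power(r,k) for k in range(n)); o=np.linalg.solve(S,A.T@(t-p))
    print(name,'n',n,'dr',dr.round(4).tolist(),'off',o.round(2).tolist(),'TCP',t.round(1).tolist()); return t,B
def st():
    o=robot.get_obs(); print('t',round(o['time_s'],2),'q',np.round(o['qpos'],0).tolist(),'F',np.round(o['wrist_force'],1).tolist(),'op',round(o['opening'],1),'grip',round(o['grip_force'],1))
def xb(a): a=np.radians(a); return np.array([np.cos(a),np.sin(a),0])
FO=np.array([513.4,-27.2,0]); FY=10.9
def fx(x,y,z): return FO+R.from_euler('z',FY,degrees=True).apply([x,y,z])
E
python3 - <<'E'
from h import *
g=np.array([371.6,270.2,27])+26*xb(-85)
c=plan(now(),g,95,35,11,90,'pre'); c=plan(c,g,95,35,5,0,'down')
E
```

```text
pre n 11 dr [-0.0285, 0.0505, 0.0903] off [-33.11, -9.8, 2.47] TCP [377.4, 203.7, 85.2]
down n 5 dr [0.0, 0.0, 0.0] off [-0.0, -0.0, 18.0] TCP [372.9, 255.2, 11.4]
```

Request:
send_rows(commands=[{"dr": [-0.0285, 0.0505, 0.0903], "offset": [-33.1, -9.8, 2.5], "hand": 80}, {"dr": [-0.0285, 0.0505, 0.0903], "offset": [-33.1, -9.8, 2.5], "hand": 80}, {"dr": [-0.0285, 0.0505, 0.0903], "offset": [-33.1, -9.8, 2.5], "hand": 80}, {"dr": [-0.0285, 0.0505, 0.0903], "offset": [-33.1, -9.8, 2.5], "hand": 80}, {"dr": [-0.0285, 0.0505, 0.0903], "offset": [-33.1, -9.8, 2.5], "hand": 80}, {"dr": [-0.0285, 0.0505, 0.0903], "offset": [-33.1, -9.8, 2.5], "hand": 80}, {"dr": [-0.0285, 0.0505, 0.0903], "offset": [-33.1, -9.8, 2.5], "hand": 80}, {"dr": [-0.0285, 0.0505, 0.0903], "offset": [-33.1, -9.8, 2.5], "hand": 80}, {"dr": [-0.0285, 0.0505, 0.0903], "offset": [-33.1, -9.8, 2.5], "hand": 80}, {"dr": [-0.0285, 0.0505, 0.0903], "offset": [-33.1, -9.8, 2.5], "hand": 80}, {"dr": [-0.0285, 0.0505, 0.0903], "offset": [-33.1, -9.8, 2.5], "hand": 80}, {"hand": 80}])

```text
$.commands[11]: bad value
```

Run:
```python
from h import *
st(); print(now()[0])
g=np.array([371.6,270.2,27])+26*xb(-85)
c=plan(now(),g,95,35,6,0,'down')
c=plan((c[0],c[1]),g+[0,0,150],95,35,5,0,'lift')
c=plan(c,fx(0,3,240),100.9,-55,12,0,'tofix')
d=robot.camera('top'); W=cloud(d);H=hsv(d)
m=near(W,[371,270],90)&(W[...,2]>34)&(W[...,2]<46);print(rect(W[m]))
```

```text
t 1.8 q [52.0, 9.0, 92.0, 0.0, 79.0, -12.0] F [0.1, -0.1, -0.1] op 92.2 grip 0.0
[253.62997572 516.02477884 214.62053226]
down n 6 dr [-0.0522, 0.0926, 0.1656] off [-55.68, -16.39, 20.23] TCP [372.9, 255.2, 11.4]
lift n 5 dr [0.0, 0.0, 0.0] off [17.21, 0.0, -24.57] TCP [372.9, 255.2, 161.4]
tofix n 12 dr [-0.0017, -0.1308, -0.0094] off [-29.29, 8.7, -2.95] TCP [515.8, -39.5, 229.1]
[370.2, 268.9, 96.5, 44.0, -84.8]
```

Request:
send_rows(commands=[{"dr": [-0.0285, 0.0505, 0.0903], "offset": [-33.1, -9.8, 2.5], "hand": 80}, {"dr": [-0.0285, 0.0505, 0.0903], "offset": [-33.1, -9.8, 2.5], "hand": 80}, {"dr": [-0.0285, 0.0505, 0.0903], "offset": [-33.1, -9.8, 2.5], "hand": 80}, {"dr": [-0.0285, 0.0505, 0.0903], "offset": [-33.1, -9.8, 2.5], "hand": 80}, {"dr": [-0.0285, 0.0505, 0.0903], "offset": [-33.1, -9.8, 2.5], "hand": 80}, {"dr": [-0.0285, 0.0505, 0.0903], "offset": [-33.1, -9.8, 2.5], "hand": 80}, {"dr": [-0.0285, 0.0505, 0.0903], "offset": [-33.1, -9.8, 2.5], "hand": 80}, {"dr": [-0.0285, 0.0505, 0.0903], "offset": [-33.1, -9.8, 2.5], "hand": 80}, {"dr": [-0.0285, 0.0505, 0.0903], "offset": [-33.1, -9.8, 2.5], "hand": 80}, {"dr": [-0.0285, 0.0505, 0.0903], "offset": [-33.1, -9.8, 2.5], "hand": 80}, {"dr": [-0.0285, 0.0505, 0.0903], "offset": [-33.1, -9.8, 2.5], "hand": 80}, {"dr": [0, 0, 0], "offset": [0, 0, 0], "hand": 80}])

```text
time_s: 3.35
ee_pos: [376.5, 202.5, 83.5]
tool_rot: [-179.8, -35.1, 94.6]
wrist_force: [-0.6, 0.1, -0.1]
opening: 80.0
grip_force: 0.0
```

Run:
```python
from h import *
st(); print(now()[0])
g=np.array([371.6,270.2,27])+26*xb(-85)
c=plan(now(),g,95,35,6,0,'down')
c=plan((c[0],c[1]),g+[0,0,150],95,35,5,0,'lift')
c=plan(c,fx(0,3,240),100.9,-55,12,0,'tofix')
```

```text
t 3.35 q [-15.0, -4.0, 128.0, 34.0, 72.0, -36.0] F [-0.6, 0.1, -0.1] op 80.0 grip 0.0
[376.49790678 202.52784032  83.52218457]
down n 6 dr [-0.0, -0.0002, -0.0009] off [0.3, 0.17, 14.88] TCP [372.9, 255.2, 11.4]
lift n 5 dr [0.0, 0.0, 0.0] off [17.21, 0.0, -24.57] TCP [372.9, 255.2, 161.4]
tofix n 12 dr [-0.0017, -0.1308, -0.0094] off [-29.29, 8.7, -2.95] TCP [515.8, -39.5, 229.1]
```

Request:
send_rows(commands=[{"dr": [0, 0, 0], "offset": [0.3, 0.2, 14.9], "hand": 80}, {"dr": [0, 0, 0], "offset": [0.3, 0.2, 14.9], "hand": 80}, {"dr": [0, 0, 0], "offset": [0.3, 0.2, 14.9], "hand": 80}, {"dr": [0, 0, 0], "offset": [0.3, 0.2, 14.9], "hand": 80}, {"dr": [0, 0, 0], "offset": [0.3, 0.2, 14.9], "hand": 80}, {"dr": [0, 0, 0], "offset": [0.3, 0.2, 14.9], "hand": 80}, {"dr": [0, 0, 0], "offset": [0, 0, 0], "hand": 30}, {"dr": [0, 0, 0], "offset": [0, 0, 0], "hand": 30}, {"dr": [0, 0, 0], "offset": [0, 0, 0], "hand": 30}, {"dr": [0, 0, 0], "offset": [0, 0, 0], "hand": 30}, {"dr": [0, 0, 0], "offset": [0, 0, 0], "hand": 30}, {"dr": [0, 0, 0], "offset": [0, 0, 0], "hand": 30}])

```text
time_s: 4.85
ee_pos: [374.1, 256.5, 13.0]
tool_rot: [180.0, -35.0, 95.0]
wrist_force: [-2.1, -3.1, 5.2]
opening: 43.8
grip_force: 29.9
```

Request:
send_rows(commands=[{"dr": [0, 0, 0], "offset": [5, 0, -8], "hand": 30}, {"dr": [0, 0, 0], "offset": [17, 0, -24], "hand": 30}, {"dr": [0, 0, 0], "offset": [17, 0, -24], "hand": 30}, {"dr": [0, 0, 0], "offset": [17, 0, -24], "hand": 30}, {"dr": [0, 0, 0], "offset": [17, 0, -24], "hand": 30}, {"dr": [0, 0, 0], "offset": [13, 0, -18], "hand": 30}])

```text
time_s: 5.6
ee_pos: [374.0, 256.9, 163.2]
tool_rot: [179.9, -34.9, 95.1]
wrist_force: [0.1, 0.3, -2.2]
opening: 43.8
grip_force: 29.9
```

Run:
```python
from h import *
st(); 
d=robot.camera('scene'); cv2.imwrite('pics/s1.png',cv2.resize(d['frame'][100:340,340:640,::-1],None,fx=2,fy=2))
# block centre 26mm down x_b from grasp, 7 below z: fixture target centre y=-3
c=plan(now(),fx(0,4,240),100.9,-55,12,0,'tofix')
c=plan(c,fx(0,4,97),100.9,-55,6,0,'down')
```

```text
t 5.6 q [-7.0, -12.0, 125.0, 35.0, 78.0, -23.0] F [0.1, 0.3, -2.2] op 43.8 grip 29.9
tofix n 12 dr [-0.0011, -0.1307, -0.0095] off [-29.3, 8.41, -2.51] TCP [515.6, -38.6, 229.1]
down n 6 dr [0.0, 0.0, 0.0] off [19.52, 0.0, 13.67] TCP [515.6, -38.6, 86.1]
```

View pics/s1.png

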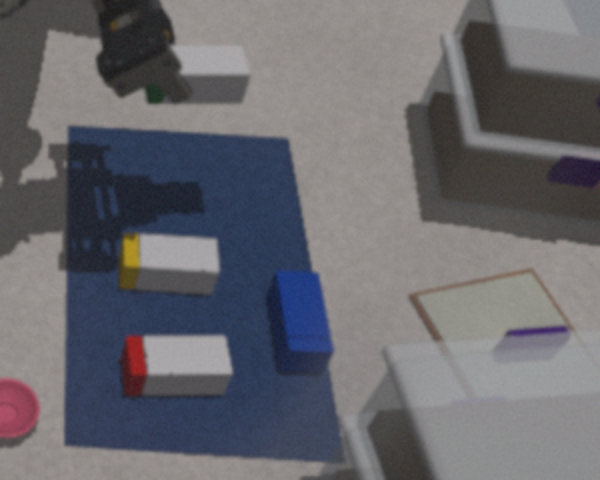

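The green block (crop 205,70) is held level in the fingers; the others are unmoved. Next I turn it and carry it over the fixture.

Request:
send_rows(commands=[{"dr": [-0.001, -0.131, -0.0095], "offset": [-29.3, 8.4, -2.5], "hand": 30}, {"dr": [-0.001, -0.131, -0.0095], "offset": [-29.3, 8.4, -2.5], "hand": 30}, {"dr": [-0.001, -0.131, -0.0095], "offset": [-29.3, 8.4, -2.5], "hand": 30}, {"dr": [-0.001, -0.131, -0.0095], "offset": [-29.3, 8.4, -2.5], "hand": 30}, {"dr": [-0.001, -0.131, -0.0095], "offset": [-29.3, 8.4, -2.5], "hand": 30}, {"dr": [-0.001, -0.131, -0.0095], "offset": [-29.3, 8.4, -2.5], "hand": 30}, {"dr": [-0.001, -0.131, -0.0095], "offset": [-29.3, 8.4, -2.5], "hand": 30}, {"dr": [-0.001, -0.131, -0.0095], "offset": [-29.3, 8.4, -2.5], "hand": 30}, {"dr": [-0.001, -0.131, -0.0095], "offset": [-29.3, 8.4, -2.5], "hand": 30}, {"dr": [-0.001, -0.131, -0.0095], "offset": [-29.3, 8.4, -2.5], "hand": 30}, {"dr": [-0.001, -0.131, -0.0095], "offset": [-29.3, 8.4, -2.5], "hand": 30}, {"dr": [-0.001, -0.131, -0.0095], "offset": [-29.3, 8.4, -2.5], "hand": 30}])

```text
time_s: 7.15
ee_pos: [514.1, -38.4, 224.2]
tool_rot: [-179.2, 55.3, 101.6]
wrist_force: [-0.4, -0.1, -3.2]
opening: 43.7
grip_force: 29.9
```

Request:
send_rows(commands=[{"dr": [0, 0, 0], "offset": [0, 0, 0], "hand": 30}, {"dr": [0, 0, 0], "offset": [0, 0, 0], "hand": 30}])

```text
time_s: 7.4
ee_pos: [513.6, -37.9, 223.5]
tool_rot: [-179.2, 54.9, 101.5]
wrist_force: [-0.2, -0.8, -2.5]
opening: 43.7
grip_force: 29.9
```

Run:
```python
from h import *
st(); p,A=now(); print(p, R.from_matrix(A).as_euler('xyz',degrees=True))
d=robot.camera('scene'); cv2.imwrite('pics/s2.png',cv2.resize(d['frame'][90:290,150:400,::-1],None,fx=3,fy=3))
W=cloud(d); H=hsv(d)
c=plan(now(),fx(0,4,130),100.9,-55,6,0,'down1')
c=plan(c,fx(0,4,97),100.9,-55,3,0,'down2')
```

```text
t 7.4 q [12.0, 8.0, 108.0, -57.0, 76.0, 22.0] F [-0.2, -0.8, -2.5] op 43.7 grip 29.9
[513.5801625  -37.9483057  223.48952453] [-179.20078309   54.94408911  101.53751862]
down1 n 6 dr [-0.0008, -0.0, 0.001] off [14.23, 0.37, 10.13] TCP [515.6, -38.6, 119.1]
down2 n 3 dr [0.0, 0.0, 0.0] off [9.01, 0.0, 6.31] TCP [515.6, -38.6, 86.1]
```

View pics/s2.png

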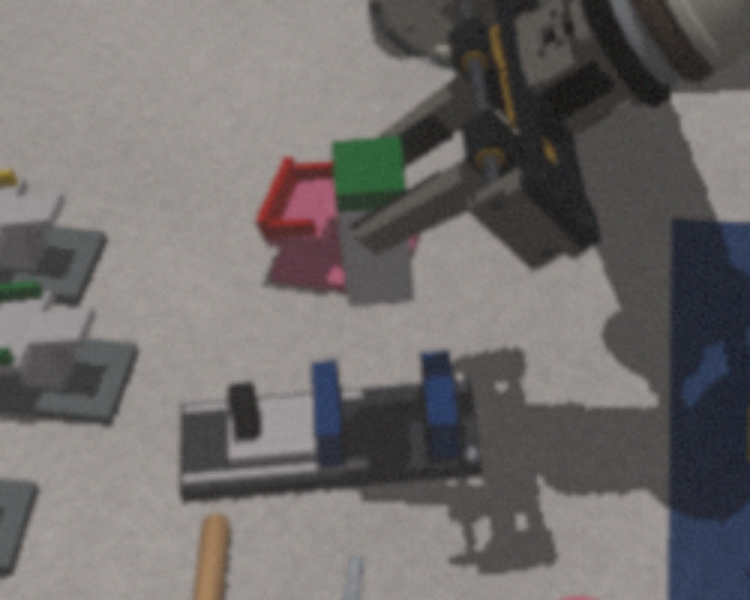

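Block held vertical, green tag up (crop 370,170), window towards -y. Lowering into the gap between the jaws.

Request:
send_rows(commands=[{"dr": [-0.001, 0, 0.001], "offset": [14.2, 0.4, 10.1], "hand": 30}, {"dr": [-0.001, 0, 0.001], "offset": [14.2, 0.4, 10.1], "hand": 30}, {"dr": [-0.001, 0, 0.001], "offset": [14.2, 0.4, 10.1], "hand": 30}, {"dr": [-0.001, 0, 0.001], "offset": [14.2, 0.4, 10.1], "hand": 30}, {"dr": [-0.001, 0, 0.001], "offset": [14.2, 0.4, 10.1], "hand": 30}, {"dr": [-0.001, 0, 0.001], "offset": [14.2, 0.4, 10.1], "hand": 30}, {"dr": [0, 0, 0], "offset": [0, 0, 0], "hand": 30}])

```text
time_s: 8.32
ee_pos: [515.4, -39.2, 118.3]
tool_rot: [-179.8, 55.1, 101.1]
wrist_force: [0.5, -0.1, -1.9]
opening: 43.5
grip_force: 29.9
```

Run:
```python
from h import *
st(); p,A=now(); print(p, R.from_matrix(A).as_euler('xyz',degrees=True), 'grasp', p-19*A[:,2])
for c,b in(('scene',(1.3,1.2,0)),('top',(-1.3,-1.2,0))):
    d=robot.camera(c); W=cloud(d)-b; H=hsv(d)
    m=near(W,FO,70)&colm(H,'green')&(W[...,2]>100)
    Q=W[m]; z=np.percentile(Q[:,2],90); T=Q[Q[:,2]>z-5]; r=rect(T)
    print(c,len(T),'top z',np.median(T[:,2]).round(1),r,'fix xy',R.from_euler('z',-FY,degrees=True).apply(np.array([r[0],r[1],0])-FO).round(1))
c=plan(now(),fx(0,4,97),100.9,-55,3,0,'down2')
```

```text
t 8.32 q [12.0, 19.0, 110.0, -61.0, 70.0, 33.0] F [0.5, -0.1, -1.9] op 43.5 grip 29.9
[515.41371474 -39.15344959 118.34800081] [-179.79437964   55.12802633  101.14638813] grasp [512.46717938 -23.84621382 129.21107875]
scene 320 top z 151.1 [513.4, -32.0, 44.3, 36.1, 9.5] fix xy [-0.9 -4.7  0. ]
top 259 top z 153.4 [515.4, -32.2, 43.7, 39.5, 10.9] fix xy [ 1.  -5.3  0. ]
down2 n 3 dr [0.0007, 0.0009, -0.0001] off [9.47, -0.35, 6.37] TCP [515.6, -38.6, 86.1]
```

Request:
send_rows(commands=[{"dr": [0, 0, 0], "offset": [7.9, 0, 4.9], "hand": 30}, {"dr": [0, 0, 0], "offset": [7.9, 0, 4.9], "hand": 30}, {"dr": [0, 0, 0], "offset": [7.9, 0, 4.9], "hand": 30}, {"dr": [0, 0, 0], "offset": [7.9, 0, 4.9], "hand": 30}, {"dr": [0, 0, 0], "offset": [0, 0, 0], "hand": 30}])

```text
time_s: 9.05
ee_pos: [515.4, -37.1, 82.0]
tool_rot: [-179.9, 55.1, 101.0]
wrist_force: [0.2, -0.5, -2.1]
opening: 43.8
grip_force: 29.9
```

Request:
send_rows(commands=[{"dr": [0, 0, 0], "offset": [0.8, 0, 0.6], "hand": 30}, {"dr": [0, 0, 0], "offset": [0.8, 0, 0.6], "hand": 30}, {"dr": [0, 0, 0], "offset": [0, 0, 0], "hand": 30}])

```text
time_s: 9.43
ee_pos: [516.2, -37.0, 81.2]
tool_rot: [179.8, 55.1, 100.8]
wrist_force: [-1.2, -0.4, -2.3]
opening: 44.0
grip_force: 29.9
```

Request:
send_rows(commands=[{"dr": [0, 0, 0], "offset": [0.8, 0, 0.6], "hand": 30}, {"dr": [0, 0, 0], "offset": [0.8, 0, 0.6], "hand": 30}, {"dr": [0, 0, 0], "offset": [0, 0, 0], "hand": 30}])

```text
time_s: 9.8
ee_pos: [516.0, -37.1, 78.9]
tool_rot: [179.9, 55.1, 100.9]
wrist_force: [0.4, -0.6, -1.4]
opening: 43.9
grip_force: 29.9
```

Request:
send_rows(commands=[{"dr": [0, 0, 0], "offset": [0.8, 0, 0.6], "hand": 30}, {"dr": [0, 0, 0], "offset": [0, 0, 0], "hand": 30}])

```text
time_s: 10.05
ee_pos: [516.1, -37.2, 77.9]
tool_rot: [179.9, 55.1, 100.9]
wrist_force: [-0.2, 0.4, -2.9]
opening: 44.0
grip_force: 29.9
```

Request:
send_rows(commands=[{"dr": [0, 0, 0], "offset": [0.8, 0, 0.6], "hand": 30}, {"dr": [0, 0, 0], "offset": [0, 0, 0], "hand": 30}])

```text
time_s: 10.3
ee_pos: [516.3, -37.3, 77.7]
tool_rot: [179.8, 55.2, 100.8]
wrist_force: [-1.1, 0.5, 3.2]
opening: 43.9
grip_force: 29.9
```

```bash
cat >> h.py <<'E'
def topface(col,c0=FO,zlo=100,zhi=200):
    for c,b in(('scene',(1.3,1.2,0)),('top',(-1.3,-1.2,0))):
        d=robot.camera(c); W=cloud(d)-b; H=hsv(d)
        Q=W[near(W,c0,70)&colm(H,col)&(W[...,2]>zlo)&(W[...,2]<zhi)]
        if len(Q)<10: print(c,'none'); continue
        z=np.percentile(Q[:,2],90); T=Q[Q[:,2]>z-5]; r=rect(T)
        print(c,len(T),'top z',np.median(T[:,2]).round(1),r,'fix xy',R.from_euler('z',-FY,degrees=True).apply(np.array([r[0],r[1],0])-FO).round(1)[:2])
E
python3 - <<'E'
from h import *
st(); topface('green',zlo=95)
E
```

```text
t 10.3 q [12.0, 24.0, 109.0, -63.0, 68.0, 38.0] F [-1.1, 0.5, 3.2] op 43.9 grip 29.9
scene 304 top z 110.5 [515.1, -29.8, 44.4, 35.7, 9.6] fix xy [ 1.2 -2.9]
top 255 top z 111.6 [515.8, -30.0, 43.9, 39.5, 10.4] fix xy [ 1.8 -3.2]
```

Request:
send_rows(commands=[{"dr": [0, 0, 0], "offset": [0, 0, 0], "hand": 80}, {"dr": [0, 0, 0], "offset": [0, 0, 0], "hand": 80}, {"dr": [0, 0, 0], "offset": [0, 0, 0], "hand": 80}, {"dr": [0, 0, 0], "offset": [0, 0, -10], "hand": 80}, {"dr": [0, 0, 0], "offset": [0, 0, -25], "hand": 80}, {"dr": [0, 0, 0], "offset": [0, 0, -25], "hand": 80}, {"dr": [0, 0, 0], "offset": [-20, 0, -20], "hand": 80}, {"dr": [0, 0, 0], "offset": [-30, 0, -15], "hand": 80}, {"dr": [0, 0, 0], "offset": [-30, 0, -15], "hand": 80}])

```text
time_s: 11.52
ee_pos: [507.4, 7.1, 206.9]
tool_rot: [179.9, 55.1, 100.9]
wrist_force: [0.3, 0.5, -0.6]
opening: 80.2
grip_force: 0.0
```

```bash
cat >> h.py <<'E'
def post():
    for c,b in(('scene',(1.3,1.2,0)),('top',(-1.3,-1.2,0))):
        d=robot.camera(c); W=cloud(d)-b; F=R.from_euler('z',-FY,degrees=True).apply((W-FO).reshape(-1,3)).reshape(W.shape)
        m=(abs(F[...,0])<25)&(F[...,1]<-65)&(F[...,1]>-130)&(W[...,2]>61)&(W[...,2]<75); Q=F[m]
        print(c,'post',len(Q),(rect(Q) if len(Q)>5 else 0))
E
python3 - <<'E'
from h import *
st(); print(now()[0]); topface('green',zlo=95); post()
c=plan(now(),fx(0,-102,120),100.9,15,11,0,'tohandle'); c=plan(c,fx(0,-102,55),100.9,15,4,0,'down')
E
```

```text
t 11.53 q [17.0, 12.0, 106.0, -56.0, 79.0, 27.0] F [0.3, 0.5, -0.6] op 80.2 grip 0.0
[507.40576777   7.09189794 206.8606236 ]
scene 281 top z 110.3 [515.4, -30.3, 41.1, 34.7, 10.6] fix xy [ 1.4 -3.4]
top 246 top z 111.4 [515.2, -30.5, 42.5, 39.8, 11.2] fix xy [ 1.1 -3.6]
scene post 81 [0.6, -102.4, 19.4, 18.2, 2.8]
top post 52 [-0.3, -101.1, 18.6, 17.6, 84.3]
tohandle n 11 dr [0.0003, 0.1112, 0.0001] off [-7.75, -0.08, 14.28] TCP [531.8, -122.5, 101.6]
down n 4 dr [0.0, 0.0, 0.0] off [-4.21, -0.0, 15.7] TCP [531.8, -122.5, 36.6]
```

Request:
send_rows(commands=[{"dr": [0, 0.111, 0], "offset": [-7.7, 0, 14.3], "hand": 60}, {"dr": [0, 0.111, 0], "offset": [-7.7, 0, 14.3], "hand": 60}, {"dr": [0, 0.111, 0], "offset": [-7.7, 0, 14.3], "hand": 60}, {"dr": [0, 0.111, 0], "offset": [-7.7, 0, 14.3], "hand": 60}, {"dr": [0, 0.111, 0], "offset": [-7.7, 0, 14.3], "hand": 60}, {"dr": [0, 0.111, 0], "offset": [-7.7, 0, 14.3], "hand": 60}, {"dr": [0, 0.111, 0], "offset": [-7.7, 0, 14.3], "hand": 60}, {"dr": [0, 0.111, 0], "offset": [-7.7, 0, 14.3], "hand": 60}, {"dr": [0, 0.111, 0], "offset": [-7.7, 0, 14.3], "hand": 60}, {"dr": [0, 0.111, 0], "offset": [-7.7, 0, 14.3], "hand": 60}, {"dr": [0, 0.111, 0], "offset": [-7.7, 0, 14.3], "hand": 60}, {"dr": [0, 0, 0], "offset": [0, 0, 0], "hand": 60}])

```text
time_s: 13.22
ee_pos: [530.9, -123.1, 98.0]
tool_rot: [-179.8, -15.1, 100.7]
wrist_force: [0.7, 0.6, -0.3]
opening: 60.1
grip_force: 0.0
```

Run:
```python
from h import *
st(); print(now()[0])
c=plan(now(),fx(0,-102,55),100.9,15,4,0,'down')
c=plan(c,fx(0,-89,55),100.9,15,7,0,'push')
```

```text
t 13.22 q [-32.0, 18.0, 96.0, 11.0, 77.0, -47.0] F [0.7, 0.6, -0.3] op 60.1 grip 0.0
[ 530.85421723 -123.05358667   97.96773623]
down n 4 dr [-0.0008, -0.0003, -0.0007] off [-3.89, 0.28, 14.83] TCP [531.8, -122.5, 36.6]
push n 7 dr [0.0, 0.0, 0.0] off [1.79, -0.0, 0.48] TCP [529.3, -109.8, 36.6]
```

Request:
send_rows(commands=[{"dr": [0, 0, 0], "offset": [-3.9, 0.3, 14.8], "hand": 60}, {"dr": [0, 0, 0], "offset": [-3.9, 0.3, 14.8], "hand": 60}, {"dr": [0, 0, 0], "offset": [-3.9, 0.3, 14.8], "hand": 60}, {"dr": [0, 0, 0], "offset": [-3.9, 0.3, 14.8], "hand": 60}, {"dr": [0, 0, 0], "offset": [0, 0, 0], "hand": 8}, {"dr": [0, 0, 0], "offset": [0, 0, 0], "hand": 8}, {"dr": [0, 0, 0], "offset": [0, 0, 0], "hand": 8}, {"dr": [0, 0, 0], "offset": [0, 0, 0], "hand": 8}, {"dr": [0, 0, 0], "offset": [0, 0, 0], "hand": 8}, {"dr": [0, 0, 0], "offset": [0, 0, 0], "hand": 8}])

```text
time_s: 14.48
ee_pos: [531.0, -123.2, 40.6]
tool_rot: [-179.7, -14.9, 101.0]
wrist_force: [-12.3, -3.8, 8.6]
opening: 17.5
grip_force: 30.0
```

Request:
send_rows(commands=[{"dr": [0, 0, 0], "offset": [1.9, 0, 0.5], "hand": 8}, {"dr": [0, 0, 0], "offset": [1.9, 0, 0.5], "hand": 8}, {"dr": [0, 0, 0], "offset": [1.9, 0, 0.5], "hand": 8}, {"dr": [0, 0, 0], "offset": [1.9, 0, 0.5], "hand": 8}, {"dr": [0, 0, 0], "offset": [1.9, 0, 0.5], "hand": 8}, {"dr": [0, 0, 0], "offset": [0, 0, 0], "hand": 8}])

```text
time_s: 15.22
ee_pos: [529.2, -113.8, 40.6]
tool_rot: [-179.7, -14.8, 101.0]
wrist_force: [-13.0, -5.9, 8.3]
opening: 17.6
grip_force: 30.0
```

Request:
send_rows(commands=[{"dr": [0, 0, 0], "offset": [1, 0, 0.3], "hand": 8}, {"dr": [0, 0, 0], "offset": [1, 0, 0.3], "hand": 8}, {"dr": [0, 0, 0], "offset": [1, 0, 0.3], "hand": 8}, {"dr": [0, 0, 0], "offset": [0, 0, 0], "hand": 8}])

```text
time_s: 15.72
ee_pos: [528.6, -110.9, 40.6]
tool_rot: [-179.7, -14.8, 101.0]
wrist_force: [-12.5, -6.0, 9.2]
opening: 17.7
grip_force: 30.0
```

```bash
cat >> h.py <<'E'
def fin():
    p,A=now(); g=p-19*A[:,2]; print('grasp in fixture',R.from_euler('z',-FY,degrees=True).apply(g-FO).round(1))
E
python3 - <<'E'
from h import *
st(); fin()
E
```

```text
t 15.72 q [-31.0, 22.0, 99.0, 11.0, 70.0, -47.0] F [-12.5, -6.0, 9.2] op 17.7 grip 30.0
grasp in fixture [ -0.7 -89.9  58.9]
```

Request:
send_rows(commands=[{"dr": [0, 0, 0], "offset": [1, 0, 0.3], "hand": 8}, {"dr": [0, 0, 0], "offset": [1, 0, 0.3], "hand": 8}, {"dr": [0, 0, 0], "offset": [1, 0, 0.3], "hand": 8}, {"dr": [0, 0, 0], "offset": [0, 0, 0], "hand": 8}])

```text
time_s: 16.23
ee_pos: [528.2, -108.2, 40.6]
tool_rot: [-179.7, -14.8, 101.0]
wrist_force: [-12.9, -6.3, 9.8]
opening: 17.9
grip_force: 30.0
```

Request:
send_rows(commands=[{"dr": [0, 0, 0], "offset": [1, 0, 0.3], "hand": 8}, {"dr": [0, 0, 0], "offset": [0, 0, 0], "hand": 8}])

```text
time_s: 16.48
ee_pos: [528.0, -107.2, 40.6]
tool_rot: [-179.7, -14.8, 101.0]
wrist_force: [-13.1, -7.0, 8.8]
opening: 18.0
grip_force: 30.0
```

Request:
send_rows(commands=[{"dr": [0, 0, 0], "offset": [1, 0, 0.3], "hand": 8}, {"dr": [0, 0, 0], "offset": [0, 0, 0], "hand": 8}])

```text
time_s: 16.73
ee_pos: [527.9, -106.7, 40.6]
tool_rot: [-179.7, -14.7, 101.0]
wrist_force: [-13.3, -8.1, 8.7]
opening: 18.0
grip_force: 30.0
```

Run:
```python
from h import *
st(); fin(); topface('green',zlo=95)
```

```text
t 16.73 q [-31.0, 21.0, 99.0, 11.0, 70.0, -47.0] F [-13.3, -8.1, 8.7] op 18.0 grip 30.0
grasp in fixture [ -0.7 -85.6  58.9]
scene 328 top z 110.4 [514.5, -27.7, 44.1, 38.0, 10.8] fix xy [ 1.  -0.7]
top 233 top z 111.5 [514.5, -27.8, 43.0, 39.3, 11.0] fix xy [ 1.  -0.8]
```

Request:
send_rows(commands=[{"dr": [0, 0, 0], "offset": [1, 0, 0.3], "hand": 8}, {"dr": [0, 0, 0], "offset": [0, 0, 0], "hand": 8}])

```text
time_s: 17.08
ee_pos: [527.9, -106.7, 40.6]
tool_rot: [-179.7, -14.6, 101.0]
wrist_force: [-12.6, -11.4, 8.9]
opening: 17.8
grip_force: 30.0
```

Request:
send_rows(commands=[{"dr": [0, 0, 0], "offset": [1, 0, 0.3], "hand": 8}, {"dr": [0, 0, 0], "offset": [0, 0, 0], "hand": 8}])

```text
time_s: 17.32
ee_pos: [527.9, -106.7, 40.6]
tool_rot: [-179.7, -14.5, 101.0]
wrist_force: [-13.1, -14.9, 8.4]
opening: 17.7
grip_force: 30.0
```

Run:
```python
from h import *
st(); fin()
```

```text
t 17.32 q [-31.0, 21.0, 99.0, 11.0, 70.0, -47.0] F [-13.1, -14.9, 8.4] op 17.7 grip 30.0
grasp in fixture [ -0.7 -85.5  59. ]
```

The jaw no longer moves and the force rises from 4 to about 12 N, so it bears on the block. I release the handle and regrasp the block with the tool leaning to -y.

Request:
send_rows(commands=[{"dr": [0, 0, 0], "offset": [-2, 0, -0.5], "hand": 60}, {"dr": [0, 0, 0], "offset": [0, 0, 0], "hand": 60}, {"dr": [0, 0, 0], "offset": [0, 0, 0], "hand": 60}, {"dr": [0, 0, 0], "offset": [0, 0, -10], "hand": 60}, {"dr": [0, 0, 0], "offset": [0, 0, -30], "hand": 80}, {"dr": [0, 0, 0], "offset": [0, 0, -40], "hand": 80}, {"dr": [0, 0, 0], "offset": [0, 0, -20], "hand": 80}, {"dr": [0, 0, 0], "offset": [0, 0, 0], "hand": 80}])

```text
time_s: 18.32
ee_pos: [536.7, -130.7, 138.7]
tool_rot: [179.7, -14.6, 101.0]
wrist_force: [0.5, -0.1, -0.3]
opening: 80.0
grip_force: 0.0
```

```bash
sed -i 's/^FO=.*/FO=np.array([513.5,-27.9,0]); FY=10.9/' h.py
python3 - <<'E'
from h import *
st(); fin(); topface('green',zlo=95);post()
c=plan(now(),fx(1,0,91),100.9,45,6,80,'pre'); c=plan(c,fx(1,0,91),100.9,45,5,0,'in')
E
```

```text
t 18.32 q [-33.0, 16.0, 94.0, 11.0, 81.0, -46.0] F [0.5, -0.1, -0.3] op 80.0 grip 0.0
grasp in fixture [   3.3 -110.1  157.1]
scene 311 top z 110.4 [514.6, -28.4, 44.8, 36.4, 10.5] fix xy [ 1.  -0.7]
top 244 top z 111.3 [514.6, -27.4, 42.9, 39.1, 11.7] fix xy [1.2 0.3]
scene post 74 [-0.5, -85.0, 19.8, 16.6, -0.6]
top post 50 [-0.0, -83.7, 17.9, 17.3, -0.3]
pre n 6 dr [-0.0002, 0.0875, 0.0002] off [8.89, -0.06, 4.81] TCP [522.6, -70.1, 134.1]
in n 5 dr [0.0, 0.0, 0.0] off [-0.0, -0.0, 16.0] TCP [511.9, -14.5, 77.6]
```

Request:
send_rows(commands=[{"dr": [0, 0.0875, 0], "offset": [8.9, 0, 4.8], "hand": 80}, {"dr": [0, 0.0875, 0], "offset": [8.9, 0, 4.8], "hand": 80}, {"dr": [0, 0.0875, 0], "offset": [8.9, 0, 4.8], "hand": 80}, {"dr": [0, 0.0875, 0], "offset": [8.9, 0, 4.8], "hand": 80}, {"dr": [0, 0.0875, 0], "offset": [8.9, 0, 4.8], "hand": 80}, {"dr": [0, 0.0875, 0], "offset": [8.9, 0, 4.8], "hand": 80}, {"dr": [0, 0, 0], "offset": [0, 0, 16], "hand": 80}, {"dr": [0, 0, 0], "offset": [0, 0, 16], "hand": 80}, {"dr": [0, 0, 0], "offset": [0, 0, 16], "hand": 80}, {"dr": [0, 0, 0], "offset": [0, 0, 16], "hand": 80}, {"dr": [0, 0, 0], "offset": [0, 0, 16], "hand": 80}, {"dr": [0, 0, 0], "offset": [0, 0, 0], "hand": 80}])

```text
time_s: 20.02
ee_pos: [512.2, -14.0, 77.9]
tool_rot: [-180.0, -45.0, 101.0]
wrist_force: [0.6, 0.4, -0.1]
opening: 79.9
grip_force: 0.0
```

Run:
```python
from h import *
st(); fin()
```

```text
t 20.02 q [-35.0, 29.0, 95.0, 30.0, 91.0, -54.0] F [0.6, 0.4, -0.1] op 79.9 grip 0.0
grasp in fixture [ 1.4  0.5 91.4]
```

Request:
send_rows(commands=[{"dr": [0, 0, 0], "offset": [0, 0, 0], "hand": 30}, {"dr": [0, 0, 0], "offset": [0, 0, 0], "hand": 30}, {"dr": [0, 0, 0], "offset": [0, 0, 0], "hand": 30}, {"dr": [0, 0, 0], "offset": [0, 0, 0], "hand": 30}, {"dr": [0, 0, 0], "offset": [0, 0, 0], "hand": 30}, {"dr": [0, 0, 0], "offset": [7, 0, -7], "hand": 30}, {"dr": [0, 0, 0], "offset": [14, 0, -14], "hand": 30}, {"dr": [0, 0, 0], "offset": [18, 0, -18], "hand": 30}, {"dr": [0, 0, 0], "offset": [18, 0, -18], "hand": 30}, {"dr": [0, 0, 0], "offset": [18, 0, -18], "hand": 30}, {"dr": [0, 0, 0], "offset": [18, 0, -18], "hand": 30}, {"dr": [0, 0, 0], "offset": [0, 0, 0], "hand": 30}])

```text
time_s: 21.52
ee_pos: [514.1, -15.4, 213.1]
tool_rot: [179.5, -44.7, 101.4]
wrist_force: [0.6, 0.0, -2.3]
opening: 43.7
grip_force: 29.9
```

```bash
cat >> h.py <<'E'
RAMP={'green':((479,-277,62),-3.6),'yellow':((368.5,-326.1,62),-5),'red':((610.8,-314.7,62),-0.5)}
def bedR(c): return R.from_euler('z',RAMP[c][1],degrees=True)*R.from_euler('x',15,degrees=True)
def bed(c,x,y,z): return np.array(RAMP[c][0])+bedR(c).apply([x,y,z])
def inbed(c): 
    p,A=now(); g=p-19*A[:,2]; print('grasp in bed',bedR(c).inv().apply(g-np.array(RAMP[c][0])).round(1),'F bed',bedR(c).inv().apply(robot.get_obs()['wrist_force']).round(1))
E
python3 - <<'E'
from h import *
st(); fin(); topface('green',zlo=95,zhi=320)
c=plan(now(),bed('green',0,36,110),86.4,-30,12,0,'toramp')
c=plan(c,bed('green',0,36,26),86.4,-30,5,0,'down')
E
```

```text
t 21.52 q [-35.0, 18.0, 92.0, 31.0, 103.0, -48.0] F [0.6, 0.0, -2.3] op 43.7 grip 29.9
grasp in fixture [  2.9  -1.2 226.6]
scene 368 top z 244.9 [516.0, -27.8, 46.7, 37.8, 11.0] fix xy [ 2.5 -0.4]
top 350 top z 243.8 [517.0, -27.0, 44.5, 39.1, 12.2] fix xy [3.6 0.2]
toramp n 12 dr [-0.0028, -0.1083, 0.0226] off [-23.95, -4.3, 0.15] TCP [478.8, -280.2, 161.1]
down n 5 dr [0.0, 0.0, 0.0] off [11.88, -0.0, 11.88] TCP [480.2, -258.5, 80.0]
```

Request:
send_rows(commands=[{"dr": [-0.0028, -0.108, 0.0226], "offset": [-23.9, -4.3, 0], "hand": 30}, {"dr": [-0.0028, -0.108, 0.0226], "offset": [-23.9, -4.3, 0], "hand": 30}, {"dr": [-0.0028, -0.108, 0.0226], "offset": [-23.9, -4.3, 0], "hand": 30}, {"dr": [-0.0028, -0.108, 0.0226], "offset": [-23.9, -4.3, 0], "hand": 30}, {"dr": [-0.0028, -0.108, 0.0226], "offset": [-23.9, -4.3, 0], "hand": 30}, {"dr": [-0.0028, -0.108, 0.0226], "offset": [-23.9, -4.3, 0], "hand": 30}, {"dr": [-0.0028, -0.108, 0.0226], "offset": [-23.9, -4.3, 0], "hand": 30}, {"dr": [-0.0028, -0.108, 0.0226], "offset": [-23.9, -4.3, 0], "hand": 30}, {"dr": [-0.0028, -0.108, 0.0226], "offset": [-23.9, -4.3, 0], "hand": 30}, {"dr": [-0.0028, -0.108, 0.0226], "offset": [-23.9, -4.3, 0], "hand": 30}, {"dr": [-0.0028, -0.108, 0.0226], "offset": [-23.9, -4.3, 0], "hand": 30}, {"dr": [-0.0028, -0.108, 0.0226], "offset": [-23.9, -4.3, 0], "hand": 30}])

```text
time_s: 23.12
ee_pos: [477.5, -279.7, 160.4]
tool_rot: [-179.8, 29.8, 86.5]
wrist_force: [0.7, -0.1, -2.6]
opening: 44.0
grip_force: 29.9
```

Request:
send_rows(commands=[{"dr": [0, 0, 0], "offset": [0, 0, 0], "hand": 30}, {"dr": [0, 0, 0], "offset": [0, 0, 0], "hand": 30}])

```text
time_s: 23.38
ee_pos: [478.5, -279.4, 161.1]
tool_rot: [-179.8, 29.6, 86.5]
wrist_force: [0.2, -0.2, -1.3]
opening: 43.6
grip_force: 29.9
```

Run:
```python
from h import *
st(); inbed('green'); print(robot.get_obs()['tool_rot'])
d=robot.camera('scene'); cv2.imwrite('pics/s3.png',cv2.resize(d['frame'][90:290,60:310,::-1],None,fx=3,fy=3))
c=plan(now(),bed('green',0,38,50),86.4,-30,4,0,'down1')
c=plan(c,bed('green',0,38,27),86.4,-30,3,0,'down2')
```

```text
t 23.38 q [-28.0, 4.0, 108.0, -32.0, 59.0, -9.0] F [0.2, -0.2, -1.3] op 43.6 grip 29.9
grasp in bed [ -0.3  36.7 109.9] F bed [ 0.2 -0.5 -1.2]
[-179.82746873   29.59098403   86.48260162]
down1 n 4 dr [-0.0004, -0.0016, 0.0002] off [10.86, 0.03, 10.44] TCP [479.9, -262.8, 103.7]
down2 n 3 dr [0.0, 0.0, 0.0] off [5.42, -0.0, 5.42] TCP [480.3, -256.8, 81.5]
```

View pics/s3.png

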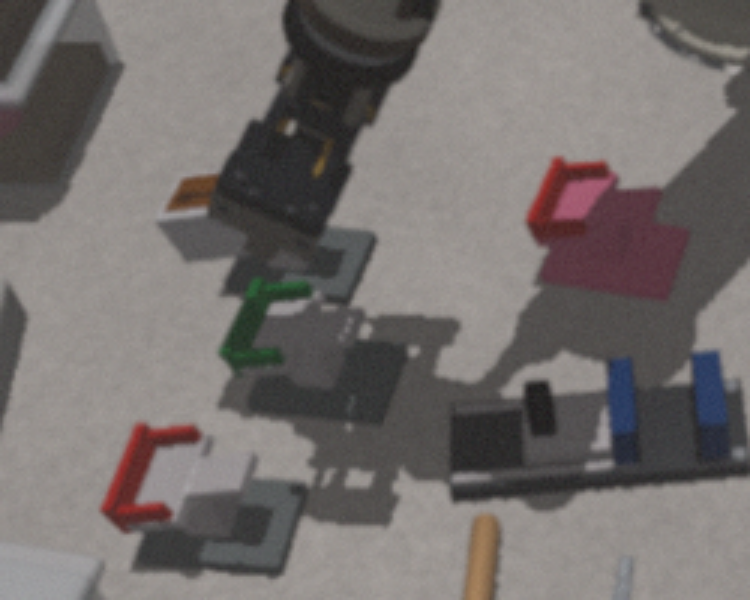

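Block held window up (crop 195,195), tag end under the fingers on the high side. Lowering onto the green ramp.

Request:
send_rows(commands=[{"dr": [0, -0.002, 0], "offset": [10.9, 0, 10.4], "hand": 30}, {"dr": [0, -0.002, 0], "offset": [10.9, 0, 10.4], "hand": 30}, {"dr": [0, -0.002, 0], "offset": [10.9, 0, 10.4], "hand": 30}, {"dr": [0, -0.002, 0], "offset": [10.9, 0, 10.4], "hand": 30}, {"dr": [0, 0, 0], "offset": [5.4, 0, 5.4], "hand": 30}, {"dr": [0, 0, 0], "offset": [5.4, 0, 5.4], "hand": 30}, {"dr": [0, 0, 0], "offset": [5.4, 0, 5.4], "hand": 30}, {"dr": [0, 0, 0], "offset": [0, 0, 0], "hand": 30}])

```text
time_s: 24.42
ee_pos: [480.0, -257.2, 81.7]
tool_rot: [-179.9, 30.2, 86.5]
wrist_force: [-0.5, 0.5, -1.5]
opening: 43.6
grip_force: 29.9
```

Request:
send_rows(commands=[{"dr": [0, 0, 0], "offset": [1.4, 0, 1.4], "hand": 30}, {"dr": [0, 0, 0], "offset": [1.4, 0, 1.4], "hand": 30}, {"dr": [0, 0, 0], "offset": [0, 0, 0], "hand": 30}])

```text
time_s: 24.8
ee_pos: [480.4, -256.4, 78.5]
tool_rot: [-179.9, 30.2, 86.4]
wrist_force: [0.3, -0.2, -2.3]
opening: 43.8
grip_force: 29.9
```

Run:
```python
from h import *
st(); inbed('green')
```

```text
t 24.8 q [-25.0, 11.0, 112.0, -37.0, 52.0, 1.0] F [0.3, -0.2, -2.3] op 43.8 grip 29.9
grasp in bed [ 0.1 37.7 23.9] F bed [ 0.3 -0.8 -2.2]
```

Request:
send_rows(commands=[{"dr": [0, 0, 0], "offset": [0.7, 0, 0.7], "hand": 30}, {"dr": [0, 0, 0], "offset": [0.7, 0, 0.7], "hand": 30}, {"dr": [0, 0, 0], "offset": [0, 0, 0], "hand": 30}])

```text
time_s: 25.18
ee_pos: [480.4, -255.9, 76.5]
tool_rot: [-179.9, 30.2, 86.4]
wrist_force: [-0.3, 0.2, -2.6]
opening: 43.5
grip_force: 29.9
```

Request:
send_rows(commands=[{"dr": [0, 0, 0], "offset": [0.7, 0, 0.7], "hand": 30}, {"dr": [0, 0, 0], "offset": [0, 0, 0], "hand": 30}])

```text
time_s: 25.42
ee_pos: [480.4, -255.6, 75.5]
tool_rot: [-179.9, 30.2, 86.4]
wrist_force: [-0.7, -0.9, -1.9]
opening: 43.7
grip_force: 29.9
```

Request:
send_rows(commands=[{"dr": [0, 0, 0], "offset": [0.7, 0, 0.7], "hand": 30}, {"dr": [0, 0, 0], "offset": [0, 0, 0], "hand": 30}])

```text
time_s: 25.68
ee_pos: [480.6, -255.7, 75.2]
tool_rot: [-180.0, 30.3, 86.4]
wrist_force: [-0.9, 1.4, 2.0]
opening: 44.3
grip_force: 29.9
```

Run:
```python
from h import *
st(); inbed('green')
```

```text
t 25.68 q [-25.0, 11.0, 112.0, -37.0, 52.0, 1.0] F [-0.9, 1.4, 2.0] op 44.3 grip 29.9
grasp in bed [ 0.3 37.5 20.6] F bed [-1.   1.8  1.6]
```

Request:
send_rows(commands=[{"dr": [0, 0, 0], "offset": [-0.7, 0, 0.7], "hand": 30}, {"dr": [0, 0, 0], "offset": [-0.7, 0, 0.7], "hand": 30}, {"dr": [0, 0, 0], "offset": [-0.7, 0, 0.7], "hand": 30}, {"dr": [0, 0, 0], "offset": [-0.7, 0, 0.7], "hand": 30}, {"dr": [0, 0, 0], "offset": [-0.7, 0, 0.7], "hand": 30}, {"dr": [0, 0, 0], "offset": [0, 0, 0], "hand": 30}])

```text
time_s: 26.42
ee_pos: [480.7, -260.6, 74.0]
tool_rot: [180.0, 30.3, 86.4]
wrist_force: [-0.1, 1.1, 5.6]
opening: 44.0
grip_force: 29.9
```

Request:
send_rows(commands=[{"dr": [0, 0, 0], "offset": [-0.7, 0, 0.7], "hand": 30}, {"dr": [0, 0, 0], "offset": [-0.7, 0, 0.7], "hand": 30}, {"dr": [0, 0, 0], "offset": [0, 0, 0], "hand": 30}])

```text
time_s: 26.8
ee_pos: [480.6, -261.7, 73.6]
tool_rot: [180.0, 30.2, 86.4]
wrist_force: [-0.9, 6.7, 10.0]
opening: 44.2
grip_force: 29.9
```

Request:
send_rows(commands=[{"dr": [0, 0, 0], "offset": [-0.7, 0, 0.7], "hand": 30}, {"dr": [0, 0, 0], "offset": [0, 0, 0], "hand": 30}])

```text
time_s: 27.05
ee_pos: [480.6, -261.8, 73.6]
tool_rot: [180.0, 30.2, 86.4]
wrist_force: [-2.0, 13.5, 15.6]
opening: 44.0
grip_force: 30.0
```

Run:
```python
from h import *
st(); inbed('green')
```

```text
t 27.05 q [-25.0, 12.0, 112.0, -37.0, 51.0, 0.0] F [-2.0, 13.5, 15.6] op 44.0 grip 30.0
grasp in bed [ 0.6 31.2 20.7] F bed [-2.9 16.9 11.7]
```

Request:
send_rows(commands=[{"dr": [0, 0, 0], "offset": [0.4, 0, -1.4], "hand": 30}, {"dr": [0, 0, 0], "offset": [0, 0, 0], "hand": 64}, {"dr": [0, 0, 0], "offset": [0, 0, 0], "hand": 64}, {"dr": [0, 0, 0], "offset": [0, 0, 0], "hand": 64}, {"dr": [0, 0, 0], "offset": [0, 0, -10], "hand": 64}, {"dr": [0, 0, 0], "offset": [0, 0, -30], "hand": 64}, {"dr": [0, 0, 0], "offset": [0, 0, -40], "hand": 64}, {"dr": [0, 0, 0], "offset": [0, 0, -40], "hand": 64}, {"dr": [0, 0, 0], "offset": [-20, 0, -20], "hand": 64}, {"dr": [0, 0, 0], "offset": [0, 0, 0], "hand": 64}])

```text
time_s: 28.3
ee_pos: [485.2, -209.3, 207.7]
tool_rot: [179.7, 30.3, 86.3]
wrist_force: [0.2, 0.2, -1.0]
opening: 63.9
grip_force: 0.0
```

```bash
cat >> h.py <<'E'
def seated(col):
    """fit the amber/tag/white top face of a nest on the bed: points 30..48 above the bed plane"""
    for c,b in(('scene',(1.3,1.2,0)),('top',(-1.3,-1.2,0))):
        d=robot.camera(c); W=cloud(d)-b; B=bedR(col).inv().apply((W-np.array(RAMP[col][0])).reshape(-1,3))
        Q=B[(abs(B[:,0])<45)&(abs(B[:,1])<80)&(B[:,2]>33)&(B[:,2]<47)]
        print(c,'seated in bed: n',len(Q),rect(Q) if len(Q)>9 else 0,'h',np.median(Q[:,2]).round(1) if len(Q) else 0)
E
python3 - <<'E'
from h import *
st(); seated('green'); post()
c=plan(now(),fx(0,-84,150),100.9,15,8,0,'tohandle'); c=plan(c,fx(0,-84,60),100.9,15,5,0,'down')
E
```

```text
t 28.3 q [-19.0, -0.0, 107.0, -32.0, 67.0, -5.0] F [0.2, 0.2, -1.0] op 63.9 grip 0.0
scene seated in bed: n 706 [-0.2, 2.4, 97.6, 47.9, -89.7] h 39.1
top seated in bed: n 675 [0.7, 3.8, 97.8, 44.8, 89.9] h 39.5
scene post 74 [-0.0, -84.8, 17.3, 16.6, -1.3]
top post 0 0
tohandle n 8 dr [-0.0048, 0.098, -0.0321] off [14.35, 6.68, 6.52] TCP [528.5, -105.6, 131.6]
down n 5 dr [0.0, 0.0, 0.0] off [-4.66, -0.0, 17.39] TCP [528.5, -105.6, 41.6]
```

Request:
send_rows(commands=[{"dr": [-0.0048, 0.098, -0.032], "offset": [14.4, 6.7, 6.5], "hand": 60}, {"dr": [-0.0048, 0.098, -0.032], "offset": [14.4, 6.7, 6.5], "hand": 60}, {"dr": [-0.0048, 0.098, -0.032], "offset": [14.4, 6.7, 6.5], "hand": 60}, {"dr": [-0.0048, 0.098, -0.032], "offset": [14.4, 6.7, 6.5], "hand": 60}, {"dr": [-0.0048, 0.098, -0.032], "offset": [14.4, 6.7, 6.5], "hand": 60}, {"dr": [-0.0048, 0.098, -0.032], "offset": [14.4, 6.7, 6.5], "hand": 60}, {"dr": [-0.0048, 0.098, -0.032], "offset": [14.4, 6.7, 6.5], "hand": 60}, {"dr": [-0.0048, 0.098, -0.032], "offset": [14.4, 6.7, 6.5], "hand": 60}, {"dr": [0, 0, 0], "offset": [0, 0, 0], "hand": 60}])

```text
time_s: 29.62
ee_pos: [528.7, -105.7, 131.4]
tool_rot: [-180.0, -15.0, 100.8]
wrist_force: [0.3, 0.4, -0.2]
opening: 60.1
grip_force: 0.0
```

Run:
```python
from h import *
st()
d=robot.camera('scene'); cv2.imwrite('pics/s4.png',cv2.resize(d['frame'][150:270,80:230,::-1],None,fx=5,fy=5,interpolation=cv2.INTER_CUBIC))
for c,b in(('scene',(1.3,1.2,0)),('top',(-1.3,-1.2,0))):
    if c=='top': d=robot.camera(c)
    W=cloud(d)-b; H=hsv(d); m=colm(H,'green'); B=bedR('green').inv().apply((W-np.array(RAMP['green'][0])).reshape(-1,3))
    Q=B[m.ravel()&(abs(B[:,0])<20)&(B[:,1]<-30)&(B[:,1]>-80)]; Q=Q[Q[:,2]>12]; print(c,len(Q),np.percentile(Q[:,1],[2,50,98]).round(1),np.median(Q[:,2]))
c=plan(now(),fx(0,-84,60),100.9,15,5,0,'down')
```

```text
t 29.62 q [-31.0, 14.0, 97.0, 11.0, 80.0, -45.0] F [0.3, 0.4, -0.2] op 60.1 grip 0.0Traceback (most recent call last):
  File "<stdin>", line 7, in <module>
    return _quantile_unchecked(
        a, q, axis, out, overwrite_input, method, keepdims, weights)
    return _ureduce(a,
                    func=_quantile_ureduce_func,
    ...<5 lines>...
                    overwrite_input=overwrite_input,
                    method=method)
    r = func(a, **kwargs)
    result = _quantile(arr,
                       quantiles=q,
    ...<2 lines>...
                       out=out,
                       weights=wgt)
    slices_having_nans = np.isnan(arr[-1, ...])
                                  ~~~^^^^^^^^^
IndexError: index -1 is out of bounds for axis 0 with size 0
```

View pics/s4.png

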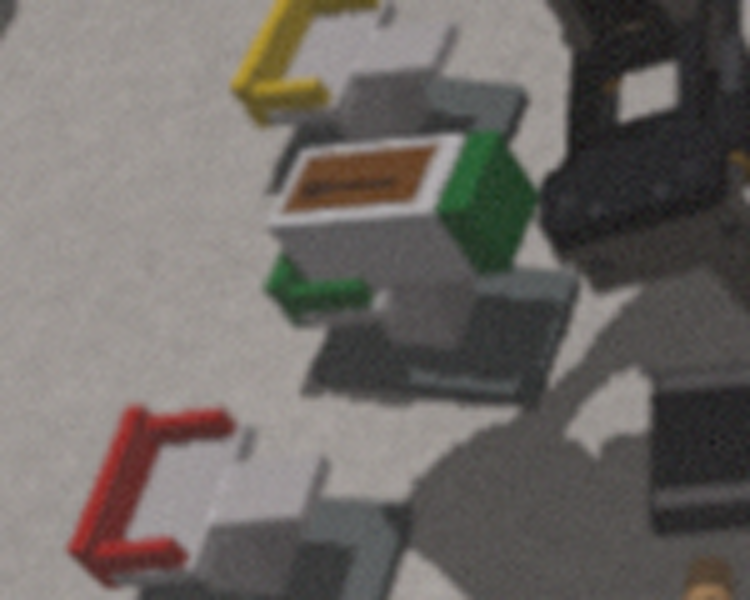

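The green nest sits on its ramp, window up, tag at the high end, against the lip side (crop 390,190). Next I open the jaw.

Request:
send_rows(commands=[{"dr": [0, 0, 0], "offset": [-4.7, 0, 17.3], "hand": 60}, {"dr": [0, 0, 0], "offset": [-4.7, 0, 17.3], "hand": 60}, {"dr": [0, 0, 0], "offset": [-4.7, 0, 17.3], "hand": 60}, {"dr": [0, 0, 0], "offset": [-4.7, 0, 17.3], "hand": 60}, {"dr": [0, 0, 0], "offset": [-4.7, 0, 17.3], "hand": 60}, {"dr": [0, 0, 0], "offset": [0, 0, 0], "hand": 8}, {"dr": [0, 0, 0], "offset": [0, 0, 0], "hand": 8}, {"dr": [0, 0, 0], "offset": [0, 0, 0], "hand": 8}, {"dr": [0, 0, 0], "offset": [0, 0, 0], "hand": 8}, {"dr": [0, 0, 0], "offset": [0, 0, 0], "hand": 8}, {"dr": [0, 0, 0], "offset": [0, 0, 0], "hand": 8}])

```text
time_s: 31.05
ee_pos: [527.9, -106.8, 44.5]
tool_rot: [-179.9, -14.9, 100.9]
wrist_force: [-9.6, -2.7, 7.2]
opening: 17.6
grip_force: 30.0
```

Request:
send_rows(commands=[{"dr": [0, 0, 0], "offset": [-2.9, 0, -0.8], "hand": 8}, {"dr": [0, 0, 0], "offset": [-2.9, 0, -0.8], "hand": 8}, {"dr": [0, 0, 0], "offset": [-2.9, 0, -0.8], "hand": 8}, {"dr": [0, 0, 0], "offset": [-2.9, 0, -0.8], "hand": 8}, {"dr": [0, 0, 0], "offset": [-2.9, 0, -0.8], "hand": 8}, {"dr": [0, 0, 0], "offset": [-2.9, 0, -0.8], "hand": 8}, {"dr": [0, 0, 0], "offset": [-2.9, 0, -0.8], "hand": 8}, {"dr": [0, 0, 0], "offset": [-2.9, 0, -0.8], "hand": 8}, {"dr": [0, 0, 0], "offset": [0, 0, 0], "hand": 8}])

```text
time_s: 32.17
ee_pos: [532.2, -129.2, 44.4]
tool_rot: [-179.8, -15.1, 100.9]
wrist_force: [-9.9, 0.7, 7.0]
opening: 17.8
grip_force: 30.0
```

Request:
send_rows(commands=[{"dr": [0, 0, 0], "offset": [1, 0, 0.3], "hand": 8}, {"dr": [0, 0, 0], "offset": [0, 0, 0], "hand": 60}, {"dr": [0, 0, 0], "offset": [0, 0, 0], "hand": 60}, {"dr": [0, 0, 0], "offset": [0, 0, 0], "hand": 60}, {"dr": [0, 0, 0], "offset": [0, 0, -20], "hand": 80}, {"dr": [0, 0, 0], "offset": [0, 0, -40], "hand": 80}, {"dr": [0, 0, 0], "offset": [0, 0, -40], "hand": 80}, {"dr": [0, 0, 0], "offset": [0, 0, 0], "hand": 80}])

```text
time_s: 33.17
ee_pos: [541.5, -155.9, 144.3]
tool_rot: [179.5, -14.6, 101.0]
wrist_force: [0.8, -0.2, -0.3]
opening: 80.1
grip_force: 0.0
```

```bash
cat >> h.py <<'E'
def nest(col,c0,r=75):
    """lying nest: top-face rectangle and tag position, averaged over both cameras"""
    out=[]
    for c,b in(('scene',(1.3,1.2,0)),('top',(-1.3,-1.2,0))):
        d=robot.camera(c); W=cloud(d)-b; H=hsv(d); q=robot.outline_of(c,'nest_'+col)
        m=near(W,c0,r)&(W[...,2]>34)&(W[...,2]<46); t=W[m&colm(H,col)]
        print(c,'nest',col,rect(W[m]) if m.sum()>5 else 0,'tag',np.median(t,0).round(1) if len(t) else 0,'net',[np.nanmedian(W[x['mask']],0).round(0).tolist()[:2] for x in q if x['confidence']>.4])
E
python3 - <<'E'
from h import *
st(); fin(); post(); nest('yellow',[494.5,262.2])
E
```

```text
t 33.17 q [-35.0, 17.0, 91.0, 11.0, 82.0, -48.0] F [0.8, -0.2, -0.3] op 80.1 grip 0.0
grasp in fixture [   3.1 -135.7  162.7]
scene post 71 [-0.7, -106.5, 18.6, 15.9, -0.9]
top post 52 [-0.3, -106.0, 17.1, 15.9, 84.8]
scene nest yellow [494.6, 261.8, 95.0, 46.9, 89.9] tag [495.7 222.   39.2] net [[507.0, 261.0], [569.0, 385.0], [369.0, -357.0]]
top nest yellow [494.8, 262.5, 97.0, 44.5, 89.6] tag [494.4 222.3  39.2] net [[492.0, 260.0], [553.0, 385.0]]
```

Run:
```python
from h import *
g=np.array([494.7,262.2,27])+26*xb(-90.3)
c=plan(now(),g+[0,0,20],89.7,35,11,90,'pre'); c=plan(c,g,89.7,35,6,0,'down')
```

```text
pre n 11 dr [-0.0075, 0.0316, 0.0162] off [28.07, -0.8, 15.96] TCP [494.4, 195.5, 105.2]
down n 6 dr [0.0, 0.0, 0.0] off [-1.91, 0.0, 17.73] TCP [494.6, 247.1, 11.4]
```

Request:
send_rows(commands=[{"dr": [-0.0075, 0.0316, 0.0162], "offset": [28, -0.8, 16], "hand": 80}, {"dr": [-0.0075, 0.0316, 0.0162], "offset": [28, -0.8, 16], "hand": 80}, {"dr": [-0.0075, 0.0316, 0.0162], "offset": [28, -0.8, 16], "hand": 80}, {"dr": [-0.0075, 0.0316, 0.0162], "offset": [28, -0.8, 16], "hand": 80}, {"dr": [-0.0075, 0.0316, 0.0162], "offset": [28, -0.8, 16], "hand": 80}, {"dr": [-0.0075, 0.0316, 0.0162], "offset": [28, -0.8, 16], "hand": 80}, {"dr": [-0.0075, 0.0316, 0.0162], "offset": [28, -0.8, 16], "hand": 80}, {"dr": [-0.0075, 0.0316, 0.0162], "offset": [28, -0.8, 16], "hand": 80}, {"dr": [-0.0075, 0.0316, 0.0162], "offset": [28, -0.8, 16], "hand": 80}, {"dr": [-0.0075, 0.0316, 0.0162], "offset": [28, -0.8, 16], "hand": 80}, {"dr": [-0.0075, 0.0316, 0.0162], "offset": [28, -0.8, 16], "hand": 80}, {"dr": [0, 0, 0], "offset": [0, 0, 0], "hand": 80}])

```text
time_s: 34.98
ee_pos: [493.9, 195.4, 104.3]
tool_rot: [180.0, -34.9, 89.8]
wrist_force: [0.9, -0.6, -0.4]
opening: 80.2
grip_force: 0.0
```

Run:
```python
from h import *
st(); nest('yellow',[494.7,262.2])
g=np.array([494.7,262.2,27])+26*xb(-90.3)
c=plan(now(),g,89.7,35,6,0,'down')
```

```text
t 34.98 q [-13.0, 9.0, 112.0, 36.0, 71.0, -28.0] F [0.9, -0.6, -0.4] op 80.2 grip 0.0
scene nest yellow [494.3, 262.2, 95.5, 46.9, 89.8] tag [496.7 222.   39.1] net [[570.0, 385.0], [507.0, 260.0]]
top nest yellow [494.8, 262.9, 97.4, 44.4, 89.5] tag [494.4 222.3  39.6] net [[493.0, 260.0], [555.0, 385.0]]
down n 6 dr [0.0005, 0.0003, 0.0001] off [-1.61, -0.28, 17.96] TCP [494.6, 247.1, 11.4]
```

Request:
send_rows(commands=[{"dr": [0, 0, 0], "offset": [-1.6, -0.2, 18], "hand": 80}, {"dr": [0, 0, 0], "offset": [-1.6, -0.2, 18], "hand": 80}, {"dr": [0, 0, 0], "offset": [-1.6, -0.2, 18], "hand": 80}, {"dr": [0, 0, 0], "offset": [-1.6, -0.2, 18], "hand": 80}, {"dr": [0, 0, 0], "offset": [-1.6, -0.2, 18], "hand": 80}, {"dr": [0, 0, 0], "offset": [-1.6, -0.2, 18], "hand": 80}, {"dr": [0, 0, 0], "offset": [0, 0, 0], "hand": 30}, {"dr": [0, 0, 0], "offset": [0, 0, 0], "hand": 30}, {"dr": [0, 0, 0], "offset": [0, 0, 0], "hand": 30}, {"dr": [0, 0, 0], "offset": [0, 0, 0], "hand": 30}, {"dr": [0, 0, 0], "offset": [0, 0, 0], "hand": 30}, {"dr": [0, 0, 0], "offset": [0, 0, 0], "hand": 30}])

```text
time_s: 36.67
ee_pos: [495.4, 247.8, 11.9]
tool_rot: [179.8, -34.9, 89.8]
wrist_force: [-1.6, -3.6, 5.5]
opening: 43.9
grip_force: 30.0
```

Request:
send_rows(commands=[{"dr": [0, 0, 0], "offset": [5, 0, -8], "hand": 30}, {"dr": [0, 0, 0], "offset": [17, 0, -24], "hand": 30}, {"dr": [0, 0, 0], "offset": [17, 0, -24], "hand": 30}, {"dr": [0, 0, 0], "offset": [17, 0, -24], "hand": 30}, {"dr": [0, 0, 0], "offset": [17, 0, -24], "hand": 30}, {"dr": [0, 0, 0], "offset": [13, 0, -18], "hand": 30}])

```text
time_s: 37.42
ee_pos: [494.5, 248.7, 161.9]
tool_rot: [179.8, -34.9, 89.8]
wrist_force: [1.1, 0.1, -0.8]
opening: 43.9
grip_force: 30.0
```

Run:
```python
from h import *
st(); 
c=plan(now(),fx(-1,5,240),100.9,-55,12,0,'tofix')
```

```text
t 37.42 q [-7.0, 4.0, 110.0, 36.0, 74.0, -19.0] F [1.1, 0.1, -0.8] op 43.9 grip 30.0
tofix n 12 dr [-0.0028, -0.1303, -0.0179] off [-27.17, -0.0, -3.25] TCP [514.5, -38.5, 229.1]
```

Request:
send_rows(commands=[{"dr": [-0.0028, -0.1303, -0.018], "offset": [-27.2, 0, -3.2], "hand": 30}, {"dr": [-0.0028, -0.1303, -0.018], "offset": [-27.2, 0, -3.2], "hand": 30}, {"dr": [-0.0028, -0.1303, -0.018], "offset": [-27.2, 0, -3.2], "hand": 30}, {"dr": [-0.0028, -0.1303, -0.018], "offset": [-27.2, 0, -3.2], "hand": 30}, {"dr": [-0.0028, -0.1303, -0.018], "offset": [-27.2, 0, -3.2], "hand": 30}, {"dr": [-0.0028, -0.1303, -0.018], "offset": [-27.2, 0, -3.2], "hand": 30}, {"dr": [-0.0028, -0.1303, -0.018], "offset": [-27.2, 0, -3.2], "hand": 30}, {"dr": [-0.0028, -0.1303, -0.018], "offset": [-27.2, 0, -3.2], "hand": 30}, {"dr": [-0.0028, -0.1303, -0.018], "offset": [-27.2, 0, -3.2], "hand": 30}, {"dr": [-0.0028, -0.1303, -0.018], "offset": [-27.2, 0, -3.2], "hand": 30}, {"dr": [-0.0028, -0.1303, -0.018], "offset": [-27.2, 0, -3.2], "hand": 30}, {"dr": [-0.0028, -0.1303, -0.018], "offset": [-27.2, 0, -3.2], "hand": 30}])

```text
time_s: 38.92
ee_pos: [514.5, -39.0, 227.5]
tool_rot: [-179.8, 55.2, 101.1]
wrist_force: [-0.4, 0.1, -2.3]
opening: 43.7
grip_force: 30.0
```

Request:
send_rows(commands=[{"dr": [0, 0, 0], "offset": [0, 0, 0], "hand": 30}, {"dr": [0, 0, 0], "offset": [0, 0, 0], "hand": 30}])

```text
time_s: 39.17
ee_pos: [514.6, -38.5, 226.6]
tool_rot: [-179.9, 54.8, 101.0]
wrist_force: [-0.2, 0.6, -2.2]
opening: 43.8
grip_force: 30.0
```

Run:
```python
from h import *
st(); fin(); print(robot.get_obs()['tool_rot']); topface('yellow',zlo=120,zhi=320)
c=plan(now(),fx(-1,5,130),100.9,-55,6,0,'down1')
```

```text
t 39.17 q [12.0, 8.0, 108.0, -57.0, 76.0, 22.0] F [-0.2, 0.6, -2.2] op 43.8 grip 30.0
grasp in fixture [ -0.9   4.9 237.5]
[-179.87623174   54.81772846  101.01247657]
scene 452 top z 258.8 [506.5, -8.1, 87.8, 48.0, -73.8] fix xy [-3.1 20.8]
top 372 top z 259.6 [512.8, -8.2, 85.8, 53.4, -75.8] fix xy [ 3.  19.5]
down1 n 6 dr [-0.0001, -0.0003, 0.0001] off [14.76, -0.03, 10.29] TCP [514.5, -38.5, 119.1]
```

Request:
send_rows(commands=[{"dr": [0, 0, 0], "offset": [14.8, 0, 10], "hand": 30}, {"dr": [0, 0, 0], "offset": [14.8, 0, 10], "hand": 30}, {"dr": [0, 0, 0], "offset": [14.8, 0, 10], "hand": 30}, {"dr": [0, 0, 0], "offset": [14.8, 0, 10], "hand": 30}, {"dr": [0, 0, 0], "offset": [14.8, 0, 10], "hand": 30}, {"dr": [0, 0, 0], "offset": [14.8, 0, 10], "hand": 30}, {"dr": [0, 0, 0], "offset": [14.8, 0, 10], "hand": 30}, {"dr": [0, 0, 0], "offset": [10, 0, 6.8], "hand": 30}, {"dr": [0, 0, 0], "offset": [0, 0, 0], "hand": 30}])

```text
time_s: 40.4
ee_pos: [513.7, -36.7, 89.1]
tool_rot: [-179.7, 55.0, 101.2]
wrist_force: [0.0, -0.2, -1.2]
opening: 44.0
grip_force: 30.0
```

Run:
```python
from h import *
st(); fin(); print(robot.get_obs()['tool_rot']); topface('yellow',zlo=112,zhi=125)
```

```text
t 40.4 q [12.0, 22.0, 110.0, -62.0, 68.0, 36.0] F [0.0, -0.2, -1.2] op 44.0 grip 30.0
grasp in fixture [ -1.5   6.8 100. ]
[-179.66350685   54.98797574  101.22076601]
scene 370 top z 120.9 [511.0, -28.4, 50.9, 37.9, 8.3] fix xy [-2.5 -0. ]
top 264 top z 122.5 [514.2, -27.9, 46.8, 40.5, 11.1] fix xy [ 0.7 -0.1]
```

Request:
send_rows(commands=[{"dr": [0, 0, 0], "offset": [-1.1, 0, 1.6], "hand": 30}, {"dr": [0, 0, 0], "offset": [3.3, 0, 2.3], "hand": 30}, {"dr": [0, 0, 0], "offset": [3.3, 0, 2.3], "hand": 30}, {"dr": [0, 0, 0], "offset": [0, 0, 0], "hand": 30}])

```text
time_s: 41.0
ee_pos: [514.3, -38.6, 81.6]
tool_rot: [-179.8, 55.0, 101.1]
wrist_force: [-0.5, 0.4, -1.2]
opening: 44.1
grip_force: 30.0
```

Request:
send_rows(commands=[{"dr": [0, 0, 0], "offset": [0.8, 0, 0.6], "hand": 30}, {"dr": [0, 0, 0], "offset": [0.8, 0, 0.6], "hand": 30}, {"dr": [0, 0, 0], "offset": [0, 0, 0], "hand": 30}])

```text
time_s: 41.38
ee_pos: [514.6, -38.6, 80.0]
tool_rot: [-179.9, 55.0, 101.1]
wrist_force: [0.3, 0.0, -2.5]
opening: 43.9
grip_force: 30.0
```

Request:
send_rows(commands=[{"dr": [0, 0, 0], "offset": [0.8, 0, 0.6], "hand": 30}, {"dr": [0, 0, 0], "offset": [0, 0, 0], "hand": 30}])

```text
time_s: 41.62
ee_pos: [514.6, -38.6, 79.0]
tool_rot: [-179.9, 55.0, 101.1]
wrist_force: [-0.5, -0.2, -1.8]
opening: 43.8
grip_force: 30.0
```

Run:
```python
from h import *
st(); fin(); topface('yellow',zlo=100,zhi=120)
```

```text
t 41.62 q [12.0, 23.0, 110.0, -62.0, 68.0, 38.0] F [-0.5, -0.2, -1.8] op 43.8 grip 30.0
grasp in fixture [-1.   4.9 89.9]
scene 361 top z 110.9 [512.1, -30.5, 49.8, 38.9, 7.5] fix xy [-1.9 -2.3]
top 266 top z 111.8 [514.3, -30.2, 45.1, 39.6, 10.5] fix xy [ 0.4 -2.4]
```

One or two more millimetres until it rests.

Request:
send_rows(commands=[{"dr": [0, 0, 0], "offset": [0.8, 0, 0.6], "hand": 30}, {"dr": [0, 0, 0], "offset": [0, 0, 0], "hand": 30}])

```text
time_s: 41.98
ee_pos: [514.8, -38.7, 78.5]
tool_rot: [-179.9, 55.0, 101.0]
wrist_force: [-0.9, 0.7, 1.1]
opening: 43.7
grip_force: 30.0
```

Request:
send_rows(commands=[{"dr": [0, 0, 0], "offset": [0.4, 0, 0.3], "hand": 30}, {"dr": [0, 0, 0], "offset": [0, 0, 0], "hand": 30}])

```text
time_s: 42.22
ee_pos: [514.8, -38.7, 78.5]
tool_rot: [-179.9, 55.1, 101.0]
wrist_force: [-2.8, 1.8, 3.8]
opening: 43.9
grip_force: 30.0
```

Request:
send_rows(commands=[{"dr": [0, 0, 0], "offset": [0, 0, 0], "hand": 80}, {"dr": [0, 0, 0], "offset": [0, 0, 0], "hand": 80}, {"dr": [0, 0, 0], "offset": [0, 0, 0], "hand": 80}, {"dr": [0, 0, 0], "offset": [0, 0, -10], "hand": 80}, {"dr": [0, 0, 0], "offset": [0, 0, -25], "hand": 80}, {"dr": [0, 0, 0], "offset": [0, 0, -25], "hand": 80}, {"dr": [0, 0, 0], "offset": [-20, 0, -20], "hand": 80}, {"dr": [0, 0, 0], "offset": [-30, 0, -15], "hand": 80}, {"dr": [0, 0, 0], "offset": [-30, 0, -15], "hand": 80}])

```text
time_s: 43.35
ee_pos: [506.3, 5.3, 207.5]
tool_rot: [-179.9, 55.0, 101.1]
wrist_force: [-0.2, -0.3, 0.1]
opening: 79.8
grip_force: 0.0
```

Run:
```python
from h import *
st(); topface('yellow',zlo=100,zhi=120); post()
c=plan(now(),fx(0,-106,120),100.9,15,11,0,'tohandle'); c=plan(c,fx(0,-106,60),100.9,15,4,0,'down')
```

```text
t 43.35 q [17.0, 11.0, 106.0, -56.0, 79.0, 26.0] F [-0.2, -0.3, 0.1] op 79.8 grip 0.0
scene 361 top z 110.2 [512.5, -30.9, 46.9, 38.6, 11.2] fix xy [-1.5 -2.8]
top 260 top z 111.4 [513.4, -30.7, 44.0, 39.6, 10.4] fix xy [-0.6 -2.7]
scene post 73 [0.3, -106.8, 20.7, 16.2, -0.1]
top post 49 [-0.6, -106.7, 16.1, 16.0, 80.6]
tohandle n 11 dr [0.0, 0.111, 0.0001] off [-8.03, 0.06, 14.44] TCP [532.6, -127.2, 101.6]
down n 4 dr [0.0, 0.0, 0.0] off [-3.88, -0.0, 14.49] TCP [532.6, -127.2, 41.6]
```

Request:
send_rows(commands=[{"dr": [0, 0.111, 0], "offset": [-8, 0, 14.4], "hand": 60}, {"dr": [0, 0.111, 0], "offset": [-8, 0, 14.4], "hand": 60}, {"dr": [0, 0.111, 0], "offset": [-8, 0, 14.4], "hand": 60}, {"dr": [0, 0.111, 0], "offset": [-8, 0, 14.4], "hand": 60}, {"dr": [0, 0.111, 0], "offset": [-8, 0, 14.4], "hand": 60}, {"dr": [0, 0.111, 0], "offset": [-8, 0, 14.4], "hand": 60}, {"dr": [0, 0.111, 0], "offset": [-8, 0, 14.4], "hand": 60}, {"dr": [0, 0.111, 0], "offset": [-8, 0, 14.4], "hand": 60}, {"dr": [0, 0.111, 0], "offset": [-8, 0, 14.4], "hand": 60}, {"dr": [0, 0.111, 0], "offset": [-8, 0, 14.4], "hand": 60}, {"dr": [0, 0.111, 0], "offset": [-8, 0, 14.4], "hand": 60}, {"dr": [0, 0, 0], "offset": [0, 0, 0], "hand": 60}])

```text
time_s: 45.05
ee_pos: [530.0, -127.8, 98.5]
tool_rot: [-179.6, -15.2, 100.7]
wrist_force: [-0.7, 0.0, 0.0]
opening: 60.8
grip_force: 0.0
```

Request:
send_rows(commands=[{"dr": [0, 0, 0], "offset": [-3.9, 0.3, 14.2], "hand": 60}, {"dr": [0, 0, 0], "offset": [-3.9, 0.3, 14.2], "hand": 60}, {"dr": [0, 0, 0], "offset": [-3.9, 0.3, 14.2], "hand": 60}, {"dr": [0, 0, 0], "offset": [-3.9, 0.3, 14.2], "hand": 60}, {"dr": [0, 0, 0], "offset": [0, 0, 0], "hand": 8}, {"dr": [0, 0, 0], "offset": [0, 0, 0], "hand": 8}, {"dr": [0, 0, 0], "offset": [0, 0, 0], "hand": 8}, {"dr": [0, 0, 0], "offset": [0, 0, 0], "hand": 8}, {"dr": [0, 0, 0], "offset": [0, 0, 0], "hand": 8}, {"dr": [0, 0, 0], "offset": [0, 0, 0], "hand": 8}])

```text
time_s: 46.3
ee_pos: [531.9, -128.1, 43.4]
tool_rot: [-179.8, -15.0, 100.9]
wrist_force: [-5.2, -0.7, 4.5]
opening: 17.7
grip_force: 30.0
```

Request:
send_rows(commands=[{"dr": [0, 0, 0], "offset": [1.9, 0, 0.5], "hand": 8}, {"dr": [0, 0, 0], "offset": [1.9, 0, 0.5], "hand": 8}, {"dr": [0, 0, 0], "offset": [1.9, 0, 0.5], "hand": 8}, {"dr": [0, 0, 0], "offset": [1.9, 0, 0.5], "hand": 8}, {"dr": [0, 0, 0], "offset": [1.9, 0, 0.5], "hand": 8}, {"dr": [0, 0, 0], "offset": [1.9, 0, 0.5], "hand": 8}, {"dr": [0, 0, 0], "offset": [1.9, 0, 0.5], "hand": 8}, {"dr": [0, 0, 0], "offset": [0, 0, 0], "hand": 8}])

```text
time_s: 47.3
ee_pos: [529.4, -115.0, 43.4]
tool_rot: [-179.8, -14.9, 100.9]
wrist_force: [-4.9, -3.3, 3.1]
opening: 17.7
grip_force: 30.0
```

Run:
```python
from h import *
st(); fin()
```

```text
t 47.3 q [-32.0, 22.0, 98.0, 11.0, 71.0, -47.0] F [-4.9, -3.3, 3.1] op 17.7 grip 30.0
grasp in fixture [ -0.8 -93.5  61.8]
```

Request:
send_rows(commands=[{"dr": [0, 0, 0], "offset": [1, 0, 0.3], "hand": 8}, {"dr": [0, 0, 0], "offset": [1, 0, 0.3], "hand": 8}, {"dr": [0, 0, 0], "offset": [1, 0, 0.3], "hand": 8}, {"dr": [0, 0, 0], "offset": [1, 0, 0.3], "hand": 8}, {"dr": [0, 0, 0], "offset": [1, 0, 0.3], "hand": 8}, {"dr": [0, 0, 0], "offset": [1, 0, 0.3], "hand": 8}, {"dr": [0, 0, 0], "offset": [1, 0, 0.3], "hand": 8}, {"dr": [0, 0, 0], "offset": [0, 0, 0], "hand": 8}])

```text
time_s: 48.3
ee_pos: [528.1, -108.1, 43.4]
tool_rot: [-179.8, -14.9, 100.9]
wrist_force: [-5.9, -4.0, 4.0]
opening: 17.7
grip_force: 30.0
```

Request:
send_rows(commands=[{"dr": [0, 0, 0], "offset": [1, 0, 0.3], "hand": 8}, {"dr": [0, 0, 0], "offset": [0, 0, 0], "hand": 8}])

```text
time_s: 48.55
ee_pos: [527.9, -107.3, 43.4]
tool_rot: [-179.8, -14.9, 100.9]
wrist_force: [-5.2, -5.3, 4.3]
opening: 17.9
grip_force: 30.0
```

Request:
send_rows(commands=[{"dr": [0, 0, 0], "offset": [1, 0, 0.3], "hand": 8}, {"dr": [0, 0, 0], "offset": [0, 0, 0], "hand": 8}])

```text
time_s: 48.8
ee_pos: [527.8, -106.3, 43.4]
tool_rot: [-179.8, -14.9, 100.9]
wrist_force: [-5.4, -4.4, 4.9]
opening: 17.5
grip_force: 30.0
```

Run:
```python
from h import *
st(); fin()
```

```text
t 48.8 q [-31.0, 21.0, 99.0, 12.0, 70.0, -47.0] F [-5.4, -4.4, 4.9] op 17.5 grip 30.0
grasp in fixture [ -0.8 -84.6  61.8]
```

Request:
send_rows(commands=[{"dr": [0, 0, 0], "offset": [1, 0, 0.3], "hand": 8}, {"dr": [0, 0, 0], "offset": [0, 0, 0], "hand": 8}])

```text
time_s: 49.05
ee_pos: [527.6, -105.5, 43.4]
tool_rot: [-179.8, -14.8, 100.9]
wrist_force: [-6.0, -5.2, 4.8]
opening: 17.6
grip_force: 30.0
```

Request:
send_rows(commands=[{"dr": [0, 0, 0], "offset": [1, 0, 0.3], "hand": 8}, {"dr": [0, 0, 0], "offset": [0, 0, 0], "hand": 8}])

```text
time_s: 49.3
ee_pos: [527.6, -105.5, 43.4]
tool_rot: [-179.8, -14.7, 100.9]
wrist_force: [-5.9, -9.1, 4.3]
opening: 17.9
grip_force: 30.0
```

Request:
send_rows(commands=[{"dr": [0, 0, 0], "offset": [1, 0, 0.3], "hand": 8}, {"dr": [0, 0, 0], "offset": [0, 0, 0], "hand": 8}])

```text
time_s: 49.55
ee_pos: [527.6, -105.5, 43.4]
tool_rot: [-179.8, -14.6, 100.9]
wrist_force: [-5.9, -11.2, 3.0]
opening: 17.6
grip_force: 30.0
```

Run:
```python
from h import *
st(); fin()
```

```text
t 49.55 q [-31.0, 21.0, 99.0, 11.0, 70.0, -47.0] F [-5.9, -11.2, 3.0] op 17.6 grip 30.0
grasp in fixture [ -0.8 -83.7  61.8]
```

It bears. Next: release the handle, then go to the regrasp pose.

Request:
send_rows(commands=[{"dr": [0, 0, 0], "offset": [-2, 0, -0.5], "hand": 60}, {"dr": [0, 0, 0], "offset": [0, 0, 0], "hand": 60}, {"dr": [0, 0, 0], "offset": [0, 0, 0], "hand": 60}, {"dr": [0, 0, 0], "offset": [0, 0, -10], "hand": 60}, {"dr": [0, 0, 0], "offset": [0, 0, -30], "hand": 80}, {"dr": [0, 0, 0], "offset": [0, 0, -40], "hand": 80}, {"dr": [0, 0, 0], "offset": [0, 0, -20], "hand": 80}, {"dr": [0, 0, 0], "offset": [0, 0, 0], "hand": 80}])

```text
time_s: 50.55
ee_pos: [534.8, -130.2, 141.5]
tool_rot: [179.9, -14.8, 101.0]
wrist_force: [-0.5, -0.1, -0.1]
opening: 80.2
grip_force: 0.0
```

Run:
```python
from h import *
st(); topface('yellow',zlo=100,zhi=120); post()
c=plan(now(),fx(0,0,91),100.9,45,6,80,'pre'); c=plan(c,fx(0,0,91),100.9,45,5,0,'in')
```

```text
t 50.55 q [-33.0, 15.0, 94.0, 11.0, 81.0, -46.0] F [-0.5, -0.1, -0.1] op 80.2 grip 0.0
scene 368 top z 110.2 [512.9, -28.2, 46.3, 39.1, 10.3] fix xy [-0.6 -0.2]
top 248 top z 111.6 [513.0, -27.9, 43.0, 39.3, 10.4] fix xy [-0.5  0.1]
scene post 75 [-0.0, -84.8, 19.0, 16.5, -2.3]
top post 49 [-0.4, -83.3, 17.8, 16.9, -6.9]
pre n 6 dr [-0.0006, 0.087, -0.0001] off [8.54, 0.05, 5.19] TCP [521.7, -70.3, 134.1]
in n 5 dr [0.0, 0.0, 0.0] off [0.0, -0.0, 16.0] TCP [511.0, -14.7, 77.6]
```

Request:
send_rows(commands=[{"dr": [0, 0.087, 0], "offset": [8.5, 0, 5.2], "hand": 80}, {"dr": [0, 0.087, 0], "offset": [8.5, 0, 5.2], "hand": 80}, {"dr": [0, 0.087, 0], "offset": [8.5, 0, 5.2], "hand": 80}, {"dr": [0, 0.087, 0], "offset": [8.5, 0, 5.2], "hand": 80}, {"dr": [0, 0.087, 0], "offset": [8.5, 0, 5.2], "hand": 80}, {"dr": [0, 0.087, 0], "offset": [8.5, 0, 5.2], "hand": 80}, {"dr": [0, 0, 0], "offset": [0, 0, 16], "hand": 80}, {"dr": [0, 0, 0], "offset": [0, 0, 16], "hand": 80}, {"dr": [0, 0, 0], "offset": [0, 0, 16], "hand": 80}, {"dr": [0, 0, 0], "offset": [0, 0, 16], "hand": 80}, {"dr": [0, 0, 0], "offset": [0, 0, 16], "hand": 80}, {"dr": [0, 0, 0], "offset": [0, 0, 0], "hand": 80}])

```text
time_s: 52.25
ee_pos: [510.5, -14.5, 77.6]
tool_rot: [-179.8, -45.0, 100.8]
wrist_force: [0.8, -0.5, 0.6]
opening: 80.0
grip_force: 0.0
```

Request:
send_rows(commands=[{"dr": [0, 0, 0], "offset": [0, 0, 0], "hand": 30}, {"dr": [0, 0, 0], "offset": [0, 0, 0], "hand": 30}, {"dr": [0, 0, 0], "offset": [0, 0, 0], "hand": 30}, {"dr": [0, 0, 0], "offset": [0, 0, 0], "hand": 30}, {"dr": [0, 0, 0], "offset": [0, 0, 0], "hand": 30}, {"dr": [0, 0, 0], "offset": [7, 0, -7], "hand": 30}, {"dr": [0, 0, 0], "offset": [14, 0, -14], "hand": 30}, {"dr": [0, 0, 0], "offset": [18, 0, -18], "hand": 30}, {"dr": [0, 0, 0], "offset": [18, 0, -18], "hand": 30}, {"dr": [0, 0, 0], "offset": [18, 0, -18], "hand": 30}, {"dr": [0, 0, 0], "offset": [18, 0, -18], "hand": 30}, {"dr": [0, 0, 0], "offset": [0, 0, 0], "hand": 30}])

```text
time_s: 53.75
ee_pos: [512.7, -15.8, 212.8]
tool_rot: [179.7, -44.7, 101.2]
wrist_force: [0.4, 0.0, -1.3]
opening: 44.0
grip_force: 29.9
```

Run:
```python
from h import *
st(); fin(); topface('yellow',zlo=225,zhi=255)
c=plan(now(),bed('yellow',0,38,110),85,-30,12,0,'toramp')
```

```text
t 53.75 q [-35.0, 18.0, 92.0, 30.0, 103.0, -48.0] F [0.4, 0.0, -1.3] op 44.0 grip 29.9
grasp in fixture [  1.5  -1.3 226.3]
scene 418 top z 244.9 [513.6, -28.5, 49.2, 39.7, 11.7] fix xy [-0.  -0.6]
top 350 top z 243.8 [515.6, -27.1, 45.8, 39.5, 9.8] fix xy [2.2 0.4]
toramp n 12 dr [-0.0033, -0.1081, 0.0247] off [-27.57, -13.35, -0.27] TCP [368.4, -327.4, 161.6]
```

Request:
send_rows(commands=[{"dr": [-0.0033, -0.108, 0.0247], "offset": [-27.6, -13.3, -0.3], "hand": 30}, {"dr": [-0.0033, -0.108, 0.0247], "offset": [-27.6, -13.3, -0.3], "hand": 30}, {"dr": [-0.0033, -0.108, 0.0247], "offset": [-27.6, -13.3, -0.3], "hand": 30}, {"dr": [-0.0033, -0.108, 0.0247], "offset": [-27.6, -13.3, -0.3], "hand": 30}, {"dr": [-0.0033, -0.108, 0.0247], "offset": [-27.6, -13.3, -0.3], "hand": 30}, {"dr": [-0.0033, -0.108, 0.0247], "offset": [-27.6, -13.3, -0.3], "hand": 30}, {"dr": [-0.0033, -0.108, 0.0247], "offset": [-27.6, -13.3, -0.3], "hand": 30}, {"dr": [-0.0033, -0.108, 0.0247], "offset": [-27.6, -13.3, -0.3], "hand": 30}, {"dr": [-0.0033, -0.108, 0.0247], "offset": [-27.6, -13.3, -0.3], "hand": 30}, {"dr": [-0.0033, -0.108, 0.0247], "offset": [-27.6, -13.3, -0.3], "hand": 30}, {"dr": [-0.0033, -0.108, 0.0247], "offset": [-27.6, -13.3, -0.3], "hand": 30}, {"dr": [-0.0033, -0.108, 0.0247], "offset": [-27.6, -13.3, -0.3], "hand": 30}])

```text
time_s: 55.35
ee_pos: [367.7, -327.5, 160.1]
tool_rot: [-179.8, 29.9, 85.0]
wrist_force: [0.5, 0.6, -2.1]
opening: 43.7
grip_force: 30.0
```

Request:
send_rows(commands=[{"dr": [0, 0, 0], "offset": [0, 0, 0], "hand": 30}, {"dr": [0, 0, 0], "offset": [0, 0, 0], "hand": 30}])

```text
time_s: 55.6
ee_pos: [369.1, -327.1, 160.7]
tool_rot: [-179.9, 29.7, 85.1]
wrist_force: [-0.2, -0.4, -2.0]
opening: 43.7
grip_force: 30.0
```

Run:
```python
from h import *
st(); inbed('yellow'); print(robot.get_obs()['tool_rot'])
c=plan(now(),bed('yellow',0,38,50),85,-30,4,0,'down1')
c=plan(c,bed('yellow',0,38,25),85,-30,3,0,'down2')
```

```text
t 55.6 q [-40.0, -9.0, 121.0, -30.0, 54.0, -20.0] F [-0.2, -0.4, -2.0] op 43.7 grip 30.0
grasp in bed [  0.7  38.  109. ] F bed [-0.2 -0.9 -1.8]
[-179.87811418   29.72193919   85.05282378]
down1 n 4 dr [-0.0004, -0.0012, 0.0002] off [10.39, -0.15, 10.46] TCP [369.7, -311.9, 103.7]
down2 n 3 dr [0.0, 0.0, 0.0] off [5.89, 0.0, 5.89] TCP [370.3, -305.4, 79.5]
```

Request:
send_rows(commands=[{"dr": [0, -0.0012, 0], "offset": [10.4, -0.1, 10.5], "hand": 30}, {"dr": [0, -0.0012, 0], "offset": [10.4, -0.1, 10.5], "hand": 30}, {"dr": [0, -0.0012, 0], "offset": [10.4, -0.1, 10.5], "hand": 30}, {"dr": [0, -0.0012, 0], "offset": [10.4, -0.1, 10.5], "hand": 30}, {"dr": [0, 0, 0], "offset": [5.9, 0, 5.9], "hand": 30}, {"dr": [0, 0, 0], "offset": [5.9, 0, 5.9], "hand": 30}, {"dr": [0, 0, 0], "offset": [5.9, 0, 5.9], "hand": 30}, {"dr": [0, 0, 0], "offset": [0, 0, 0], "hand": 30}])

```text
time_s: 56.6
ee_pos: [373.9, -308.5, 82.7]
tool_rot: [179.7, 30.5, 85.1]
wrist_force: [3.9, -1.6, 6.1]
opening: 43.9
grip_force: 30.0
```

Request:
send_rows(commands=[{"dr": [0, 0, 0], "offset": [0.7, 0, 0.7], "hand": 30}, {"dr": [0, 0, 0], "offset": [0.7, 0, 0.7], "hand": 30}, {"dr": [0, 0, 0], "offset": [0, 0, 0], "hand": 30}])

```text
time_s: 56.98
ee_pos: [373.8, -308.2, 81.4]
tool_rot: [179.7, 30.5, 85.0]
wrist_force: [1.3, 1.7, 11.1]
opening: 44.1
grip_force: 30.0
```

Request:
send_rows(commands=[{"dr": [0, 0, 0], "offset": [0.7, 0, 0.7], "hand": 30}, {"dr": [0, 0, 0], "offset": [0, 0, 0], "hand": 30}])

```text
time_s: 57.22
ee_pos: [373.7, -307.9, 80.4]
tool_rot: [179.7, 30.5, 85.0]
wrist_force: [1.4, 1.2, 10.8]
opening: 44.3
grip_force: 30.0
```

Run:
```python
from h import *
st(); inbed('yellow')
```

```text
t 57.23 q [-37.0, -2.0, 125.0, -37.0, 45.0, -9.0] F [1.4, 1.2, 10.8] op 44.3 grip 30.0
grasp in bed [ 3.5 36.2 26.3] F bed [ 1.3  4.  10.1]
```

Run:
```python
from h import *
a=robot.camera('scene')['frame'][110:260,90:240,::-1]; b=robot.camera('top')['frame'][220:370,390:540,::-1]
cv2.imwrite('pics/s5.png',np.hstack([cv2.resize(x,(400,400),interpolation=cv2.INTER_CUBIC) for x in(a,b)]))
```

```text
(no output)
```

View pics/s5.png

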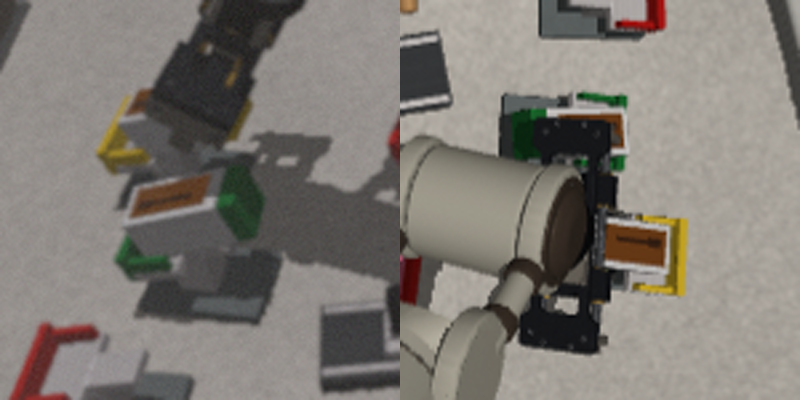

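The right crop shows the gripper's wide body overlapping the green nest's tag end (crop 575,130) while the yellow block sits between its cheeks. I'll check the moment and green's pose.

Run:
```python
from h import *
o=robot.get_obs(); F=o['wrist_force'];T=o['wrist_torque']; print(F.round(1),T.round(2),o['ee_pos'])
seated('green')
# contact point estimate relative to TCP assuming torque about TCP, at given heights
d=robot.camera('top'); W=cloud(d)-(-1.3,-1.2,0)
B=bedR('yellow').inv().apply((W-np.array(RAMP['yellow'][0])).reshape(-1,3)); H=hsv(d)
w=(H[...,2].ravel()>0)&(abs(B[:,0])<45)&(B[:,1]<5)&(B[:,1]>-46)&(B[:,2]>35)&(B[:,2]<60)
print('yellow block',w.sum(),rect(B[w]) ); P=B[w]; A=np.c_[P[:,:2],np.ones(len(P))]; print(np.linalg.lstsq(A,P[:,2],rcond=None)[0].round(3))
y=colm(H,'yellow').ravel()&(abs(B[:,0])<50)&(B[:,1]<0)&(B[:,1]>-75)&(B[:,2]>-5)&(B[:,2]<25); print('cheeks/lip',rect(B[y]))
for s in(1,-1):
    Q=B[y&(s*B[:,0]>20)&(B[:,1]>-44)]; print(s,len(Q),np.percentile(Q[:,0],[5,50,95]).round(1) if len(Q) else 0)
```

```text
[ 1.9  1.5 11. ] [-0.99 -0.    0.18] [ 373.74186552 -307.93349368   80.39831329]
scene seated in bed: n 711 [-6.7, 4.2, 99.1, 47.5, -81.9] h 39.2
top seated in bed: n 257 [-5.9, 5.6, 98.5, 43.9, -82.3] h 39.3
yellow block 196 [4.9, -10.6, 44.0, 31.1, 1.6]
[1.8000e-02 1.1300e-01 4.1852e+01]
cheeks/lip [0.8, -35.4, 68.7, 43.5, 0.9]
1 28 [29.9 32.1 34.3]
-1 35 [-32.6 -29.8 -26.8]
```

Request:
send_rows(commands=[{"dr": [0, 0, 0], "offset": [-3.5, 0, -3.5], "hand": 30}, {"dr": [0, 0, 0], "offset": [-7, -2, -7], "hand": 30}, {"dr": [0, 0, 0], "offset": [-7, -2, -7], "hand": 30}, {"dr": [0, 0, 0], "offset": [0, 0, 0], "hand": 30}])

```text
time_s: 57.98
ee_pos: [366.3, -312.3, 102.3]
tool_rot: [180.0, 30.2, 84.9]
wrist_force: [0.2, 0.7, -2.0]
opening: 43.9
grip_force: 30.0
```

```bash
cat > tilt.py <<'E'
from h import *
import sys
col=sys.argv[1]
o=robot.get_obs(); print(o['ee_pos'].round(1),o['tool_rot'].round(1),o['wrist_force'].round(1),o['wrist_torque'].round(2)); inbed(col)
for c,b in(('scene',(1.3,1.2,0)),('top',(-1.3,-1.2,0))):
    d=robot.camera(c); W=cloud(d)-b; H=hsv(d)
    m=(H[...,0]>5)&(H[...,0]<17)&(H[...,1]>120)   # amber window
    B=bedR(col).inv().apply((W-np.array(RAMP[col][0])).reshape(-1,3))
    w=m.ravel()&(abs(B[:,0])<45)&(abs(B[:,1])<70)&(B[:,2]>25)&(B[:,2]<120); P=B[w]
    if len(P)<20: print(c,'few',len(P)); continue
    for _ in range(3):
        A=np.c_[P[:,:2],np.ones(len(P))]; s=np.linalg.lstsq(A,P[:,2],rcond=None)[0]; P=P[abs(A@s-P[:,2])<3]
    print(c,len(P),'slope x,y deg',np.degrees(s[:2]).round(1),'h0',s[2].round(1),'mean',P.mean(0).round(1),rect(P))
E
python3 tilt.py yellow
```

```text
[ 366.3 -312.3  102.3] [180.   30.2  84.9] [ 0.2  0.7 -2. ] [ 0.34 -0.02 -0.  ]
grasp in bed [-3.4 37.  48.8] F bed [ 0.1  0.2 -2.1]
scene few 11
top 252 slope x,y deg [-0.1  5.1] h0 63.3 mean [-1.4 11.7 64.3] [-1.6, 11.2, 63.6, 29.2, -89.8]
```

The knock has pivoted the green nest (tag end about 13 mm towards yellow), so I'll re-seat it afterwards. The yellow block has sagged 5° in the grip, which explains the early contact. I turn the tool to level it with the bed and lower again.

Run:
```python
from h import *
c=plan(now(),bed('yellow',0.5,38,45),85,-35,3,0,'level')
c=plan(c,bed('yellow',0.5,38,25),85,-35,4,0,'down')
c=plan(c,bed('yellow',0.5,38,24),85,-35,1,0,'1mm down')
c=plan(c,bed('yellow',0.5,37,24),85,-35,1,0,'1mm to lip')
```

```text
level n 3 dr [-0.0003, -0.0281, -0.0] off [0.31, 1.44, 0.42] TCP [370.2, -312.0, 99.7]
down n 4 dr [0.0, 0.0, 0.0] off [3.83, 0.0, 3.21] TCP [370.7, -306.9, 80.4]
1mm down n 1 dr [0.0, 0.0, 0.0] off [0.77, 0.0, 0.64] TCP [370.7, -306.6, 79.5]
1mm to lip n 1 dr [0.0, 0.0, 0.0] off [-0.64, 0.0, 0.77] TCP [370.6, -307.6, 79.2]
```

Request:
send_rows(commands=[{"dr": [0, -0.029, 0], "offset": [0.3, 1.4, 0.4], "hand": 30}, {"dr": [0, -0.029, 0], "offset": [0.3, 1.4, 0.4], "hand": 30}, {"dr": [0, -0.029, 0], "offset": [0.3, 1.4, 0.4], "hand": 30}, {"dr": [0, 0, 0], "offset": [3.8, 0, 3.2], "hand": 30}, {"dr": [0, 0, 0], "offset": [3.8, 0, 3.2], "hand": 30}, {"dr": [0, 0, 0], "offset": [0, 0, 0], "hand": 30}])

```text
time_s: 58.82
ee_pos: [370.1, -309.3, 89.6]
tool_rot: [-179.9, 35.1, 85.1]
wrist_force: [0.2, 0.3, -2.4]
opening: 43.5
grip_force: 30.0
```

```bash
python3 tilt.py yellow
```

```text
[ 370.1 -309.3   89.6] [-179.9   35.1   85.1] [ 0.2  0.3 -2.4] [ 0.42  0.02 -0.01]
grasp in bed [ 0.2 38.  34.5] F bed [ 0.2 -0.3 -2.4]
scene 53 slope x,y deg [1.3 1.7] h0 53.0 mean [-2.1  0.4 52.9] [-0.5, -0.5, 27.1, 23.7, 88.4]
top 279 slope x,y deg [-1.7 -0.6] h0 53.7 mean [ 2.4 15.7 53.4] [2.3, 15.2, 64.2, 29.5, -90.0]
```

Request:
send_rows(commands=[{"dr": [0, 0, 0], "offset": [3.8, 0, 3.2], "hand": 30}, {"dr": [0, 0, 0], "offset": [3.8, 0, 3.2], "hand": 30}, {"dr": [0, 0, 0], "offset": [0.8, 0, 0.6], "hand": 30}, {"dr": [0, 0, 0], "offset": [0, 0, 0], "hand": 30}])

```text
time_s: 59.42
ee_pos: [370.7, -306.6, 79.5]
tool_rot: [-179.9, 35.2, 85.0]
wrist_force: [0.2, -0.4, -1.8]
opening: 43.5
grip_force: 30.0
```

Request:
send_rows(commands=[{"dr": [0, 0, 0], "offset": [0.8, 0, 0.6], "hand": 30}, {"dr": [0, 0, 0], "offset": [0.8, 0, 0.6], "hand": 30}, {"dr": [0, 0, 0], "offset": [0, 0, 0], "hand": 30}])

```text
time_s: 59.8
ee_pos: [370.8, -306.1, 77.8]
tool_rot: [-179.9, 35.2, 85.0]
wrist_force: [-0.4, -0.1, -2.6]
opening: 44.4
grip_force: 30.0
```

Request:
send_rows(commands=[{"dr": [0, 0, 0], "offset": [0.8, 0, 0.6], "hand": 30}, {"dr": [0, 0, 0], "offset": [0, 0, 0], "hand": 30}])

```text
time_s: 60.05
ee_pos: [371.1, -306.3, 77.6]
tool_rot: [-180.0, 35.2, 85.0]
wrist_force: [-1.6, -0.2, 3.6]
opening: 43.8
grip_force: 30.0
```

```bash
python3 tilt.py yellow; python3 -c "
from h import *
seated('green')"
```

```text
[ 371.1 -306.3   77.6] [-180.    35.2   85. ] [-1.6 -0.2  3.6] [-0.17  0.41 -0.17]
grasp in bed [ 0.8 37.9 22.1] F bed [-1.6  0.6  3.6]
scene 61 slope x,y deg [ 2.2 -0.2] h0 40.3 mean [-1.  -0.1 40.2] [0.6, -1.2, 27.4, 26.1, 88.2]
top 275 slope x,y deg [-0.2 -0.7] h0 41.0 mean [ 2.9 15.1 40.8] [3.0, 15.5, 65.2, 29.4, 89.5]
scene seated in bed: n 712 [-6.7, 4.7, 97.9, 47.5, -82.3] h 39.1
top seated in bed: n 311 [-4.9, 3.8, 99.6, 43.9, -83.7] h 39.5
```

Request:
send_rows(commands=[{"dr": [0, 0, 0], "offset": [-0.65, 0, 0.75], "hand": 30}, {"dr": [0, 0, 0], "offset": [-0.65, 0, 0.75], "hand": 30}, {"dr": [0, 0, 0], "offset": [-0.65, 0, 0.75], "hand": 30}, {"dr": [0, 0, 0], "offset": [-0.65, 0, 0.75], "hand": 30}, {"dr": [0, 0, 0], "offset": [-0.65, 0, 0.75], "hand": 30}, {"dr": [0, 0, 0], "offset": [0, 0, 0], "hand": 30}])

```text
time_s: 61.0
ee_pos: [371.3, -311.1, 76.4]
tool_rot: [179.9, 35.2, 85.0]
wrist_force: [0.0, -0.4, 3.8]
opening: 43.4
grip_force: 30.0
```

Request:
send_rows(commands=[{"dr": [0, 0, 0], "offset": [-0.65, 0, 0.75], "hand": 30}, {"dr": [0, 0, 0], "offset": [-0.65, 0, 0.75], "hand": 30}, {"dr": [0, 0, 0], "offset": [0, 0, 0], "hand": 30}])

```text
time_s: 61.38
ee_pos: [371.0, -313.0, 75.9]
tool_rot: [179.9, 35.2, 85.0]
wrist_force: [0.6, 0.8, 5.3]
opening: 43.4
grip_force: 30.0
```

```bash
python3 tilt.py yellow
```

```text
[ 371.  -313.    75.9] [179.9  35.2  85. ] [0.6 0.8 5.3] [-0.2   0.11  0.06]
grasp in bed [ 1.4 31.  22.2] F bed [0.5 2.2 4.9]
scene 60 slope x,y deg [ 2.2 -1.6] h0 40.0 mean [-1.2 -7.  40.2] [-0.1, -6.0, 26.4, 24.5, -86.2]
top 265 slope x,y deg [-1.7  0.1] h0 40.7 mean [ 3.4  8.3 40.6] [3.4, 8.1, 63.2, 29.4, -89.9]
```

Request:
send_rows(commands=[{"dr": [0, 0, 0], "offset": [-0.65, 0, 0.75], "hand": 30}, {"dr": [0, 0, 0], "offset": [-0.65, 0, 0.75], "hand": 30}, {"dr": [0, 0, 0], "offset": [0, 0, 0], "hand": 30}])

```text
time_s: 61.85
ee_pos: [370.8, -314.9, 75.4]
tool_rot: [180.0, 35.2, 85.0]
wrist_force: [-0.2, -0.0, 5.7]
opening: 44.3
grip_force: 30.0
```

Request:
send_rows(commands=[{"dr": [0, 0, 0], "offset": [-0.65, 0, 0.75], "hand": 30}, {"dr": [0, 0, 0], "offset": [0, 0, 0], "hand": 30}])

```text
time_s: 62.1
ee_pos: [370.7, -315.8, 75.2]
tool_rot: [180.0, 35.2, 85.0]
wrist_force: [-0.4, 0.0, 5.2]
opening: 43.8
grip_force: 30.0
```

Request:
send_rows(commands=[{"dr": [0, 0, 0], "offset": [-0.65, 0, 0.75], "hand": 30}, {"dr": [0, 0, 0], "offset": [0, 0, 0], "hand": 30}])

```text
time_s: 62.35
ee_pos: [370.6, -316.8, 74.9]
tool_rot: [180.0, 35.2, 85.0]
wrist_force: [-0.6, 0.5, 6.3]
opening: 43.7
grip_force: 30.0
```

```bash
python3 -c "
from h import *
st();inbed('yellow')"
```

```text
t 62.35 q [-36.0, 0.0, 126.0, -46.0, 44.0, 0.0] F [-0.6, 0.5, 6.3] op 43.7 grip 30.0
grasp in bed [ 1.3 27.1 22.2] F bed [-0.7  2.   5.9]
```

Not at the lip yet; continue.

Request:
send_rows(commands=[{"dr": [0, 0, 0], "offset": [-0.65, 0, 0.75], "hand": 30}, {"dr": [0, 0, 0], "offset": [-0.65, 0, 0.75], "hand": 30}, {"dr": [0, 0, 0], "offset": [0, 0, 0], "hand": 30}])

```text
time_s: 62.72
ee_pos: [370.4, -318.7, 74.4]
tool_rot: [180.0, 35.2, 85.0]
wrist_force: [-0.5, 0.5, 5.7]
opening: 43.9
grip_force: 30.0
```

Request:
send_rows(commands=[{"dr": [0, 0, 0], "offset": [-0.65, 0, 0.75], "hand": 30}, {"dr": [0, 0, 0], "offset": [0, 0, 0], "hand": 30}])

```text
time_s: 62.98
ee_pos: [370.3, -319.7, 74.2]
tool_rot: [180.0, 35.2, 85.0]
wrist_force: [0.6, -0.1, 4.9]
opening: 43.9
grip_force: 30.0
```

Request:
send_rows(commands=[{"dr": [0, 0, 0], "offset": [-0.65, 0, 0.75], "hand": 30}, {"dr": [0, 0, 0], "offset": [0, 0, 0], "hand": 30}])

```text
time_s: 63.22
ee_pos: [370.2, -320.6, 73.9]
tool_rot: [180.0, 35.2, 85.0]
wrist_force: [0.6, -0.2, 5.4]
opening: 43.7
grip_force: 30.0
```

```bash
python3 tilt.py yellow
```

```text
[ 370.2 -320.6   73.9] [180.   35.2  85. ] [ 0.6 -0.2  5.4] [-0.12  0.18 -0.01]
grasp in bed [ 1.2 23.1 22.2] F bed [0.6 1.3 5.3]
scene 57 slope x,y deg [0.5 0.5] h0 40.1 mean [ -1.5 -16.3  40. ] [-1.9, -15.5, 27.6, 26.5, 6.0]
top 268 slope x,y deg [ 0.2 -0.5] h0 40.5 mean [ 3.3  0.5 40.5] [3.4, -0.0, 64.5, 29.3, -89.9]
```

Request:
send_rows(commands=[{"dr": [0, 0, 0], "offset": [-0.65, 0, 0.75], "hand": 30}, {"dr": [0, 0, 0], "offset": [-0.65, 0, 0.75], "hand": 30}, {"dr": [0, 0, 0], "offset": [-0.65, 0, 0.75], "hand": 30}, {"dr": [0, 0, 0], "offset": [0, 0, 0], "hand": 30}])

```text
time_s: 63.82
ee_pos: [370.0, -323.5, 73.2]
tool_rot: [180.0, 35.2, 85.0]
wrist_force: [0.9, 0.6, 5.5]
opening: 43.9
grip_force: 30.0
```

Request:
send_rows(commands=[{"dr": [0, 0, 0], "offset": [-0.65, 0, 0.75], "hand": 30}, {"dr": [0, 0, 0], "offset": [0, 0, 0], "hand": 30}])

```text
time_s: 64.08
ee_pos: [369.9, -324.4, 72.9]
tool_rot: [180.0, 35.2, 85.0]
wrist_force: [-0.5, 1.1, 5.8]
opening: 43.7
grip_force: 30.0
```

Request:
send_rows(commands=[{"dr": [0, 0, 0], "offset": [-0.65, 0, 0.75], "hand": 30}, {"dr": [0, 0, 0], "offset": [0, 0, 0], "hand": 30}])

```text
time_s: 64.32
ee_pos: [369.8, -325.4, 72.7]
tool_rot: [180.0, 35.2, 85.0]
wrist_force: [0.3, 0.6, 6.0]
opening: 43.7
grip_force: 30.0
```

```bash
python3 tilt.py yellow
python3 - <<'E'
from h import *
b=robot.camera('top')['frame'][230:370,400:540,::-1]; cv2.imwrite('pics/s6.png',cv2.resize(b,(560,560),interpolation=cv2.INTER_CUBIC))
E
```

```text
[ 369.8 -325.4   72.7] [180.   35.2  85. ] [0.3 0.6 6. ] [-0.09  0.11 -0.01]
grasp in bed [ 1.2 18.2 22.3] F bed [0.3 2.2 5.6]
scene 55 slope x,y deg [1.4 2.2] h0 41.1 mean [ -1.1 -21.8  40.2] [-1.1, -21.7, 26.3, 25.9, 83.9]
top 244 slope x,y deg [ 1.  -0.3] h0 40.5 mean [ 2.9 -3.7 40.6] [3.3, -4.9, 62.6, 29.3, -89.9]
```

View pics/s6.png

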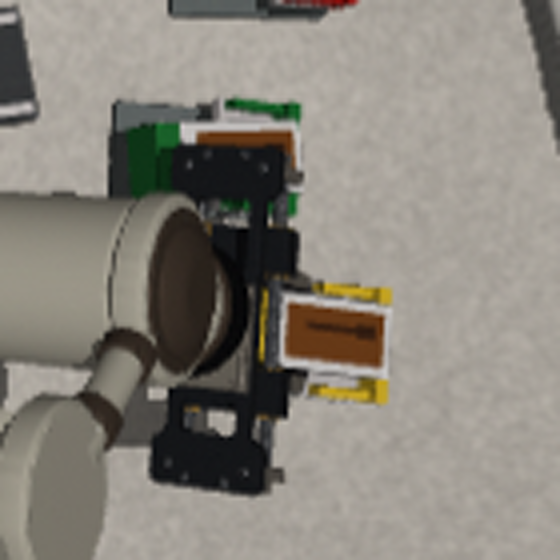

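The yellow block lies flat between its cheeks (crop 335,330), its low end about at the lip (390,345). The green nest is rotated (crop 215,155). Continuing to feel for the lip.

Request:
send_rows(commands=[{"dr": [0, 0, 0], "offset": [-0.65, 0, 0.75], "hand": 30}, {"dr": [0, 0, 0], "offset": [0, 0, 0], "hand": 30}])

```text
time_s: 64.72
ee_pos: [369.7, -326.3, 72.4]
tool_rot: [180.0, 35.2, 85.0]
wrist_force: [0.2, 0.7, 4.2]
opening: 43.9
grip_force: 30.0
```

Request:
send_rows(commands=[{"dr": [0, 0, 0], "offset": [-0.65, 0, 0.75], "hand": 30}, {"dr": [0, 0, 0], "offset": [0, 0, 0], "hand": 30}])

```text
time_s: 64.97
ee_pos: [369.6, -327.3, 72.2]
tool_rot: [180.0, 35.2, 85.0]
wrist_force: [0.6, 0.5, 5.0]
opening: 43.8
grip_force: 30.0
```

```bash
python3 tilt.py yellow
```

```text
[ 369.6 -327.3   72.2] [180.   35.2  85. ] [0.6 0.5 5. ] [-0.09  0.06  0.03]
grasp in bed [ 1.2 16.2 22.3] F bed [0.6 1.9 4.7]
scene 52 slope x,y deg [ 1.3 -0.8] h0 39.8 mean [ -2.  -23.8  40.1] [-2.2, -24.5, 24.8, 24.6, -1.7]
top 256 slope x,y deg [0.2 0.5] h0 40.7 mean [ 3.5 -6.  40.7] [3.2, -7.1, 64.7, 29.2, -89.7]
```

Request:
send_rows(commands=[{"dr": [0, 0, 0], "offset": [-0.65, 0, 0.75], "hand": 30}, {"dr": [0, 0, 0], "offset": [0, 0, 0], "hand": 30}])

```text
time_s: 65.32
ee_pos: [369.5, -328.3, 72.0]
tool_rot: [180.0, 35.2, 85.0]
wrist_force: [0.4, -0.4, 4.9]
opening: 43.9
grip_force: 30.0
```

Request:
send_rows(commands=[{"dr": [0, 0, 0], "offset": [-0.65, 0, 0.75], "hand": 30}, {"dr": [0, 0, 0], "offset": [0, 0, 0], "hand": 30}])

```text
time_s: 65.58
ee_pos: [369.4, -329.2, 71.7]
tool_rot: [180.0, 35.2, 85.0]
wrist_force: [-0.1, 0.1, 5.6]
opening: 43.5
grip_force: 30.0
```

Request:
send_rows(commands=[{"dr": [0, 0, 0], "offset": [-0.65, 0, 0.75], "hand": 30}, {"dr": [0, 0, 0], "offset": [0, 0, 0], "hand": 30}])

```text
time_s: 65.82
ee_pos: [369.3, -330.0, 71.5]
tool_rot: [180.0, 35.2, 85.0]
wrist_force: [-0.0, 1.4, 6.1]
opening: 43.8
grip_force: 30.0
```

```bash
python3 tilt.py yellow
```

```text
[ 369.3 -330.    71.5] [180.   35.2  85. ] [-0.   1.4  6.1] [ 0.04  0.15 -0.01]
grasp in bed [ 1.2 13.3 22.3] F bed [-0.1  2.9  5.5]
scene 54 slope x,y deg [1.8 0.3] h0 40.3 mean [ -1.6 -26.3  40.1] [0.3, -25.4, 25.4, 24.4, -88.1]
top 254 slope x,y deg [-0.8 -0.6] h0 40.7 mean [ 3.3 -9.6 40.7] [3.3, -9.1, 65.0, 29.3, -90.0]
```

Request:
send_rows(commands=[{"dr": [0, 0, 0], "offset": [-0.65, 0, 0.75], "hand": 30}, {"dr": [0, 0, 0], "offset": [0, 0, 0], "hand": 30}])

```text
time_s: 66.18
ee_pos: [369.4, -330.1, 71.5]
tool_rot: [180.0, 35.2, 85.0]
wrist_force: [-2.5, 12.3, 14.9]
opening: 43.4
grip_force: 30.0
```

Request:
send_rows(commands=[{"dr": [0, 0, 0], "offset": [-0.65, 0, 0.75], "hand": 30}, {"dr": [0, 0, 0], "offset": [0, 0, 0], "hand": 30}])

```text
time_s: 66.42
ee_pos: [369.3, -330.2, 71.4]
tool_rot: [180.0, 35.1, 85.0]
wrist_force: [-3.2, 24.9, 25.2]
opening: 43.8
grip_force: 30.0
```

```bash
python3 tilt.py yellow
```

```text
[ 369.3 -330.2   71.4] [180.   35.1  85. ] [-3.2 24.9 25.2] [ 1.21  0.64 -0.37]
grasp in bed [ 1.2 13.1 22.3] F bed [-5.3 30.2 18. ]
scene 50 slope x,y deg [1.5 0.9] h0 40.8 mean [ -1.9 -26.3  40.3] [-0.6, -27.4, 24.7, 23.8, 84.7]
top 269 slope x,y deg [-0.2 -0.1] h0 41.0 mean [ 3.3 -9.1 41. ] [3.3, -9.5, 63.9, 29.5, 89.6]
```

Request:
send_rows(commands=[{"dr": [0, 0, 0], "offset": [0.3, 0, -2.6], "hand": 30}, {"dr": [0, 0, 0], "offset": [0, 0, 0], "hand": 60}, {"dr": [0, 0, 0], "offset": [0, 0, 0], "hand": 60}, {"dr": [0, 0, 0], "offset": [0, 0, 0], "hand": 60}, {"dr": [0, 0, 0], "offset": [-3, 0, -8], "hand": 60}, {"dr": [0, 0, 0], "offset": [-20, 0, -25], "hand": 60}, {"dr": [0, 0, 0], "offset": [-20, 0, -30], "hand": 60}, {"dr": [0, 0, 0], "offset": [-20, 0, -40], "hand": 60}, {"dr": [0, 0, 0], "offset": [-20, 0, -40], "hand": 60}, {"dr": [0, 0, 0], "offset": [0, 0, -30], "hand": 60}])

```text
time_s: 67.78
ee_pos: [372.2, -298.6, 265.3]
tool_rot: [179.8, 35.3, 84.8]
wrist_force: [0.1, 0.0, -0.6]
opening: 60.1
grip_force: 0.0
```

```bash
cat >> h.py <<'E'
def lip(col):
    """gap between the seated nest's low end (top edge) and the lip, all in the same picture and frame"""
    for c,b in(('top',(-1.3,-1.2,0)),('scene',(1.3,1.2,0))):
        d=robot.camera(c); W=cloud(d)-b; H=hsv(d); B=bedR(col).inv().apply((W-np.array(RAMP[col][0])).reshape(-1,3))
        N=B[(abs(B[:,0])<40)&(abs(B[:,1])<75)&(B[:,2]>33)&(B[:,2]<47)]
        L=B[colm(H,col).ravel()&(abs(B[:,0])<40)&(B[:,1]<-5)&(B[:,1]>-75)&(B[:,2]>5)&(B[:,2]<24)]
        print(c,col,'nest',rect(N),'y-range',np.percentile(N[:,1],[1,99]).round(1),'| lip/cheeks',rect(L) if len(L)>5 else 0,'y-range',np.percentile(L[:,1],[2,98]).round(1),'x',np.percentile(L[:,0],[2,98]).round(1))
E
python3 - <<'E'
from h import *
st(); print(now()[0]); lip('yellow'); lip('green')
E
```

```text
t 67.78 q [-34.0, -18.0, 118.0, -34.0, 65.0, -18.0] F [0.1, 0.0, -0.6] op 60.1 grip 0.0
[ 372.23819622 -298.63915104  265.27827918]
top yellow nest [1.6, -20.5, 54.6, 43.8, 87.3] y-range [-45.6   5.1] | lip/cheeks [6.7, -47.4, 76.6, 36.9, 25.7] y-range [-56.5 -16.6] x [-32.6  35.2]
scene yellow nest [1.3, 1.4, 98.8, 47.3, 89.5] y-range [-45.1  50.1] | lip/cheeks [29.7, -36.8, 47.5, 17.2, 73.1] y-range [-55.9 -14.7] x [17.4 33.8]Traceback (most recent call last):
  File "<stdin>", line 2, in <module>
  File "h.py", line 76, in lip
    print(c,col,'nest',rect(N),'y-range',np.percentile(N[:,1],[1,99]).round(1),'| lip/cheeks',rect(L) if len(L)>5 else 0,'y-range',np.percentile(L[:,1],[2,98]).round(1),'x',np.percentile(L[:,0],[2,98]).round(1))
                                                                                                                                   ~~~~~~~~~~~~~^^^^^^^^^^^^^^^
    return _quantile_unchecked(
        a, q, axis, out, overwrite_input, method, keepdims, weights)
    return _ureduce(a,
                    func=_quantile_ureduce_func,
    ...<5 lines>...
                    overwrite_input=overwrite_input,
                    method=method)
    r = func(a, **kwargs)
    result = _quantile(arr,
                       quantiles=q,
    ...<2 lines>...
                       out=out,
                       weights=wgt)
    slices_having_nans = np.isnan(arr[-1, ...])
                                  ~~~^^^^^^^^^
IndexError: index -1 is out of bounds for axis 0 with size 0
```

Run:
```python
from h import *
seated('green'); seated('yellow')
g=bed('green',-9.2,32,20.5)
c=plan(now(),g,93.4,-30,6,90,'pre'); c=plan(c,g,93.4,-30,5,0,'in')
c=plan(c,bed('green',-9.2,34,25),93.4,-30,2,0,'lift'); c=plan(c,bed('green',0.3,40,25),86.4,-30,4,0,'align')
```

```text
scene seated in bed: n 706 [-6.8, 4.8, 100.3, 48.1, -80.7] h 39.0
top seated in bed: n 246 [-9.2, 8.6, 97.6, 35.1, 76.4] h 39.2
scene seated in bed: n 569 [0.9, 0.4, 101.3, 46.7, 89.7] h 39.3
top seated in bed: n 285 [1.4, -18.3, 56.5, 43.9, -89.7] h 40.3
pre n 6 dr [-0.0137, 0.0147, -0.0204] off [21.72, 16.14, 7.33] TCP [469.3, -215.4, 151.6]
in n 5 dr [0.0, 0.0, 0.0] off [-0.0, -0.0, 18.0] TCP [472.0, -260.4, 73.6]
lift n 2 dr [0.0, 0.0, 0.0] off [-0.89, 0.05, -2.3] TCP [472.0, -259.6, 78.5]
align n 4 dr [0.0153, 0.0, 0.0265] off [0.9, 2.19, -0.97] TCP [480.7, -254.4, 80.0]
```

Request:
send_rows(commands=[{"dr": [-0.0137, 0.0147, -0.0204], "offset": [21.7, 16.1, 7.3], "hand": 66}, {"dr": [-0.0137, 0.0147, -0.0204], "offset": [21.7, 16.1, 7.3], "hand": 66}, {"dr": [-0.0137, 0.0147, -0.0204], "offset": [21.7, 16.1, 7.3], "hand": 66}, {"dr": [-0.0137, 0.0147, -0.0204], "offset": [21.7, 16.1, 7.3], "hand": 66}, {"dr": [-0.0137, 0.0147, -0.0204], "offset": [21.7, 16.1, 7.3], "hand": 66}, {"dr": [-0.0137, 0.0147, -0.0204], "offset": [21.7, 16.1, 7.3], "hand": 66}, {"dr": [0, 0, 0], "offset": [0, 0, 0], "hand": 66}])

```text
time_s: 69.0
ee_pos: [468.8, -215.0, 151.1]
tool_rot: [-179.8, 30.0, 93.6]
wrist_force: [0.0, -0.2, -0.6]
opening: 65.8
grip_force: 0.0
```

Run:
```python
from h import *
st(); print(robot.get_obs()['tool_rot'])
seated('green')
c=plan(now(),bed('green',-9.2,32,20.5),93.4,-30,5,0,'in')
```

```text
t 69.0 q [-22.0, -1.0, 115.0, -33.0, 57.0, -9.0] F [0.0, -0.2, -0.6] op 65.8 grip 0.0
[-179.83627468   29.97955244   93.55394563]
scene seated in bed: n 673 [-6.3, 4.2, 97.3, 47.0, -80.4] h 39.2
top seated in bed: n 669 [-5.8, 4.6, 99.8, 43.9, -82.3] h 39.4
in n 5 dr [0.0001, 0.0004, -0.0] off [0.31, -0.02, 18.24] TCP [472.0, -260.4, 73.6]
```

Request:
send_rows(commands=[{"dr": [0, 0, 0], "offset": [0.3, 0, 18.2], "hand": 66}, {"dr": [0, 0, 0], "offset": [0.3, 0, 18.2], "hand": 66}, {"dr": [0, 0, 0], "offset": [0.3, 0, 18.2], "hand": 66}, {"dr": [0, 0, 0], "offset": [0.3, 0, 18.2], "hand": 66}, {"dr": [0, 0, 0], "offset": [0.3, 0, 18.2], "hand": 66}, {"dr": [0, 0, 0], "offset": [0, 0, 0], "hand": 30}, {"dr": [0, 0, 0], "offset": [0, 0, 0], "hand": 30}, {"dr": [0, 0, 0], "offset": [0, 0, 0], "hand": 30}, {"dr": [0, 0, 0], "offset": [0, 0, 0], "hand": 30}, {"dr": [0, 0, 0], "offset": [0, 0, 0], "hand": 30}])

```text
time_s: 70.35
ee_pos: [473.4, -260.0, 74.9]
tool_rot: [179.8, 30.1, 93.3]
wrist_force: [-1.4, 0.9, 1.8]
opening: 44.2
grip_force: 29.7
```

Request:
send_rows(commands=[{"dr": [0, 0, 0], "offset": [-0.9, 0, -2.3], "hand": 30}, {"dr": [0, 0, 0], "offset": [-0.9, 0, -2.3], "hand": 30}, {"dr": [0.0153, 0, 0.0265], "offset": [0.9, 2.2, -1], "hand": 30}, {"dr": [0.0153, 0, 0.0265], "offset": [0.9, 2.2, -1], "hand": 30}, {"dr": [0.0153, 0, 0.0265], "offset": [0.9, 2.2, -1], "hand": 30}, {"dr": [0.0153, 0, 0.0265], "offset": [0.9, 2.2, -1], "hand": 30}, {"dr": [0, 0, 0], "offset": [0, 0, 0], "hand": 30}])

```text
time_s: 71.22
ee_pos: [482.2, -253.9, 81.0]
tool_rot: [179.8, 30.1, 86.3]
wrist_force: [-0.2, -0.2, -2.0]
opening: 43.9
grip_force: 29.6
```

```bash
python3 tilt.py green
```

```text
[ 482.2 -253.9   81. ] [179.8  30.1  86.3] [-0.2 -0.2 -2. ] [0.45 0.01 0.04]
grasp in bed [ 1.7 40.8 25.7] F bed [-0.2 -0.7 -1.9]
scene 131 slope x,y deg [ 2.8 -0.7] h0 43.7 mean [-0.9 -5.1 43.7] [-1.7, -5.6, 43.6, 28.8, 88.6]
top 246 slope x,y deg [-0.1  0.3] h0 43.7 mean [ 1.6  2.4 43.7] [2.2, 1.9, 63.4, 29.6, 88.9]
```

Request:
send_rows(commands=[{"dr": [0, 0, 0], "offset": [0.7, -0.5, 0.7], "hand": 30}, {"dr": [0, 0, 0], "offset": [0.7, -0.5, 0.7], "hand": 30}, {"dr": [0, 0, 0], "offset": [0.7, 0, 0.7], "hand": 30}, {"dr": [0, 0, 0], "offset": [0.7, 0, 0.7], "hand": 30}, {"dr": [0, 0, 0], "offset": [0, 0, 0], "hand": 30}])

```text
time_s: 71.95
ee_pos: [480.7, -253.1, 77.3]
tool_rot: [179.8, 30.1, 86.3]
wrist_force: [-0.8, 0.2, -0.1]
opening: 44.1
grip_force: 29.6
```

Request:
send_rows(commands=[{"dr": [0, 0, 0], "offset": [0.7, 0, 0.7], "hand": 30}, {"dr": [0, 0, 0], "offset": [0, 0, 0], "hand": 30}])

```text
time_s: 72.2
ee_pos: [481.0, -253.2, 77.1]
tool_rot: [179.8, 30.2, 86.3]
wrist_force: [-2.5, 0.6, 4.7]
opening: 44.0
grip_force: 29.6
```

Request:
send_rows(commands=[{"dr": [0, 0, 0], "offset": [-0.7, 0, 0.7], "hand": 30}, {"dr": [0, 0, 0], "offset": [-0.7, 0, 0.7], "hand": 30}, {"dr": [0, 0, 0], "offset": [-0.7, 0, 0.7], "hand": 30}, {"dr": [0, 0, 0], "offset": [-0.7, 0, 0.7], "hand": 30}, {"dr": [0, 0, 0], "offset": [-0.7, 0, 0.7], "hand": 30}, {"dr": [0, 0, 0], "offset": [-0.7, 0, 0.7], "hand": 30}, {"dr": [0, 0, 0], "offset": [-0.7, 0, 0.7], "hand": 30}, {"dr": [0, 0, 0], "offset": [0, 0, 0], "hand": 30}])

```text
time_s: 73.2
ee_pos: [481.6, -259.8, 75.4]
tool_rot: [179.7, 30.2, 86.3]
wrist_force: [1.3, 1.2, 5.8]
opening: 43.9
grip_force: 29.6
```

```bash
python3 tilt.py green
```

```text
[ 481.6 -259.8   75.4] [179.7  30.2  86.3] [1.3 1.2 5.8] [-0.25  0.1   0.1 ]
grasp in bed [ 1.4 33.7 21.9] F bed [1.2 2.8 5.2]
scene 123 slope x,y deg [ 3.9 -0.5] h0 40.1 mean [ -1.3 -12.5  40.1] [-1.2, -12.9, 43.7, 27.3, 87.4]
top 252 slope x,y deg [ 0.4 -0.3] h0 40.3 mean [ 2.  -4.1 40.3] [1.9, -5.0, 63.8, 29.7, 89.0]
```

Request:
send_rows(commands=[{"dr": [0, 0, 0], "offset": [-0.7, 0, 0.7], "hand": 30}, {"dr": [0, 0, 0], "offset": [-0.7, 0, 0.7], "hand": 30}, {"dr": [0, 0, 0], "offset": [0, 0, 0], "hand": 30}])

```text
time_s: 73.68
ee_pos: [481.3, -261.7, 74.9]
tool_rot: [179.7, 30.2, 86.3]
wrist_force: [-0.2, 0.8, 6.1]
opening: 44.3
grip_force: 29.6
```

Request:
send_rows(commands=[{"dr": [0, 0, 0], "offset": [-0.7, 0, 0.7], "hand": 30}, {"dr": [0, 0, 0], "offset": [0, 0, 0], "hand": 30}])

```text
time_s: 73.92
ee_pos: [481.3, -262.1, 74.8]
tool_rot: [179.7, 30.1, 86.3]
wrist_force: [0.3, 5.1, 9.3]
opening: 44.1
grip_force: 29.6
```

Request:
send_rows(commands=[{"dr": [0, 0, 0], "offset": [-0.7, 0, 0.7], "hand": 30}, {"dr": [0, 0, 0], "offset": [0, 0, 0], "hand": 30}])

```text
time_s: 74.18
ee_pos: [481.3, -262.2, 74.7]
tool_rot: [179.7, 30.1, 86.3]
wrist_force: [-1.2, 12.3, 14.0]
opening: 44.0
grip_force: 29.7
```

```bash
python3 tilt.py green
```

```text
[ 481.3 -262.2   74.7] [179.7  30.1  86.3] [-1.2 12.3 14. ] [ 0.57  0.59 -0.35]
grasp in bed [ 1.3 31.2 21.9] F bed [-2.  15.4 10.4]
scene 120 slope x,y deg [ 2.3 -0.2] h0 40.2 mean [ -1.3 -14.3  40.2] [-1.0, -15.0, 40.8, 27.4, 88.5]
top 239 slope x,y deg [2.3 0. ] h0 40.3 mean [ 1.2 -7.  40.3] [1.9, -7.2, 65.4, 29.0, 88.7]
```

Request:
send_rows(commands=[{"dr": [0, 0, 0], "offset": [0.4, 0, -1.4], "hand": 30}, {"dr": [0, 0, 0], "offset": [0, 0, 0], "hand": 64}, {"dr": [0, 0, 0], "offset": [0, 0, 0], "hand": 64}, {"dr": [0, 0, 0], "offset": [0, 0, 0], "hand": 64}, {"dr": [0, 0, 0], "offset": [0, 0, -10], "hand": 64}, {"dr": [0, 0, 0], "offset": [0, 0, -30], "hand": 64}, {"dr": [0, 0, 0], "offset": [0, 0, -40], "hand": 64}, {"dr": [0, 0, 0], "offset": [0, 0, -40], "hand": 64}, {"dr": [0, 0, 0], "offset": [-20, 0, -20], "hand": 64}, {"dr": [0, 0, 0], "offset": [0, 0, 0], "hand": 64}])

```text
time_s: 75.53
ee_pos: [484.7, -209.7, 208.5]
tool_rot: [179.4, 30.2, 86.2]
wrist_force: [-0.0, 0.5, -0.2]
opening: 64.3
grip_force: 0.0
```

Run:
```python
from h import *
st(); seated('green'); seated('yellow'); post(); nest('red',[616,262])
c=plan(now(),fx(0,-84,150),100.9,15,8,0,'tohandle'); c=plan(c,fx(0,-84,62),100.9,15,5,0,'down')
```

```text
t 75.53 q [-20.0, -0.0, 107.0, -32.0, 67.0, -5.0] F [-0.0, 0.5, -0.2] op 64.3 grip 0.0
scene seated in bed: n 714 [0.6, 2.3, 98.6, 46.7, 89.0] h 39.1
top seated in bed: n 679 [1.4, 3.4, 99.3, 44.6, 89.7] h 39.7
scene seated in bed: n 525 [1.6, 1.2, 98.2, 47.4, -88.5] h 39.3
top seated in bed: n 703 [1.5, 2.6, 99.5, 44.0, 89.9] h 39.9
scene post 77 [-0.0, -84.7, 18.6, 16.5, -3.1]
top post 0 0
scene nest red [616.0, 263.3, 96.0, 46.6, -85.2] tag [622.  222.7  40.3] net [[627.0, 262.0], [535.0, -83.0]]
top nest red [617.7, 262.4, 96.5, 46.0, -85.2] tag [620.6 223.1  39.4] net [[614.0, 260.0]]
tohandle n 8 dr [-0.004, 0.0978, -0.0322] off [14.49, 6.61, 6.79] TCP [528.5, -105.6, 131.6]
down n 5 dr [0.0, 0.0, 0.0] off [-4.56, -0.0, 17.0] TCP [528.5, -105.6, 43.6]
```

Request:
send_rows(commands=[{"dr": [-0.004, 0.098, -0.032], "offset": [14.5, 6.6, 6.8], "hand": 60}, {"dr": [-0.004, 0.098, -0.032], "offset": [14.5, 6.6, 6.8], "hand": 60}, {"dr": [-0.004, 0.098, -0.032], "offset": [14.5, 6.6, 6.8], "hand": 60}, {"dr": [-0.004, 0.098, -0.032], "offset": [14.5, 6.6, 6.8], "hand": 60}, {"dr": [-0.004, 0.098, -0.032], "offset": [14.5, 6.6, 6.8], "hand": 60}, {"dr": [-0.004, 0.098, -0.032], "offset": [14.5, 6.6, 6.8], "hand": 60}, {"dr": [-0.004, 0.098, -0.032], "offset": [14.5, 6.6, 6.8], "hand": 60}, {"dr": [-0.004, 0.098, -0.032], "offset": [14.5, 6.6, 6.8], "hand": 60}, {"dr": [0, 0, 0], "offset": [0, 0, 0], "hand": 60}])

```text
time_s: 77.15
ee_pos: [528.3, -106.1, 131.2]
tool_rot: [-179.9, -15.1, 100.7]
wrist_force: [-0.0, 0.7, 0.4]
opening: 59.8
grip_force: 0.0
```

Run:
```python
from h import *
st(); c=plan(now(),fx(0,-84,62),100.9,15,5,0,'down')
```

```text
t 77.15 q [-31.0, 14.0, 97.0, 11.0, 80.0, -45.0] F [-0.0, 0.7, 0.4] op 59.8 grip 0.0
down n 5 dr [-0.0001, -0.0003, -0.0005] off [-4.45, 0.05, 16.93] TCP [528.5, -105.6, 43.6]
```

Request:
send_rows(commands=[{"dr": [0, 0, 0], "offset": [-4.5, 0, 16.9], "hand": 60}, {"dr": [0, 0, 0], "offset": [-4.5, 0, 16.9], "hand": 60}, {"dr": [0, 0, 0], "offset": [-4.5, 0, 16.9], "hand": 60}, {"dr": [0, 0, 0], "offset": [-4.5, 0, 16.9], "hand": 60}, {"dr": [0, 0, 0], "offset": [-4.5, 0, 16.9], "hand": 60}, {"dr": [0, 0, 0], "offset": [0, 0, 0], "hand": 8}, {"dr": [0, 0, 0], "offset": [0, 0, 0], "hand": 8}, {"dr": [0, 0, 0], "offset": [0, 0, 0], "hand": 8}, {"dr": [0, 0, 0], "offset": [0, 0, 0], "hand": 8}, {"dr": [0, 0, 0], "offset": [0, 0, 0], "hand": 8}, {"dr": [0, 0, 0], "offset": [0, 0, 0], "hand": 8}])

```text
time_s: 78.53
ee_pos: [527.7, -105.8, 45.3]
tool_rot: [-179.9, -15.0, 100.9]
wrist_force: [-5.3, -1.2, 3.8]
opening: 18.1
grip_force: 30.0
```

Request:
send_rows(commands=[{"dr": [0, 0, 0], "offset": [-2.9, 0, -0.8], "hand": 8}, {"dr": [0, 0, 0], "offset": [-2.9, 0, -0.8], "hand": 8}, {"dr": [0, 0, 0], "offset": [-2.9, 0, -0.8], "hand": 8}, {"dr": [0, 0, 0], "offset": [-2.9, 0, -0.8], "hand": 8}, {"dr": [0, 0, 0], "offset": [-2.9, 0, -0.8], "hand": 8}, {"dr": [0, 0, 0], "offset": [-2.9, 0, -0.8], "hand": 8}, {"dr": [0, 0, 0], "offset": [-2.9, 0, -0.8], "hand": 8}, {"dr": [0, 0, 0], "offset": [-2.9, 0, -0.8], "hand": 8}, {"dr": [0, 0, 0], "offset": [0, 0, 0], "hand": 8}])

```text
time_s: 79.65
ee_pos: [532.0, -128.5, 45.3]
tool_rot: [-179.9, -15.2, 100.9]
wrist_force: [-5.6, 1.4, 4.2]
opening: 17.7
grip_force: 30.0
```

Request:
send_rows(commands=[{"dr": [0, 0, 0], "offset": [1, 0, 0.3], "hand": 8}, {"dr": [0, 0, 0], "offset": [0, 0, 0], "hand": 60}, {"dr": [0, 0, 0], "offset": [0, 0, 0], "hand": 60}, {"dr": [0, 0, 0], "offset": [0, 0, 0], "hand": 60}, {"dr": [0, 0, 0], "offset": [0, 0, -20], "hand": 80}, {"dr": [0, 0, 0], "offset": [0, 0, -40], "hand": 80}, {"dr": [0, 0, 0], "offset": [0, 0, -40], "hand": 80}, {"dr": [0, 0, 0], "offset": [0, 0, 0], "hand": 80}])

```text
time_s: 80.65
ee_pos: [540.2, -155.4, 145.0]
tool_rot: [179.6, -14.7, 100.9]
wrist_force: [-0.6, 0.7, 0.3]
opening: 79.8
grip_force: 0.0
```

Run:
```python
from h import *
st(); post(); nest('red',[616.8,262.8])
g=np.array([616.8,262.9,27])+26*xb(-85.2)
c=plan(now(),g+[0,0,20],94.8,35,12,90,'pre'); c=plan(c,g,94.8,35,6,0,'down')
```

```text
t 80.65 q [-35.0, 17.0, 92.0, 11.0, 82.0, -48.0] F [-0.6, 0.7, 0.3] op 79.8 grip 0.0
scene post 74 [-1.0, -106.8, 18.8, 15.8, -3.0]
top post 51 [-0.6, -107.9, 17.8, 15.9, 83.0]
scene nest red [616.1, 263.4, 96.0, 47.2, -84.9] tag [621.7 222.3  40.2] net [[627.0, 261.0], [619.0, -322.0], [387.0, -340.0]]
top nest red [617.5, 263.2, 95.2, 45.3, -86.2] tag [621.3 223.7  39.4] net [[614.0, 262.0]]
pre n 12 dr [-0.0038, 0.0288, 0.008] off [24.27, 11.13, 14.16] TCP [622.4, 196.4, 105.2]
down n 6 dr [0.0, 0.0, 0.0] off [-1.91, -0.0, 17.73] TCP [618.1, 247.9, 11.4]
```

Request:
send_rows(commands=[{"dr": [-0.0038, 0.0288, 0.008], "offset": [24.3, 11.1, 14.2], "hand": 80}, {"dr": [-0.0038, 0.0288, 0.008], "offset": [24.3, 11.1, 14.2], "hand": 80}, {"dr": [-0.0038, 0.0288, 0.008], "offset": [24.3, 11.1, 14.2], "hand": 80}, {"dr": [-0.0038, 0.0288, 0.008], "offset": [24.3, 11.1, 14.2], "hand": 80}, {"dr": [-0.0038, 0.0288, 0.008], "offset": [24.3, 11.1, 14.2], "hand": 80}, {"dr": [-0.0038, 0.0288, 0.008], "offset": [24.3, 11.1, 14.2], "hand": 80}, {"dr": [-0.0038, 0.0288, 0.008], "offset": [24.3, 11.1, 14.2], "hand": 80}, {"dr": [-0.0038, 0.0288, 0.008], "offset": [24.3, 11.1, 14.2], "hand": 80}, {"dr": [-0.0038, 0.0288, 0.008], "offset": [24.3, 11.1, 14.2], "hand": 80}, {"dr": [-0.0038, 0.0288, 0.008], "offset": [24.3, 11.1, 14.2], "hand": 80}, {"dr": [-0.0038, 0.0288, 0.008], "offset": [24.3, 11.1, 14.2], "hand": 80}, {"dr": [-0.0038, 0.0288, 0.008], "offset": [24.3, 11.1, 14.2], "hand": 80}])

```text
time_s: 82.45
ee_pos: [623.7, 197.8, 106.1]
tool_rot: [179.9, -35.0, 94.8]
wrist_force: [0.5, -0.1, 0.3]
opening: 79.7
grip_force: 0.0
```

Request:
send_rows(commands=[{"dr": [0, 0, 0], "offset": [0, 0, 0], "hand": 80}])

```text
time_s: 82.58
ee_pos: [623.1, 197.9, 105.8]
tool_rot: [179.9, -34.9, 94.9]
wrist_force: [0.2, -0.5, -0.4]
opening: 80.0
grip_force: 0.0
```

Run:
```python
from h import *
st(); nest('red',[616.8,263])
g=np.array([616.8,263,27])+26*xb(-85.2)
c=plan(now(),g,94.8,35,6,0,'down')
```

```text
t 82.58 q [-10.0, 28.0, 88.0, 35.0, 77.0, -26.0] F [0.2, -0.5, -0.4] op 80.0 grip 0.0
scene nest red [616.3, 263.3, 96.3, 46.2, -85.2] tag [625.2 223.8  40.3] net [[628.0, 264.0]]
top nest red [617.3, 262.9, 95.2, 44.5, -85.4] tag [620.7 223.5  39.5] net [[613.0, 258.0]]
down n 6 dr [0.0004, 0.0004, 0.0] off [-1.8, -0.16, 17.98] TCP [618.1, 248.0, 11.4]
```

Request:
send_rows(commands=[{"dr": [0, 0, 0], "offset": [-1.8, -0.1, 18], "hand": 80}, {"dr": [0, 0, 0], "offset": [-1.8, -0.1, 18], "hand": 80}, {"dr": [0, 0, 0], "offset": [-1.8, -0.1, 18], "hand": 80}, {"dr": [0, 0, 0], "offset": [-1.8, -0.1, 18], "hand": 80}, {"dr": [0, 0, 0], "offset": [-1.8, -0.1, 18], "hand": 80}, {"dr": [0, 0, 0], "offset": [-1.8, -0.1, 18], "hand": 80}, {"dr": [0, 0, 0], "offset": [0, 0, 0], "hand": 30}, {"dr": [0, 0, 0], "offset": [0, 0, 0], "hand": 30}, {"dr": [0, 0, 0], "offset": [0, 0, 0], "hand": 30}, {"dr": [0, 0, 0], "offset": [0, 0, 0], "hand": 30}, {"dr": [0, 0, 0], "offset": [0, 0, 0], "hand": 30}, {"dr": [0, 0, 0], "offset": [0, 0, 0], "hand": 30}])

```text
time_s: 84.28
ee_pos: [618.9, 248.3, 11.9]
tool_rot: [179.8, -34.9, 94.9]
wrist_force: [0.1, -2.9, 5.1]
opening: 44.0
grip_force: 30.0
```

Request:
send_rows(commands=[{"dr": [0, 0, 0], "offset": [5, 0, -8], "hand": 30}, {"dr": [0, 0, 0], "offset": [17, 0, -24], "hand": 30}, {"dr": [0, 0, 0], "offset": [17, 0, -24], "hand": 30}, {"dr": [0, 0, 0], "offset": [17, 0, -24], "hand": 30}, {"dr": [0, 0, 0], "offset": [17, 0, -24], "hand": 30}, {"dr": [0, 0, 0], "offset": [17, 0, -24], "hand": 30}])

```text
time_s: 85.02
ee_pos: [617.4, 249.2, 168.4]
tool_rot: [179.9, -34.9, 94.8]
wrist_force: [1.0, -0.3, -2.4]
opening: 44.0
grip_force: 30.0
```

Run:
```python
from h import *
st(); 
c=plan(now(),fx(-1,5,240),100.9,-55,12,0,'tofix')
```

```text
t 85.03 q [-5.0, 23.0, 86.0, 35.0, 79.0, -19.0] F [1.0, -0.3, -2.4] op 44.0 grip 30.0
tofix n 12 dr [-0.0017, -0.1305, -0.0097] off [-25.61, -11.49, -3.0] TCP [514.5, -38.5, 229.1]
```

Request:
send_rows(commands=[{"dr": [0, 0, 0], "offset": [23, 0, -33], "hand": 30}])

```text
time_s: 85.15
ee_pos: [616.6, 249.2, 207.6]
tool_rot: [-179.9, -34.9, 94.7]
wrist_force: [-0.5, 0.1, -1.1]
opening: 43.9
grip_force: 30.0
```

Request:
send_rows(commands=[{"dr": [-0.0017, -0.1305, -0.0097], "offset": [-25.6, -11.5, -3], "hand": 30}, {"dr": [-0.0017, -0.1305, -0.0097], "offset": [-25.6, -11.5, -3], "hand": 30}, {"dr": [-0.0017, -0.1305, -0.0097], "offset": [-25.6, -11.5, -3], "hand": 30}, {"dr": [-0.0017, -0.1305, -0.0097], "offset": [-25.6, -11.5, -3], "hand": 30}, {"dr": [-0.0017, -0.1305, -0.0097], "offset": [-25.6, -11.5, -3], "hand": 30}, {"dr": [-0.0017, -0.1305, -0.0097], "offset": [-25.6, -11.5, -3], "hand": 30}, {"dr": [-0.0017, -0.1305, -0.0097], "offset": [-25.6, -11.5, -3], "hand": 30}, {"dr": [-0.0017, -0.1305, -0.0097], "offset": [-25.6, -11.5, -3], "hand": 30}, {"dr": [-0.0017, -0.1305, -0.0097], "offset": [-25.6, -11.5, -3], "hand": 30}, {"dr": [-0.0017, -0.1305, -0.0097], "offset": [-25.6, -11.5, -3], "hand": 30}, {"dr": [-0.0017, -0.1305, -0.0097], "offset": [-25.6, -11.5, -3], "hand": 30}, {"dr": [-0.0017, -0.1305, -0.0097], "offset": [-25.6, -11.5, -3], "hand": 30}])

```text
time_s: 86.65
ee_pos: [514.0, -38.7, 268.6]
tool_rot: [179.9, 55.1, 100.8]
wrist_force: [-0.3, -0.7, -1.2]
opening: 43.6
grip_force: 30.0
```

Request:
send_rows(commands=[{"dr": [0, 0, 0], "offset": [0, 0, 0], "hand": 30}, {"dr": [0, 0, 0], "offset": [0, 0, 0], "hand": 30}])

```text
time_s: 86.9
ee_pos: [514.9, -38.1, 267.9]
tool_rot: [179.8, 54.8, 100.7]
wrist_force: [-0.5, 0.7, -2.1]
opening: 44.1
grip_force: 30.0
```

Run:
```python
from h import *
st(); fin(); print(robot.get_obs()['tool_rot'])
c=plan(now(),fx(0,5,102),100.9,-55,10,0,'down1')
```

```text
t 86.9 q [12.0, 5.0, 106.0, -56.0, 79.0, 18.0] F [-0.5, 0.7, -2.1] op 44.1 grip 30.0
grasp in fixture [ -0.6   5.3 278.8]
[179.79899599  54.78712361 100.69574799]
down1 n 10 dr [0.0001, -0.0004, -0.0002] off [14.44, 0.04, 10.19] TCP [515.5, -38.3, 91.1]
```

Request:
send_rows(commands=[{"dr": [0, 0, 0], "offset": [14.4, 0, 10.2], "hand": 30}, {"dr": [0, 0, 0], "offset": [14.4, 0, 10.2], "hand": 30}, {"dr": [0, 0, 0], "offset": [14.4, 0, 10.2], "hand": 30}, {"dr": [0, 0, 0], "offset": [14.4, 0, 10.2], "hand": 30}, {"dr": [0, 0, 0], "offset": [14.4, 0, 10.2], "hand": 30}, {"dr": [0, 0, 0], "offset": [14.4, 0, 10.2], "hand": 30}, {"dr": [0, 0, 0], "offset": [14.4, 0, 10.2], "hand": 30}, {"dr": [0, 0, 0], "offset": [0, 0, 0], "hand": 30}])

```text
time_s: 87.9
ee_pos: [514.0, -39.2, 143.0]
tool_rot: [-179.8, 54.9, 101.0]
wrist_force: [0.7, -0.2, -2.0]
opening: 43.8
grip_force: 30.0
```

Run:
```python
from h import *
st(); fin(); topface('red',zlo=130,zhi=200)
c=plan(now(),fx(0,5,96),100.9,-55,4,0,'down1')
```

```text
t 87.9 q [12.0, 16.0, 110.0, -60.0, 71.0, 31.0] F [0.7, -0.2, -2.0] op 43.8 grip 30.0
grasp in fixture [ -1.6   4.3 153.9]
scene 404 top z 174.7 [511.8, -32.0, 49.2, 40.5, 8.0] fix xy [-2.4 -3.7]
top 304 top z 176.7 [514.4, -30.7, 45.9, 39.8, 11.2] fix xy [ 0.4 -2.9]
down1 n 4 dr [0.0002, -0.0001, -0.0004] off [12.36, 0.07, 8.46] TCP [515.5, -38.3, 85.1]
```

Request:
send_rows(commands=[{"dr": [0, 0, 0], "offset": [9.9, 0.1, 6.9], "hand": 30}, {"dr": [0, 0, 0], "offset": [9.9, 0.1, 6.9], "hand": 30}, {"dr": [0, 0, 0], "offset": [9.9, 0.1, 6.9], "hand": 30}, {"dr": [0, 0, 0], "offset": [9.9, 0.1, 6.9], "hand": 30}, {"dr": [0, 0, 0], "offset": [9.9, 0.1, 6.9], "hand": 30}, {"dr": [0, 0, 0], "offset": [0, 0, 0], "hand": 30}])

```text
time_s: 88.75
ee_pos: [514.8, -38.9, 83.2]
tool_rot: [-179.9, 54.9, 100.9]
wrist_force: [-0.1, 0.1, -0.9]
opening: 44.2
grip_force: 30.0
```

Request:
send_rows(commands=[{"dr": [0, 0, 0], "offset": [0.8, 0, 0.6], "hand": 30}, {"dr": [0, 0, 0], "offset": [0.8, 0, 0.6], "hand": 30}, {"dr": [0, 0, 0], "offset": [0, 0, 0], "hand": 30}])

```text
time_s: 89.12
ee_pos: [515.8, -38.7, 82.7]
tool_rot: [179.8, 55.0, 100.7]
wrist_force: [-0.6, -0.2, -1.5]
opening: 44.3
grip_force: 30.0
```

Request:
send_rows(commands=[{"dr": [0, 0, 0], "offset": [0.8, 0, 0.6], "hand": 30}, {"dr": [0, 0, 0], "offset": [0, 0, 0], "hand": 30}])

```text
time_s: 89.38
ee_pos: [515.6, -38.8, 81.5]
tool_rot: [179.8, 55.0, 100.7]
wrist_force: [0.3, 0.5, -1.6]
opening: 43.8
grip_force: 30.0
```

Run:
```python
from h import *
st(); fin(); topface('red',zlo=100,zhi=125)
```

```text
t 89.38 q [12.0, 23.0, 110.0, -62.0, 68.0, 37.0] F [0.3, 0.5, -1.6] op 43.8 grip 30.0
grasp in fixture [-0.   4.4 92.4]
scene 362 top z 113.0 [513.0, -30.3, 50.6, 38.9, 7.8] fix xy [-0.9 -2.3]
top 275 top z 114.0 [515.9, -30.3, 46.1, 40.1, 11.4] fix xy [ 1.9 -2.8]
```

Request:
send_rows(commands=[{"dr": [0, 0, 0], "offset": [0.8, 0, 0.6], "hand": 30}, {"dr": [0, 0, 0], "offset": [0.8, 0, 0.6], "hand": 30}, {"dr": [0, 0, 0], "offset": [0, 0, 0], "hand": 30}])

```text
time_s: 89.85
ee_pos: [515.6, -38.9, 79.3]
tool_rot: [179.9, 54.9, 100.8]
wrist_force: [0.9, -0.1, -1.7]
opening: 43.5
grip_force: 30.0
```

Request:
send_rows(commands=[{"dr": [0, 0, 0], "offset": [0.8, 0, 0.6], "hand": 30}, {"dr": [0, 0, 0], "offset": [0, 0, 0], "hand": 30}])

```text
time_s: 90.1
ee_pos: [515.8, -38.9, 78.8]
tool_rot: [179.8, 55.0, 100.7]
wrist_force: [-1.3, 1.1, 0.0]
opening: 43.7
grip_force: 30.0
```

Request:
send_rows(commands=[{"dr": [0, 0, 0], "offset": [0.5, 0, 0.4], "hand": 30}, {"dr": [0, 0, 0], "offset": [0, 0, 0], "hand": 30}])

```text
time_s: 90.35
ee_pos: [515.9, -39.0, 78.7]
tool_rot: [179.8, 55.0, 100.7]
wrist_force: [-1.9, 2.3, 5.6]
opening: 44.0
grip_force: 30.0
```

Seated. Release, retreat, and move above the handle.

Request:
send_rows(commands=[{"dr": [0, 0, 0], "offset": [0, 0, 0], "hand": 80}, {"dr": [0, 0, 0], "offset": [0, 0, 0], "hand": 80}, {"dr": [0, 0, 0], "offset": [0, 0, 0], "hand": 80}, {"dr": [0, 0, 0], "offset": [0, 0, -10], "hand": 80}, {"dr": [0, 0, 0], "offset": [0, 0, -25], "hand": 80}, {"dr": [0, 0, 0], "offset": [0, 0, -25], "hand": 80}, {"dr": [0, 0, 0], "offset": [-20, 0, -20], "hand": 80}, {"dr": [0, 0, 0], "offset": [-30, 0, -15], "hand": 80}, {"dr": [0, 0, 0], "offset": [-30, 0, -15], "hand": 80}])

```text
time_s: 91.48
ee_pos: [507.0, 4.9, 207.7]
tool_rot: [179.8, 54.9, 100.8]
wrist_force: [-0.5, -0.2, -0.3]
opening: 80.2
grip_force: 0.0
```

Request:
send_rows(commands=[{"dr": [0, 0.111, 0], "offset": [-8, 0, 14.4], "hand": 60}, {"dr": [0, 0.111, 0], "offset": [-8, 0, 14.4], "hand": 60}, {"dr": [0, 0.111, 0], "offset": [-8, 0, 14.4], "hand": 60}, {"dr": [0, 0.111, 0], "offset": [-8, 0, 14.4], "hand": 60}, {"dr": [0, 0.111, 0], "offset": [-8, 0, 14.4], "hand": 60}, {"dr": [0, 0.111, 0], "offset": [-8, 0, 14.4], "hand": 60}, {"dr": [0, 0.111, 0], "offset": [-8, 0, 14.4], "hand": 60}, {"dr": [0, 0.111, 0], "offset": [-8, 0, 14.4], "hand": 60}, {"dr": [0, 0.111, 0], "offset": [-8, 0, 14.4], "hand": 60}, {"dr": [0, 0.111, 0], "offset": [-8, 0, 14.4], "hand": 60}, {"dr": [0, 0.111, 0], "offset": [-8, 0, 14.4], "hand": 60}, {"dr": [0, 0, 0], "offset": [0, 0, 0], "hand": 60}])

```text
time_s: 92.98
ee_pos: [531.9, -128.6, 100.7]
tool_rot: [-179.9, -15.1, 100.7]
wrist_force: [-0.3, -0.7, -0.3]
opening: 59.9
grip_force: 0.0
```

Run:
```python
from h import *
st(); topface('red',zlo=100,zhi=125); post()
c=plan(now(),fx(0,-107,62),100.9,15,4,0,'down')
```

```text
t 92.97 q [-33.0, 18.0, 96.0, 11.0, 77.0, -47.0] F [-0.3, -0.7, -0.3] op 59.9 grip 0.0
scene 367 top z 110.1 [513.9, -31.1, 46.4, 39.4, 12.8] fix xy [-0.2 -3.2]
top 256 top z 111.4 [515.1, -30.7, 43.2, 39.5, 10.7] fix xy [ 1.  -3.1]
scene post 8 [7.8, -105.6, 14.3, 5.2, -78.1]
top post 38 [-0.6, -105.8, 17.0, 16.0, 79.8]
down n 4 dr [0.0005, 0.0004, 0.0005] off [-4.13, -0.16, 14.31] TCP [532.8, -128.1, 43.6]
```

Request:
send_rows(commands=[{"dr": [0, 0, 0], "offset": [-3.8, 0, 14.3], "hand": 60}, {"dr": [0, 0, 0], "offset": [-3.8, 0, 14.3], "hand": 60}, {"dr": [0, 0, 0], "offset": [-3.8, 0, 14.3], "hand": 60}, {"dr": [0, 0, 0], "offset": [-3.8, 0, 14.3], "hand": 60}, {"dr": [0, 0, 0], "offset": [0, 0, 0], "hand": 8}, {"dr": [0, 0, 0], "offset": [0, 0, 0], "hand": 8}, {"dr": [0, 0, 0], "offset": [0, 0, 0], "hand": 8}, {"dr": [0, 0, 0], "offset": [0, 0, 0], "hand": 8}, {"dr": [0, 0, 0], "offset": [0, 0, 0], "hand": 8}, {"dr": [0, 0, 0], "offset": [0, 0, 0], "hand": 8}])

```text
time_s: 94.42
ee_pos: [531.9, -128.0, 43.4]
tool_rot: [-180.0, -15.0, 100.9]
wrist_force: [-4.9, -1.7, 4.5]
opening: 17.8
grip_force: 30.0
```

Request:
send_rows(commands=[{"dr": [0, 0, 0], "offset": [1.9, 0, 0.5], "hand": 8}, {"dr": [0, 0, 0], "offset": [1.9, 0, 0.5], "hand": 8}, {"dr": [0, 0, 0], "offset": [1.9, 0, 0.5], "hand": 8}, {"dr": [0, 0, 0], "offset": [1.9, 0, 0.5], "hand": 8}, {"dr": [0, 0, 0], "offset": [1.9, 0, 0.5], "hand": 8}, {"dr": [0, 0, 0], "offset": [1.9, 0, 0.5], "hand": 8}, {"dr": [0, 0, 0], "offset": [1.9, 0, 0.5], "hand": 8}, {"dr": [0, 0, 0], "offset": [0, 0, 0], "hand": 8}])

```text
time_s: 95.42
ee_pos: [529.4, -115.0, 43.4]
tool_rot: [-180.0, -14.9, 100.9]
wrist_force: [-4.4, -3.0, 3.6]
opening: 17.5
grip_force: 30.0
```

Request:
send_rows(commands=[{"dr": [0, 0, 0], "offset": [1, 0, 0.3], "hand": 8}, {"dr": [0, 0, 0], "offset": [1, 0, 0.3], "hand": 8}, {"dr": [0, 0, 0], "offset": [1, 0, 0.3], "hand": 8}, {"dr": [0, 0, 0], "offset": [1, 0, 0.3], "hand": 8}, {"dr": [0, 0, 0], "offset": [1, 0, 0.3], "hand": 8}, {"dr": [0, 0, 0], "offset": [1, 0, 0.3], "hand": 8}, {"dr": [0, 0, 0], "offset": [0, 0, 0], "hand": 8}])

```text
time_s: 96.3
ee_pos: [528.3, -109.0, 43.3]
tool_rot: [-180.0, -14.9, 100.9]
wrist_force: [-5.6, -4.7, 6.0]
opening: 17.6
grip_force: 30.0
```

Request:
send_rows(commands=[{"dr": [0, 0, 0], "offset": [1, 0, 0.3], "hand": 8}, {"dr": [0, 0, 0], "offset": [0, 0, 0], "hand": 8}])

```text
time_s: 96.55
ee_pos: [528.1, -108.1, 43.3]
tool_rot: [-180.0, -14.9, 100.9]
wrist_force: [-5.4, -4.1, 3.8]
opening: 17.7
grip_force: 30.0
```

Request:
send_rows(commands=[{"dr": [0, 0, 0], "offset": [1, 0, 0.3], "hand": 8}, {"dr": [0, 0, 0], "offset": [0, 0, 0], "hand": 8}])

```text
time_s: 96.8
ee_pos: [528.0, -107.2, 43.4]
tool_rot: [-180.0, -14.9, 100.9]
wrist_force: [-5.2, -4.9, 4.8]
opening: 17.7
grip_force: 30.0
```

Run:
```python
from h import *
st(); fin()
```

```text
t 96.8 q [-31.0, 21.0, 99.0, 12.0, 70.0, -47.0] F [-5.2, -4.9, 4.8] op 17.7 grip 30.0
grasp in fixture [ -0.8 -85.5  61.7]
```

Request:
send_rows(commands=[{"dr": [0, 0, 0], "offset": [1, 0, 0.3], "hand": 8}, {"dr": [0, 0, 0], "offset": [0, 0, 0], "hand": 8}])

```text
time_s: 97.05
ee_pos: [527.8, -106.2, 43.4]
tool_rot: [-180.0, -14.9, 100.9]
wrist_force: [-5.3, -4.7, 5.1]
opening: 18.2
grip_force: 30.0
```

Request:
send_rows(commands=[{"dr": [0, 0, 0], "offset": [1, 0, 0.3], "hand": 8}, {"dr": [0, 0, 0], "offset": [0, 0, 0], "hand": 8}])

```text
time_s: 97.3
ee_pos: [527.6, -105.3, 43.3]
tool_rot: [-180.0, -14.9, 100.9]
wrist_force: [-6.5, -5.2, 5.8]
opening: 17.5
grip_force: 30.0
```

Request:
send_rows(commands=[{"dr": [0, 0, 0], "offset": [1, 0, 0.3], "hand": 8}, {"dr": [0, 0, 0], "offset": [0, 0, 0], "hand": 8}])

```text
time_s: 97.55
ee_pos: [527.6, -105.3, 43.4]
tool_rot: [180.0, -14.8, 100.9]
wrist_force: [-5.9, -8.3, 4.3]
opening: 17.8
grip_force: 30.0
```

Request:
send_rows(commands=[{"dr": [0, 0, 0], "offset": [1, 0, 0.3], "hand": 8}, {"dr": [0, 0, 0], "offset": [0, 0, 0], "hand": 8}])

```text
time_s: 97.8
ee_pos: [527.6, -105.3, 43.4]
tool_rot: [180.0, -14.7, 100.9]
wrist_force: [-4.8, -11.1, 3.1]
opening: 17.9
grip_force: 30.0
```

Run:
```python
from h import *
st(); fin()
```

```text
t 97.8 q [-31.0, 21.0, 100.0, 12.0, 70.0, -47.0] F [-4.8, -11.1, 3.1] op 17.9 grip 30.0
grasp in fixture [ -0.8 -83.5  61.7]
```

The jaw bears on red. Release the handle, check, then regrasp.

Request:
send_rows(commands=[{"dr": [0, 0, 0], "offset": [-2, 0, -0.5], "hand": 60}, {"dr": [0, 0, 0], "offset": [0, 0, 0], "hand": 60}, {"dr": [0, 0, 0], "offset": [0, 0, 0], "hand": 60}, {"dr": [0, 0, 0], "offset": [0, 0, -10], "hand": 60}, {"dr": [0, 0, 0], "offset": [0, 0, -30], "hand": 80}, {"dr": [0, 0, 0], "offset": [0, 0, -40], "hand": 80}, {"dr": [0, 0, 0], "offset": [0, 0, -20], "hand": 80}, {"dr": [0, 0, 0], "offset": [0, 0, 0], "hand": 80}])

```text
time_s: 98.8
ee_pos: [534.3, -130.3, 141.4]
tool_rot: [179.7, -14.8, 100.9]
wrist_force: [-0.8, 0.1, -0.4]
opening: 80.1
grip_force: 0.0
```

Run:
```python
from h import *
st(); topface('red',zlo=100,zhi=125); post()
c=plan(now(),fx(0.5,0,91),100.9,45,6,80,'pre'); c=plan(c,fx(0.5,0,91),100.9,45,5,0,'in')
```

```text
t 98.8 q [-33.0, 15.0, 94.0, 11.0, 81.0, -46.0] F [-0.8, 0.1, -0.4] op 80.1 grip 0.0
scene 361 top z 110.3 [514.7, -27.9, 45.2, 38.8, 10.9] fix xy [ 1.2 -0.2]
top 251 top z 111.3 [514.1, -27.7, 43.6, 39.0, 11.2] fix xy [0.6 0.1]
scene post 74 [0.2, -84.9, 19.3, 16.2, -3.6]
top post 50 [-0.4, -83.5, 17.9, 17.0, 1.7]
pre n 6 dr [-0.0, 0.087, -0.0001] off [8.55, 0.21, 5.18] TCP [522.1, -70.2, 134.1]
in n 5 dr [0.0, 0.0, 0.0] off [-0.0, -0.0, 16.0] TCP [511.5, -14.6, 77.6]
```

Request:
send_rows(commands=[{"dr": [0, 0.087, 0], "offset": [8.5, 0.2, 5.2], "hand": 80}, {"dr": [0, 0.087, 0], "offset": [8.5, 0.2, 5.2], "hand": 80}, {"dr": [0, 0.087, 0], "offset": [8.5, 0.2, 5.2], "hand": 80}, {"dr": [0, 0.087, 0], "offset": [8.5, 0.2, 5.2], "hand": 80}, {"dr": [0, 0.087, 0], "offset": [8.5, 0.2, 5.2], "hand": 80}, {"dr": [0, 0.087, 0], "offset": [8.5, 0.2, 5.2], "hand": 80}, {"dr": [0, 0, 0], "offset": [0, 0, 16], "hand": 80}, {"dr": [0, 0, 0], "offset": [0, 0, 16], "hand": 80}, {"dr": [0, 0, 0], "offset": [0, 0, 16], "hand": 80}, {"dr": [0, 0, 0], "offset": [0, 0, 16], "hand": 80}, {"dr": [0, 0, 0], "offset": [0, 0, 16], "hand": 80}, {"dr": [0, 0, 0], "offset": [0, 0, 0], "hand": 80}])

```text
time_s: 100.5
ee_pos: [511.4, -14.3, 77.6]
tool_rot: [-180.0, -45.0, 100.9]
wrist_force: [0.5, 0.4, 0.4]
opening: 80.0
grip_force: 0.0
```

Request:
send_rows(commands=[{"dr": [0, 0, 0], "offset": [0, 0, 0], "hand": 30}, {"dr": [0, 0, 0], "offset": [0, 0, 0], "hand": 30}, {"dr": [0, 0, 0], "offset": [0, 0, 0], "hand": 30}, {"dr": [0, 0, 0], "offset": [0, 0, 0], "hand": 30}, {"dr": [0, 0, 0], "offset": [0, 0, 0], "hand": 30}, {"dr": [0, 0, 0], "offset": [7, 0, -7], "hand": 30}, {"dr": [0, 0, 0], "offset": [14, 0, -14], "hand": 30}, {"dr": [0, 0, 0], "offset": [18, 0, -18], "hand": 30}, {"dr": [0, 0, 0], "offset": [18, 0, -18], "hand": 30}, {"dr": [0, 0, 0], "offset": [18, 0, -18], "hand": 30}, {"dr": [0, 0, 0], "offset": [18, 0, -18], "hand": 30}, {"dr": [0, 0, 0], "offset": [18, 0, -18], "hand": 30}])

```text
time_s: 102.0
ee_pos: [512.0, -14.9, 238.0]
tool_rot: [179.8, -44.9, 101.1]
wrist_force: [0.3, 0.2, -2.2]
opening: 43.7
grip_force: 29.9
```

Run:
```python
from h import *
st(); fin(); topface('red',zlo=245,zhi=280)
p,A=now(); g=p-19*A[:,2]
c=plan((p,A),g+[50,-60,40],89.5,-30,12,0,'turn')
c=plan(c,bed('red',1,38,110),89.5,-30,6,0,'over')
```

```text
t 102.0 q [-35.0, 17.0, 91.0, 31.0, 106.0, -46.0] F [0.3, 0.2, -2.2] op 43.7 grip 29.9
grasp in fixture [  0.9  -0.4 251.4]
scene 420 top z 270.3 [513.7, -27.8, 47.9, 40.3, 10.8] fix xy [0.2 0.1]
top 372 top z 274.0 [517.0, -27.1, 44.9, 39.9, 11.9] fix xy [3.6 0.1]
turn n 12 dr [-0.0017, -0.1084, 0.0178] off [-7.09, 3.51, -4.76] TCP [565.7, -98.4, 276.4]
over n 6 dr [0.0, 0.0, 0.0] off [-21.78, 7.99, 34.67] TCP [611.8, -316.0, 161.6]
```

Request:
send_rows(commands=[{"dr": [-0.0017, -0.1084, 0.0178], "offset": [-7.1, 3.5, -4.8], "hand": 30}, {"dr": [-0.0017, -0.1084, 0.0178], "offset": [-7.1, 3.5, -4.8], "hand": 30}, {"dr": [-0.0017, -0.1084, 0.0178], "offset": [-7.1, 3.5, -4.8], "hand": 30}, {"dr": [-0.0017, -0.1084, 0.0178], "offset": [-7.1, 3.5, -4.8], "hand": 30}, {"dr": [-0.0017, -0.1084, 0.0178], "offset": [-7.1, 3.5, -4.8], "hand": 30}, {"dr": [-0.0017, -0.1084, 0.0178], "offset": [-7.1, 3.5, -4.8], "hand": 30}, {"dr": [-0.0017, -0.1084, 0.0178], "offset": [-7.1, 3.5, -4.8], "hand": 30}, {"dr": [-0.0017, -0.1084, 0.0178], "offset": [-7.1, 3.5, -4.8], "hand": 30}, {"dr": [-0.0017, -0.1084, 0.0178], "offset": [-7.1, 3.5, -4.8], "hand": 30}, {"dr": [-0.0017, -0.1084, 0.0178], "offset": [-7.1, 3.5, -4.8], "hand": 30}, {"dr": [-0.0017, -0.1084, 0.0178], "offset": [-7.1, 3.5, -4.8], "hand": 30}, {"dr": [-0.0017, -0.1084, 0.0178], "offset": [-7.1, 3.5, -4.8], "hand": 30}])

```text
time_s: 103.6
ee_pos: [563.8, -97.8, 271.9]
tool_rot: [-179.5, 30.0, 89.6]
wrist_force: [0.2, -1.2, -1.5]
opening: 43.8
grip_force: 29.9
```

Request:
send_rows(commands=[{"dr": [0, 0, 0], "offset": [-21.8, 8, 34.7], "hand": 30}, {"dr": [0, 0, 0], "offset": [-21.8, 8, 34.7], "hand": 30}, {"dr": [0, 0, 0], "offset": [-21.8, 8, 34.7], "hand": 30}, {"dr": [0, 0, 0], "offset": [-21.8, 8, 34.7], "hand": 30}, {"dr": [0, 0, 0], "offset": [-21.8, 8, 34.7], "hand": 30}, {"dr": [0, 0, 0], "offset": [-21.8, 8, 34.7], "hand": 30}, {"dr": [0, 0, 0], "offset": [0, 0, 0], "hand": 30}, {"dr": [0, 0, 0], "offset": [0, 0, 0], "hand": 30}])

```text
time_s: 104.6
ee_pos: [609.3, -315.2, 156.4]
tool_rot: [-179.6, 29.8, 89.6]
wrist_force: [-0.3, 0.4, -1.6]
opening: 43.8
grip_force: 29.9
```

```bash
python3 tilt.py red
python3 - <<'E'
from h import *
c=plan(now(),bed('red',1,38,50),89.5,-30,4,0,'down1')
c=plan(c,bed('red',1,38,25),89.5,-30,3,0,'down2')
seated('green');seated('yellow')
E
```

```text
[ 609.3 -315.2  156.4] [-179.6   29.8   89.6] [-0.3  0.4 -1.6] [0.42 0.07 0.01]
grasp in bed [ -1.4  37.4 104.8] F bed [-0.3  0.  -1.6]
scene few 0
top few 1
down1 n 4 dr [-0.0011, -0.0005, 0.0006] off [9.85, 0.49, 9.87] TCP [611.9, -300.4, 103.7]
down2 n 3 dr [0.0, 0.0, 0.0] off [5.89, -0.0, 5.89] TCP [612.0, -294.0, 79.5]
scene seated in bed: n 638 [1.9, 8.2, 88.3, 47.2, 88.2] h 39.1
top seated in bed: n 673 [1.4, 3.9, 96.4, 44.2, 89.3] h 39.3
scene seated in bed: n 33 [0.5, 48.2, 44.0, 4.5, -1.1] h 36.2
top seated in bed: n 701 [1.4, 2.7, 98.2, 43.8, -90.0] h 40.1
```

Request:
send_rows(commands=[{"dr": [-0.001, 0, 0], "offset": [9.9, 0.5, 9.9], "hand": 30}, {"dr": [-0.001, 0, 0], "offset": [9.9, 0.5, 9.9], "hand": 30}, {"dr": [-0.001, 0, 0], "offset": [9.9, 0.5, 9.9], "hand": 30}, {"dr": [-0.001, 0, 0], "offset": [9.9, 0.5, 9.9], "hand": 30}, {"dr": [0, 0, 0], "offset": [0, 0, 0], "hand": 30}])

```text
time_s: 105.52
ee_pos: [610.5, -300.6, 100.5]
tool_rot: [-179.6, 29.8, 89.7]
wrist_force: [-0.6, 0.3, -1.2]
opening: 43.8
grip_force: 29.9
```

```bash
python3 tilt.py red
python3 - <<'E'
from h import *
c=plan(now(),bed('red',0.5,38,25),89.5,-30,3,0,'down2')
E
```

```text
[ 610.5 -300.6  100.5] [-179.6   29.8   89.7] [-0.6  0.3 -1.2] [0.39 0.09 0.05]
grasp in bed [-0.4 36.9 47. ] F bed [-0.6  0.  -1.2]
scene 157 slope x,y deg [1.  1.1] h0 65.5 mean [ -2.9 -11.5  65.2] [-2.2, -12.8, 39.4, 27.1, 86.5]
top 250 slope x,y deg [-2.2  0.6] h0 67.3 mean [ 1.6 -1.3 67.3] [1.8, -0.9, 65.5, 30.4, -89.4]
down2 n 3 dr [-0.0005, -0.0005, 0.0007] off [6.08, -0.08, 5.48] TCP [611.5, -294.0, 79.5]
```

Request:
send_rows(commands=[{"dr": [0, 0, 0], "offset": [6.1, 0, 5.5], "hand": 30}, {"dr": [0, 0, 0], "offset": [6.1, 0, 5.5], "hand": 30}, {"dr": [0, 0, 0], "offset": [6.1, 0, 5.5], "hand": 30}, {"dr": [0, 0, 0], "offset": [0, 0, 0], "hand": 30}])

```text
time_s: 106.12
ee_pos: [610.9, -293.3, 78.0]
tool_rot: [-179.7, 29.8, 89.7]
wrist_force: [-0.1, -0.4, -1.3]
opening: 44.1
grip_force: 29.9
```

Request:
send_rows(commands=[{"dr": [0, 0, 0], "offset": [0.7, 0, 0.7], "hand": 30}, {"dr": [0, 0, 0], "offset": [0.7, 0, 0.7], "hand": 30}, {"dr": [0, 0, 0], "offset": [0, 0, 0], "hand": 30}])

```text
time_s: 106.5
ee_pos: [611.7, -293.4, 77.6]
tool_rot: [-179.9, 29.9, 89.6]
wrist_force: [-0.2, 0.7, -2.5]
opening: 44.0
grip_force: 29.9
```

Request:
send_rows(commands=[{"dr": [0, 0, 0], "offset": [0.7, 0, 0.7], "hand": 30}, {"dr": [0, 0, 0], "offset": [0, 0, 0], "hand": 30}])

```text
time_s: 106.75
ee_pos: [611.5, -293.0, 76.5]
tool_rot: [-179.8, 29.9, 89.6]
wrist_force: [0.0, -0.1, -1.0]
opening: 44.4
grip_force: 29.9
```

Request:
send_rows(commands=[{"dr": [0, 0, 0], "offset": [0.7, 0, 0.7], "hand": 30}, {"dr": [0, 0, 0], "offset": [0, 0, 0], "hand": 30}])

```text
time_s: 107.0
ee_pos: [611.8, -293.1, 76.1]
tool_rot: [-179.9, 29.9, 89.6]
wrist_force: [-0.7, -0.4, 1.2]
opening: 43.6
grip_force: 30.0
```

```bash
python3 tilt.py red
```

```text
[ 611.8 -293.1   76.1] [-179.9   29.9   89.6] [-0.7 -0.4  1.2] [ 0.09  0.16 -0.1 ]
grasp in bed [ 0.8 38.  21.4] F bed [-0.7 -0.1  1.3]
scene 168 slope x,y deg [3.9 0.2] h0 40.2 mean [-0.8 -7.5 40.1] [-0.5, -9.1, 43.8, 29.4, -88.9]
top 232 slope x,y deg [0.2 1. ] h0 40.1 mean [ 2.2 -0.3 40.1] [2.7, -0.4, 62.5, 30.2, 89.3]
```

Touched down level. Slide to the lip.

Request:
send_rows(commands=[{"dr": [0, 0, 0], "offset": [-0.65, -0.2, 0.75], "hand": 30}, {"dr": [0, 0, 0], "offset": [-0.65, -0.2, 0.75], "hand": 30}, {"dr": [0, 0, 0], "offset": [-0.65, -0.2, 0.75], "hand": 30}, {"dr": [0, 0, 0], "offset": [-0.7, 0, 0.7], "hand": 30}, {"dr": [0, 0, 0], "offset": [-0.7, 0, 0.7], "hand": 30}, {"dr": [0, 0, 0], "offset": [0, 0, 0], "hand": 30}])

```text
time_s: 107.85
ee_pos: [611.3, -297.9, 74.6]
tool_rot: [-179.9, 29.9, 89.6]
wrist_force: [0.4, 0.7, 5.3]
opening: 44.1
grip_force: 30.0
```

Request:
send_rows(commands=[{"dr": [0, 0, 0], "offset": [-0.7, 0, 0.7], "hand": 30}, {"dr": [0, 0, 0], "offset": [0, 0, 0], "hand": 30}])

```text
time_s: 108.1
ee_pos: [611.3, -298.8, 74.4]
tool_rot: [-179.9, 29.9, 89.6]
wrist_force: [0.5, 1.5, 4.8]
opening: 44.0
grip_force: 30.0
```

Request:
send_rows(commands=[{"dr": [0, 0, 0], "offset": [-0.7, 0, 0.7], "hand": 30}, {"dr": [0, 0, 0], "offset": [0, 0, 0], "hand": 30}])

```text
time_s: 108.35
ee_pos: [611.2, -299.7, 74.1]
tool_rot: [-179.9, 29.9, 89.6]
wrist_force: [-0.5, 0.8, 5.6]
opening: 43.9
grip_force: 30.0
```

Request:
send_rows(commands=[{"dr": [0, 0, 0], "offset": [-0.7, 0, 0.7], "hand": 30}, {"dr": [0, 0, 0], "offset": [0, 0, 0], "hand": 30}])

```text
time_s: 108.6
ee_pos: [611.3, -300.7, 73.9]
tool_rot: [-179.9, 29.9, 89.6]
wrist_force: [0.1, 0.2, 5.2]
opening: 43.7
grip_force: 30.0
```

```bash
python3 -c "
from h import *
st(); inbed('red')"
```

```text
t 108.6 q [-24.0, 28.0, 90.0, -34.0, 55.0, -5.0] F [0.1, 0.2, 5.2] op 43.7 grip 30.0
grasp in bed [ 0.3 30.  21.3] F bed [0.1 1.6 5. ]
```

Request:
send_rows(commands=[{"dr": [0, 0, 0], "offset": [-0.7, 0, 0.7], "hand": 30}, {"dr": [0, 0, 0], "offset": [0, 0, 0], "hand": 30}])

```text
time_s: 108.85
ee_pos: [611.2, -301.1, 73.8]
tool_rot: [-179.9, 29.9, 89.6]
wrist_force: [-0.0, 3.6, 8.2]
opening: 44.2
grip_force: 30.0
```

Request:
send_rows(commands=[{"dr": [0, 0, 0], "offset": [-0.7, 0, 0.7], "hand": 30}, {"dr": [0, 0, 0], "offset": [0, 0, 0], "hand": 30}])

```text
time_s: 109.1
ee_pos: [611.2, -301.1, 73.7]
tool_rot: [-179.9, 29.9, 89.6]
wrist_force: [-1.8, 9.3, 10.4]
opening: 43.8
grip_force: 30.0
```

Request:
send_rows(commands=[{"dr": [0, 0, 0], "offset": [-0.7, 0, 0.7], "hand": 30}, {"dr": [0, 0, 0], "offset": [0, 0, 0], "hand": 30}])

```text
time_s: 109.35
ee_pos: [611.2, -301.2, 73.7]
tool_rot: [-179.9, 29.8, 89.6]
wrist_force: [-3.6, 13.5, 15.6]
opening: 44.0
grip_force: 30.0
```

```bash
python3 tilt.py red
```

```text
[ 611.2 -301.2   73.7] [-179.9   29.8   89.6] [-3.6 13.5 15.6] [ 0.64  0.92 -0.5 ]
grasp in bed [ 0.3 29.5 21.3] F bed [-3.7 17.1 11.6]
scene 155 slope x,y deg [4.1 0.2] h0 40.2 mean [ -1.8 -17.4  40. ] [-0.7, -18.0, 44.7, 28.6, -89.0]
top 231 slope x,y deg [ 0.3 -0. ] h0 40.4 mean [ 1.6 -7.8 40.4] [1.9, -7.7, 62.5, 29.2, 89.6]
```

Request:
send_rows(commands=[{"dr": [0, 0, 0], "offset": [0.4, 0, -1.4], "hand": 30}, {"dr": [0, 0, 0], "offset": [0, 0, 0], "hand": 64}, {"dr": [0, 0, 0], "offset": [0, 0, 0], "hand": 64}, {"dr": [0, 0, 0], "offset": [0, 0, 0], "hand": 64}, {"dr": [0, 0, 0], "offset": [0, 0, -10], "hand": 64}, {"dr": [0, 0, 0], "offset": [0, 0, -30], "hand": 64}, {"dr": [0, 0, 0], "offset": [0, 0, -40], "hand": 64}, {"dr": [0, 0, 0], "offset": [0, 0, -40], "hand": 64}, {"dr": [0, 0, 0], "offset": [-20, 0, -20], "hand": 64}, {"dr": [0, 0, 0], "offset": [0, 0, 0], "hand": 64}])

```text
time_s: 110.7
ee_pos: [613.3, -250.2, 208.6]
tool_rot: [179.7, 30.0, 89.4]
wrist_force: [-0.7, -0.2, -0.0]
opening: 64.2
grip_force: 0.0
```

Run:
```python
from h import *
st(); [seated(c) for c in('red','green','yellow')]
c=plan(now(),fx(0,-84,155),100.9,15,8,0,'tohandle')
```

```text
t 110.7 q [-19.0, 18.0, 87.0, -31.0, 68.0, -9.0] F [-0.7, -0.2, -0.0] op 64.2 grip 0.0
scene seated in bed: n 844 [-1.0, 1.9, 97.6, 45.0, 89.5] h 39.4
top seated in bed: n 595 [-0.0, 0.1, 97.1, 45.3, -89.6] h 39.8
scene seated in bed: n 189 [0.0, 22.0, 58.4, 46.7, -90.0] h 38.8
top seated in bed: n 674 [1.5, 3.0, 100.5, 43.9, 89.1] h 39.4
scene seated in bed: n 179 [1.2, -27.7, 47.4, 37.1, 0.0] h 39.3
top seated in bed: n 698 [1.4, 3.1, 98.3, 43.8, -89.9] h 40.0
tohandle n 8 dr [-0.0039, 0.0974, -0.0251] off [20.48, -8.61, 5.08] TCP [528.5, -105.6, 136.6]
```

Request:
send_rows(commands=[{"dr": [-0.0039, 0.0974, -0.025], "offset": [20.5, -8.6, 5.1], "hand": 60}, {"dr": [-0.0039, 0.0974, -0.025], "offset": [20.5, -8.6, 5.1], "hand": 60}, {"dr": [-0.0039, 0.0974, -0.025], "offset": [20.5, -8.6, 5.1], "hand": 60}, {"dr": [-0.0039, 0.0974, -0.025], "offset": [20.5, -8.6, 5.1], "hand": 60}, {"dr": [-0.0039, 0.0974, -0.025], "offset": [20.5, -8.6, 5.1], "hand": 60}, {"dr": [-0.0039, 0.0974, -0.025], "offset": [20.5, -8.6, 5.1], "hand": 60}, {"dr": [-0.0039, 0.0974, -0.025], "offset": [20.5, -8.6, 5.1], "hand": 60}, {"dr": [-0.0039, 0.0974, -0.025], "offset": [20.5, -8.6, 5.1], "hand": 60}, {"dr": [0, 0, 0], "offset": [0, 0, 0], "hand": 60}])

```text
time_s: 112.12
ee_pos: [528.6, -106.0, 136.6]
tool_rot: [-180.0, -15.0, 100.8]
wrist_force: [-0.2, -0.3, 0.0]
opening: 60.2
grip_force: 0.0
```

Run:
```python
from h import *
st(); post(); c=plan(now(),fx(0,-84,62),100.9,15,5,0,'down')
```

```text
t 112.12 q [-31.0, 14.0, 96.0, 11.0, 80.0, -45.0] F [-0.2, -0.3, 0.0] op 60.2 grip 0.0
scene post 76 [-0.5, -84.6, 20.3, 16.7, -3.3]
top post 38 [2.1, -81.3, 20.5, 13.1, -43.6]
down n 5 dr [0.0004, 0.0007, -0.0002] off [-4.67, -0.24, 18.21] TCP [528.5, -105.6, 43.6]
```

Request:
send_rows(commands=[{"dr": [0, 0, 0], "offset": [-4.7, 0, 18.2], "hand": 60}, {"dr": [0, 0, 0], "offset": [-4.7, 0, 18.2], "hand": 60}, {"dr": [0, 0, 0], "offset": [-4.7, 0, 18.2], "hand": 60}, {"dr": [0, 0, 0], "offset": [-4.7, 0, 18.2], "hand": 60}, {"dr": [0, 0, 0], "offset": [-4.7, 0, 18.2], "hand": 60}, {"dr": [0, 0, 0], "offset": [0, 0, 0], "hand": 8}, {"dr": [0, 0, 0], "offset": [0, 0, 0], "hand": 8}, {"dr": [0, 0, 0], "offset": [0, 0, 0], "hand": 8}, {"dr": [0, 0, 0], "offset": [0, 0, 0], "hand": 8}, {"dr": [0, 0, 0], "offset": [0, 0, 0], "hand": 8}, {"dr": [0, 0, 0], "offset": [0, 0, 0], "hand": 8}])

```text
time_s: 113.6
ee_pos: [527.7, -105.8, 44.6]
tool_rot: [-179.9, -14.9, 100.9]
wrist_force: [-8.9, -3.1, 7.0]
opening: 17.6
grip_force: 30.0
```

Request:
send_rows(commands=[{"dr": [0, 0, 0], "offset": [-2.9, 0, -0.8], "hand": 8}, {"dr": [0, 0, 0], "offset": [-2.9, 0, -0.8], "hand": 8}, {"dr": [0, 0, 0], "offset": [-2.9, 0, -0.8], "hand": 8}, {"dr": [0, 0, 0], "offset": [-2.9, 0, -0.8], "hand": 8}, {"dr": [0, 0, 0], "offset": [-2.9, 0, -0.8], "hand": 8}, {"dr": [0, 0, 0], "offset": [-2.9, 0, -0.8], "hand": 8}, {"dr": [0, 0, 0], "offset": [-2.9, 0, -0.8], "hand": 8}, {"dr": [0, 0, 0], "offset": [-2.9, 0, -0.8], "hand": 8}, {"dr": [0, 0, 0], "offset": [0, 0, 0], "hand": 8}])

```text
time_s: 114.72
ee_pos: [532.0, -128.3, 44.6]
tool_rot: [-179.9, -15.0, 100.9]
wrist_force: [-9.4, 0.6, 6.1]
opening: 17.4
grip_force: 30.0
```

Request:
send_rows(commands=[{"dr": [0, 0, 0], "offset": [-1, 0, -0.3], "hand": 8}, {"dr": [0, 0, 0], "offset": [-1, 0, -0.3], "hand": 8}, {"dr": [0, 0, 0], "offset": [0, 0, 0], "hand": 8}])

```text
time_s: 115.1
ee_pos: [532.3, -130.1, 44.6]
tool_rot: [-179.8, -15.1, 100.9]
wrist_force: [-9.1, 0.7, 5.6]
opening: 17.5
grip_force: 30.0
```

Run:
```python
from h import *
st(); fin()
```

```text
t 115.1 q [-33.0, 23.0, 97.0, 11.0, 71.0, -48.0] F [-9.1, 0.7, 5.6] op 17.5 grip 30.0
grasp in fixture [  -0.8 -108.8   63. ]
```

One more millimetre or so to the stop, then release and retreat.

Request:
send_rows(commands=[{"dr": [0, 0, 0], "offset": [-1, 0, -0.3], "hand": 8}, {"dr": [0, 0, 0], "offset": [-1, 0, -0.3], "hand": 8}, {"dr": [0, 0, 0], "offset": [0, 0, 0], "hand": 8}])

```text
time_s: 115.48
ee_pos: [532.6, -131.3, 44.6]
tool_rot: [-179.8, -15.1, 100.9]
wrist_force: [-8.9, 3.9, 7.7]
opening: 17.5
grip_force: 30.0
```

Request:
send_rows(commands=[{"dr": [0, 0, 0], "offset": [0, 0, 0], "hand": 60}, {"dr": [0, 0, 0], "offset": [0, 0, 0], "hand": 60}, {"dr": [0, 0, 0], "offset": [0, 0, 0], "hand": 60}, {"dr": [0, 0, 0], "offset": [0, 0, -20], "hand": 60}, {"dr": [0, 0, 0], "offset": [0, 0, -40], "hand": 60}, {"dr": [0, 0, 0], "offset": [0, 0, -40], "hand": 60}, {"dr": [0, 0, 0], "offset": [30, 0, -20], "hand": 60}, {"dr": [0, 0, 0], "offset": [40, 0, 0], "hand": 60}, {"dr": [0, 0, 0], "offset": [40, 0, 0], "hand": 60}, {"dr": [0, 0, 0], "offset": [40, 0, 0], "hand": 60}, {"dr": [0, 0, 0], "offset": [0, 0, 0], "hand": 60}, {"dr": [0, 0, 0], "offset": [0, 0, 0], "hand": 60}])

```text
time_s: 116.98
ee_pos: [513.6, -21.6, 199.7]
tool_rot: [179.8, -14.8, 100.9]
wrist_force: [-0.2, -0.8, -0.2]
opening: 60.0
grip_force: 0.0
```

Run:
```python
from h import *
st(); post(); [seated(c) for c in('green','yellow','red')]
a=robot.camera('scene')['frame'][110:300,70:320,::-1]; b=robot.camera('top')['frame'][180:370,290:540,::-1]
cv2.imwrite('pics/s7.png',np.vstack([cv2.resize(x,(395,300),interpolation=cv2.INTER_CUBIC) for x in(a,b)]))
```

```text
t 116.97 q [-24.0, 5.0, 99.0, 12.0, 85.0, -37.0] F [-0.2, -0.8, -0.2] op 60.0 grip 0.0
scene post 67 [-0.4, -109.4, 18.7, 14.6, -3.5]
top post 23 [-5.7, -109.7, 17.1, 7.6, -87.4]
scene seated in bed: n 705 [0.8, 2.6, 97.1, 46.8, 89.7] h 39.2
top seated in bed: n 676 [1.5, 3.5, 97.8, 44.4, 88.8] h 39.5
scene seated in bed: n 569 [0.5, 2.4, 100.1, 48.0, -89.9] h 39.3
top seated in bed: n 703 [1.5, 2.5, 100.0, 44.1, -89.9] h 40.0
scene seated in bed: n 847 [-0.1, 1.2, 97.7, 44.7, 88.4] h 39.4
top seated in bed: n 608 [0.3, 2.9, 96.3, 45.3, 89.8] h 39.8
```

View pics/s7.png

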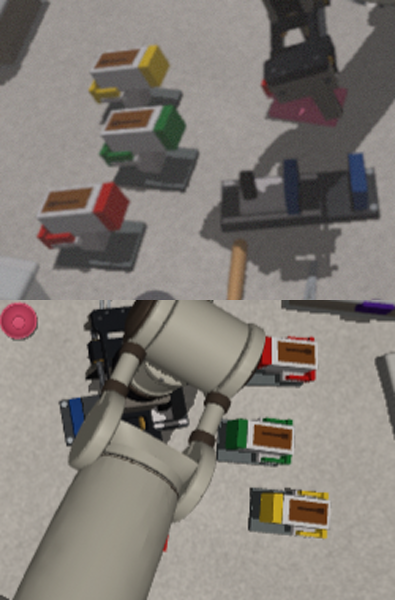

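All three nests sit window up on their own ramps, tags high: yellow (115,70), green (145,130) and red (85,205). The jaw is open, with its handle at (248,183) near the bed's end. The arm is clear.

```bash
python3 -c "
from bench import robot
print(robot.job_done())"
```

```text
the job is handed in; nothing more can be done
None
```

The job is handed in: the green, yellow and red nests were each clamped in the fixture in that order and now rest window up against the lip of their own ramps, and the jaw is slid fully open; green was nudged out of place while I carried yellow, so I re-seated it, and no verdict came back.

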